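# Book in the moulded handles at the keyed scanning station

## Task

Switch the scanning station on: take the key from its holder, push it fully into the key switch and turn it clockwise to its stop. Then take up the hand scanner, prove it on the reference label of the check block, and read the label of every labelled handle on the bench, longest handle first and on down to the shortest, holding the window square on to the middle of each label at about 90 mm and still for three seconds each, without touching the handles. Finally lay the scanner back on the middle of its mat, belly down, turn the key back to off, and stand the key in its holder again, leaving the other things on the bench alone.

Things in the scene. Friction and masses are not known exactly. Their poses are not given: they have to be found in the camera images.
- key_tip (a point): Centre of the lower end of the key's blade. The key stands upright: a flat steel blade 18 mm (x) by 8 mm (y), 32 mm long, under a black plastic bow 44 mm (x) by 13 mm (y) by 40 mm high; 71 mm tall overall. z points up from the tip to the bow; a half turn about z makes no difference.
- key_grip (a point): Middle of the key's bow, 51 mm above its tip, axes as the key's; grip it here across the 13 mm thickness (y).
- key_slot (a point): Centre of the slot mouth in the round steel rotor (52 mm across) on top of the aluminium key switch box (100 x 100 mm, rotor top 77 mm above the bench). The slot is 19.5 mm (x) by 9.5 mm (y), chamfered, 24 mm deep. Axes turn with the rotor; x is the slot's long direction, z up.
- key_rotor (a joint): Angle of the rotor in rad: 0 is off (stop), grows clockwise seen from above to 1.3 (stop), which is on. It is stiff and stays where it is left.
- key_holder_hole (a point): Centre of the slot mouth in the grey plastic key holder, a 70 x 70 mm block 40 mm high; the slot is 20.5 mm (x) by 10.5 mm (y), chamfered, 26 mm deep; x along the slot, z up. The key stands in it at the start.
- scanner: Hand scanner, 200 mm long, lying on its belly: a grey straight grip 150 mm long (x from -110 to +40 mm), 32 mm wide (y), 32 mm high, and at its +x end a black head 50 mm wide tilted nose-up, top at 75 mm. Origin under the middle on its underside, z up, x towards the head; 240 g.
- scanner_grip (a point): Where to grip the scanner, across y: 20 mm behind its origin and 24 mm above its underside; axes as the scanner's.
- scanner_window (a point): Centre of the reading window under the scanner's head, 71 mm ahead of the scanner's origin and 32 mm above its underside. Its z axis is the reading beam, leaving the window ahead and down, 40 degrees from straight down when the scanner is level. It reads a label at about 90 mm.
- scanner_mat: Blue fabric mat, 240 mm (x) by 160 mm (y), 3 mm thick, fixed; origin at the centre of its underside.
- check_label (a point): Centre of the striped reference label, 44 x 60 mm, on the sloped white face of the fixed check block (80 x 70 mm foot, 50 mm high), about 32 mm above the bench. Its z axis is the label's outward normal, 40 degrees from vertical; x runs up the slope.
- handle180: Black moulded handle 180 mm long (the longest kind; kinds are 180, 150, 120 and 90 mm), 38 mm wide, lying on the bench. Origin under its middle, x along it, away from the label, z up. The grip is 30 mm high, the flange at the -x end 47 mm. May be absent.
- handle180_label (a point): Centre of the white barcode label, 40 x 32 mm, on the sloped flange at the -x end of the 180 mm handle, about 32 mm above the bench. Its z axis is the label's outward normal, 40 degrees from vertical towards the handle's -x end.
- handle150: Black moulded handle 150 mm long (the second longest kind; kinds are 180, 150, 120 and 90 mm), 38 mm wide, lying on the bench. Origin under its middle, x along it, away from the label, z up. The grip is 30 mm high, the flange at the -x end 47 mm. May be absent.
- handle150_label (a point): Centre of the white barcode label, 40 x 32 mm, on the sloped flange at the -x end of the 150 mm handle, about 32 mm above the bench. Its z axis is the label's outward normal, 40 degrees from vertical towards the handle's -x end.
- handle120: Black moulded handle 120 mm long (the third longest kind; kinds are 180, 150, 120 and 90 mm), 38 mm wide, lying on the bench. Origin under its middle, x along it, away from the label, z up. The grip is 30 mm high, the flange at the -x end 47 mm. May be absent.
- handle120_label (a point): Centre of the white barcode label, 40 x 32 mm, on the sloped flange at the -x end of the 120 mm handle, about 32 mm above the bench. Its z axis is the label's outward normal, 40 degrees from vertical towards the handle's -x end.
- handle90: Black moulded handle 90 mm long (the shortest kind; kinds are 180, 150, 120 and 90 mm), 38 mm wide, lying on the bench. Origin under its middle, x along it, away from the label, z up. The grip is 30 mm high, the flange at the -x end 47 mm. May be absent.
- handle90_label (a point): Centre of the white barcode label, 40 x 32 mm, on the sloped flange at the -x end of the 90 mm handle, about 32 mm above the bench. Its z axis is the label's outward normal, 40 degrees from vertical towards the handle's -x end.
- tape_roll: Bystander: roll of clear tape lying flat, 76 mm across, 22 mm high. Origin at its underside's centre.
- stylus: Bystander: steel rod tool lying on the bench, 150 mm long, 12 mm thick. Origin at its middle.
Mind the look-alikes: they are no part of the job. What is shaped like the scanner but pink is not meant.

How it is judged:
On the way, in this order (a step that is already met when the one before it is completed fails the run):
1. the key is pushed home in the slot of the key switch (horizontal distance between key_tip and key_slot below 0.005 m and z of key_tip in the frame of key_slot below -0.018 m), for 0.2 s.
2. the key, in the slot, has turned the switch on (over 1.15 rad) (all of step 1 and value of joint key_rotor above 1.15 rad), for 0.2 s.
3. check block read: for 2.5 s its label is 60 to 125 mm from the window along the beam, within 15 mm of the beam in x and y, and square to it within 0.3 rad (z of check_label in the frame of scanner_window between 0.06 and 0.125 m and x of check_label in the frame of scanner_window between -0.015 and 0.015 m and y of check_label in the frame of scanner_window between -0.015 and 0.015 m and angle between the z axis of scanner_window and the z axis of check_label, either way round below 0.3 rad), for 2.5 s.
4. 180 mm handle (if present) read: for 2.5 s its label is 60 to 125 mm from the window along the beam, within 15 mm of the beam in x and y, and square to it within 0.3 rad (z of handle180_label in the frame of scanner_window between 0.06 and 0.125 m and x of handle180_label in the frame of scanner_window between -0.015 and 0.015 m and y of handle180_label in the frame of scanner_window between -0.015 and 0.015 m and angle between the z axis of scanner_window and the z axis of handle180_label, either way round below 0.3 rad), for 2.5 s.
5. 150 mm handle (if present) read: for 2.5 s its label is 60 to 125 mm from the window along the beam, within 15 mm of the beam in x and y, and square to it within 0.3 rad (z of handle150_label in the frame of scanner_window between 0.06 and 0.125 m and x of handle150_label in the frame of scanner_window between -0.015 and 0.015 m and y of handle150_label in the frame of scanner_window between -0.015 and 0.015 m and angle between the z axis of scanner_window and the z axis of handle150_label, either way round below 0.3 rad), for 2.5 s.
6. 120 mm handle (if present) read: for 2.5 s its label is 60 to 125 mm from the window along the beam, within 15 mm of the beam in x and y, and square to it within 0.3 rad (z of handle120_label in the frame of scanner_window between 0.06 and 0.125 m and x of handle120_label in the frame of scanner_window between -0.015 and 0.015 m and y of handle120_label in the frame of scanner_window between -0.015 and 0.015 m and angle between the z axis of scanner_window and the z axis of handle120_label, either way round below 0.3 rad), for 2.5 s.
7. 90 mm handle (if present) read: for 2.5 s its label is 60 to 125 mm from the window along the beam, within 15 mm of the beam in x and y, and square to it within 0.3 rad (z of handle90_label in the frame of scanner_window between 0.06 and 0.125 m and x of handle90_label in the frame of scanner_window between -0.015 and 0.015 m and y of handle90_label in the frame of scanner_window between -0.015 and 0.015 m and angle between the z axis of scanner_window and the z axis of handle90_label, either way round below 0.3 rad), for 2.5 s.
8. the key, in the slot, has turned the switch back off (below 0.12 rad) (all of step 1 and value of joint key_rotor below 0.12 rad), for 0.2 s.
At the end, for the whole second after the job is handed in: The switch is off (below 0.12 rad); the key stands in its holder's slot, tip over 18 mm deep; the scanner lies level on its mat, its origin within 60 mm of the mat's centre along each mat axis; the handles lie upright on the bench (value of joint key_rotor below 0.12 rad and horizontal distance between key_tip and key_holder_hole below 0.006 m and z of key_tip in the frame of key_holder_hole below -0.018 m and angle between each of key_tip, handle180, handle150, handle120, handle90's own z axis and vertical below 0.2 rad and x of scanner in the frame of scanner_mat between -0.06 and 0.06 m and y of scanner in the frame of scanner_mat between -0.06 and 0.06 m and height (world z) of scanner below 0.012 m and angle between scanner's own z axis and vertical below 0.15 rad and linear speed of scanner below 0.02 m/s and height (world z) of each of handle180, handle150, handle120, handle90 below 0.01 m); the robot touches nothing.
It fails at once if a handle is struck by the scanner or by the robot (over 3 N) (contact force between any of handle180, handle150, handle120, handle90 and scanner above 3 N or contact force between any of handle180, handle150, handle120, handle90 and the arm above 3 N or contact force between any of handle180, handle150, handle120, handle90 and the fingers above 3 N).
It fails at once if a bystander (tape roll or rod) is pushed more than 40 mm (distance of any of tape_roll, stylus from where it was at the start of the episode above 0.04 m).
Of handle180, handle150, handle120, handle90 only 2 to 4 are there at a start; the rules pass over those that are not, and their reading is None.
At some moment in a run one of handle180, handle150, handle120, handle90, scanner may be knocked a few centimetres aside while the robot is not near it.
It also fails if it takes over 208 s, if anything falls off the work surface, if the arm or the gripper's body presses on something with over 40 N, if the wrist force passes 120 N, or if a joint passes its speed limit or range.

## Robot

A 6-joint arm with a two-finger parallel gripper is mounted at the origin on the work surface. World frame = base frame: x ahead of the robot, y to its left, z up, the work surface at z = 0. Lengths are in m, angles in rad, forces in N, time in s.
With the tool pointing down it reaches from about 0.35 to 0.775 m from the base axis. Payload 5.5 kg.
Tool frame: the origin (TCP) lies between the finger pads; the fingertips stand 19 mm ahead of it and the grasp point (between the pads) is the TCP (env.tcp_to_tips is the distance from the TCP to the fingertips, in m); z points along the fingers, y is the direction in which the jaws open and shut (so a half turn about z gives the same grasp; the last joint's range is limited). The gripper opens to 85 mm and grips with 20 to 120 N. Pads are 22 mm wide; open, the fingers measure 114 mm over their backs; the gripper's body (76 mm by 85 mm) begins 54 mm behind the grasp point. The pads swing forward as they close: fully open they stand 13 mm farther back than shut.
Start: joints at [-1.295, 0.313, 0.046, 1.304, 0, 1.431], TCP at [0.232, -0.526, 0.25] pointing down, gripper open.
Joint ranges: [-2.76, 2.76], [-0.86, 1.69], [-1.03, 1.26], [-2.2, 2.34], [-1.47, 1.5], [-3.14, 3.14]. Speed limits (rad/s): [2.57, 2.57, 3.14, 3.14, 3.14, 3.14].

## Interface

Orientations are given as a unit quaternion [w, x, y, z].
In Python, from workcell import env, eyes, job gives the robot as it stands. The module is installed in compiled form; this text tells all that it offers.
- The arm moves only by the tool move_arm, never from a script. Its argument "commands" is a list of rows, each a list of 3 entries, a list of its own where there are three numbers: the shift along the world's x, y, z as a fraction of full scale, then the turn, a rotation vector about the world's x, y, z as a fraction of full scale, then the gripper command: -1 is shut, 1 is fully open, values between are in proportion. In form: [[[x, y, z], [wx, wy, wz], gripper], ...]. A call has 1 to 5 rows; each row shifts and turns the commanded pose from where the row before left it; what a row does not reach is not made up. Full scale, the value 1, is 0.04 m for a shift and 8 degrees for a turn. A row lasts 1/10 s, in which the tool goes at most 50 mm and 8.59 degrees, less where a joint would pass 70% of its speed; a pose out of reach is approached as far as the arm can. A call with a number of a shift or a turn outside -1 to 1 is refused whole. A call with a gripper value outside its range is refused whole. The fingers move at their own pace and stop on an object; "newtons" is the grip in N (left out, the last holds). Time passes only in rows, so rows that do not move let the fingers close. It gives the time, the measured TCP pose, the force and the opening at its end, in the units of the state.
- env.get_state(): the state, without advancing time (a new reading comes with each control period).
- eyes.read_camera(name): name is "scene" or "top" or "wrist"; returns a dict with "frame" (480x640x3 uint8, red, green, blue), "mtx" (3x3 intrinsics, pixels), "k1" (the pictures are not rectified: a ray, as slopes to the right and down, at radius r is drawn at 1 + k1 r^2 times it, then the intrinsics apply), "camera_from_world" (4x4, takes a point from world to camera coordinates); the wrist camera has in their place "mount" (4x4, takes a point from camera to tool coordinates, whose origin is the TCP and whose axes are the flange's). Camera axes: x right, y down, z forward; pixel columns grow to the right and rows downward; lengths in m; the calibration is good to about 2 mm. A picture is of the moment at which its call begins: read the wrist's pose just before it. There is no depth.
- job.hand_in(): hands the job in, once; it reports no verdict.
The state is a dict: "clock": time; "joint_pos": joint angles; "qvel": joint speeds; "tau": joint torques, N m; "tcp_pos": TCP position; "orientation": TCP orientation; "wrist_force": force on the tool from outside, world axes, zero at the start; "ft_torque": the same for the moment, N m; "finger_gap": finger opening in m.
Only numpy, scipy, OpenCV 4.12 (cv2) and the standard library are available. Lean on these libraries where they do the work, as an engineer would, in place of code of your own. Each camera call takes 0.05 s, during which the arm holds its last target.

## Working session

There is one attempt and no reset: what is moved stays moved. The work goes in short steps, Python scripts to look and compute and a tool call to move; the robot and the scene stay as the last step left them, time stands still between calls to the robot, and variables do not carry over. Pictures are saved under pics/ and viewed, and the job is handed in when it is done.

Besides the shell and the picture viewer there is one more tool, called by a JSON object that holds its "fn" and its "kwargs", one argument or row to a line. move_arm: Moves the arm, as the interface text tells. Its arguments: {"type":"object","properties":{"commands":{"type":"array","items":{"type":"array"}},"newtons":{"type":"number"}},"required":["commands"]}

```bash
ls; mkdir -p pics; python3 - <<'E'
from workcell import env, eyes, job
import cv2
print(env.get_state())
for n in ["scene","top","wrist"]:
    c=eyes.read_camera(n)
    cv2.imwrite(f"pics/{n}0.png",c["frame"][:,:,::-1])
    print(n,c["mtx"].tolist(),c["k1"],c.get("camera_from_world",c.get("mount")).tolist())
E
```

```text
pics
{'clock': 0.0, 'joint_pos': array([-1.29462810e+00,  3.14018051e-01,  4.49416096e-02,  1.30358563e+00,
        9.40740634e-06,  1.43120153e+00]), 'qvel': array([-0.0001517 ,  0.0036126 ,  0.0012623 ,  0.00061666,  0.00016576,
        0.00017854]), 'tau': array([ 7.48157654e-04, -4.80631936e+01,  2.98530257e+01,  1.93238544e-02,
       -2.03965892e-04,  7.38172105e-06]), 'tcp_pos': array([ 0.23209773, -0.52554262,  0.24938351]), 'orientation': array([-9.31017264e-04,  9.78469915e-01,  2.06387392e-01, -5.89604272e-05]), 'wrist_force': array([ 0.04925896, -0.17534816,  0.1375659 ]), 'ft_torque': array([-0.08290974,  0.00990109, -0.00603049]), 'finger_gap': 0.08530897441887715}
scene [[439.16130869614693, 0.0, 320.88249633305406], [0.0, 439.16130869614693, 245.54797199079215], [0.0, 0.0, 1.0]] -0.09739532703181812 [[-0.5267879304148178, 0.8496978692271339, 0.02253901950266823, 0.28645889162936994], [0.43563871696886786, 0.29266258724354366, -0.8512153184157542, -0.11901725687727333], [-0.7298721700729461, -0.43859108638774663, -0.5243324082051618, 1.2143321927549637], [0.0, 0.0, 0.0
[... 159 characters left out ...]
40477148, -0.9996907629005883, 0.022206125495936018, -0.052074511989908166], [-0.9925163479237741, 0.008405896721638795, -0.12182216548871322, 0.4624265997635626], [0.12159783115810686, -0.023403407263585228, -0.9923035059829728, 1.0186515350945522], [0.0, 0.0, 0.0, 1.0]]
wrist [[423.68299530745753, 0.0, 318.6158192138472], [0.0, 423.68299530745753, 240.6060168054725], [0.0, 0.0, 1.0]] -0.08790150152867887 [[0.0009550441848442506, -0.9588542780141482, -0.28389709654128453, 0.07263969471192562], [0.9999995212492561, 0.0009762339707122475, 6.684678599118638e-05, -9.840572143937631e-05], [0.00021305366311107473, -0.2838970244669725, 0.958854751308526, -0.1236719930615095], [0.0, 0.0, 0.0, 1.0]]
```

View pics/scene0.png

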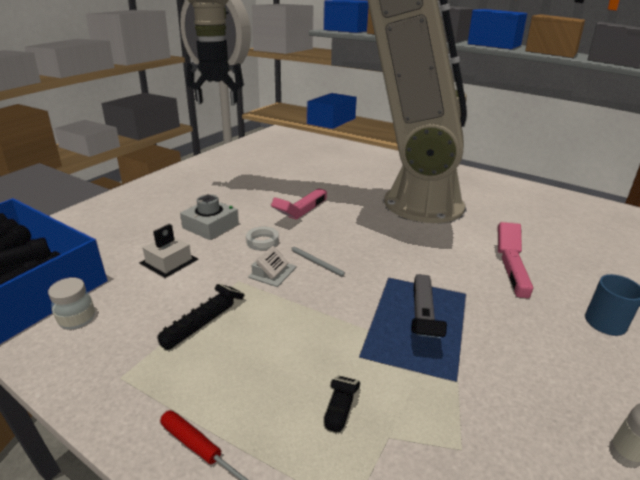

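View pics/top0.png

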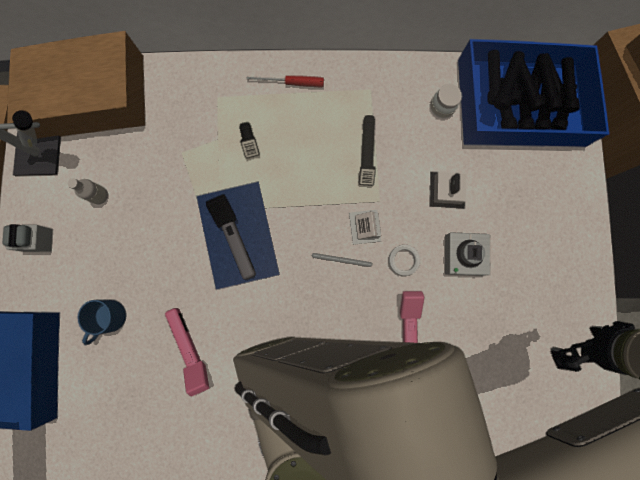

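View pics/wrist0.png

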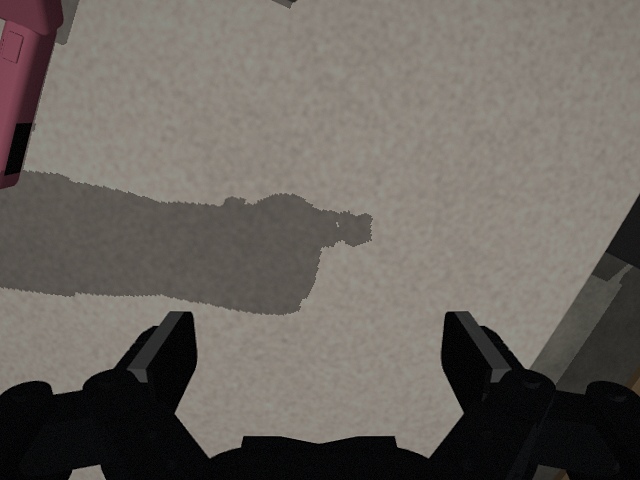

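Two labelled handles are visible at (367,150) and (250,140), with the scanner on its blue mat at (232,235), the key in its holder at (455,183), the switch at (468,253) and the check block at (365,225). I'll zoom in next.

```bash
cat > h.py <<'E'
import numpy as np, cv2
from scipy.spatial.transform import Rotation as R
from workcell import env, eyes, job
def st():
    return env.get_state()
def cam(n):
    s=st(); c=eyes.read_camera(n)
    if n=="wrist":
        q=s["orientation"]; T=np.eye(4); T[:3,:3]=R.from_quat([q[1],q[2],q[3],q[0]]).as_matrix(); T[:3,3]=s["tcp_pos"]
        c["wfc"]=T@c["mount"]
    else: c["wfc"]=np.linalg.inv(c["camera_from_world"])
    return c
def ray(c,uv):
    K=c["mtx"];d=np.array([(uv[0]-K[0,2])/K[0,0],(uv[1]-K[1,2])/K[1,1]])
    p=d.copy()
    for _ in range(20): p=d/(1+c["k1"]*(p@p))
    v=c["wfc"][:3,:3]@np.array([p[0],p[1],1]); return c["wfc"][:3,3],v/np.linalg.norm(v)
def onz(c,uv,z):
    o,v=ray(c,uv); return o+v*(z-o[2])/v[2]
def proj(c,P):
    p=np.linalg.inv(c["wfc"])@np.append(P,1); s=p[:2]/p[2]; s=s*(1+c["k1"]*(s@s)); K=c["mtx"]
    return np.array([K[0,0]*s[0]+K[0,2],K[1,1]*s[1]+K[1,2]])
def tri(c1,u1,c2,u2):
    o1,v1=ray(c1,u1);o2,v2=ray(c2,u2)
    A=np.stack([v1,-v2],1);t=np.linalg.lstsq(A,o2-o1,rcond=None)[0]
    a=o1+t[0]*v1;b=o2+t[1]*v2; return (a+b)/2,np.linalg.norm(a-b)
def save(c,name,crop=None,sc=1):
    f=c["frame"][:,:,::-1]
    if crop: x0,y0,x1,y1=crop; f=f[y0:y1,x0:x1]
    cv2.imwrite("pics/"+name,cv2.resize(f,None,fx=sc,fy=sc,interpolation=cv2.INTER_CUBIC))
def say():
    s=st(); q=s["orientation"]; M=R.from_quat([q[1],q[2],q[3],q[0]]).as_matrix()
    print("t",round(s["clock"],2),"tcp",s["tcp_pos"].round(4),"z",M[:,2].round(3),"y",M[:,1].round(3),"gap",round(s["finger_gap"],4),"F",s["wrist_force"].round(1),"j",s["joint_pos"].round(2))
    return M
E
python3 - <<'E'
from h import *
c=cam("top"); save(c,"t1.png",(340,100,500,220),5); save(c,"t2.png",(340,190,500,310),5); save(c,"t3.png",(180,90,340,210),5); save(c,"t4.png",(180,170,340,290),5)
E
```

```text
(no output)
```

View pics/t1.png

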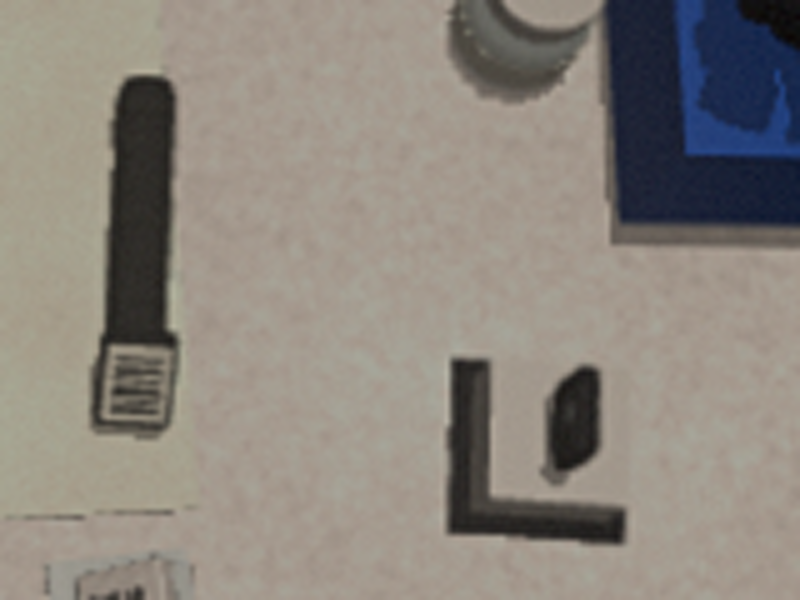

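View pics/t2.png

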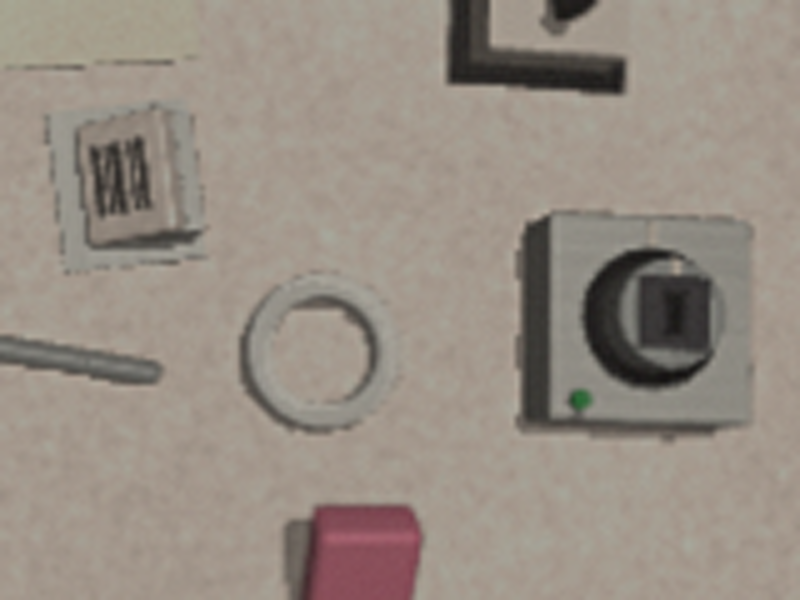

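View pics/t3.png

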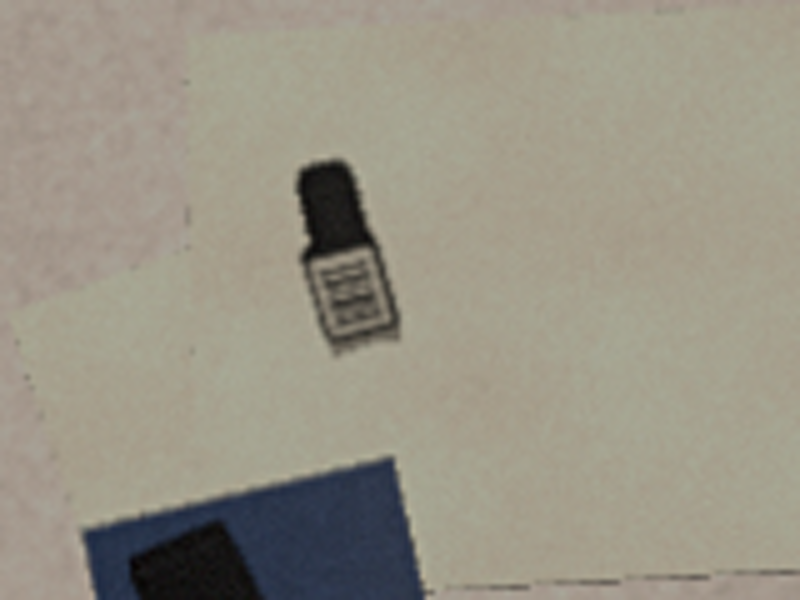

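View pics/t4.png

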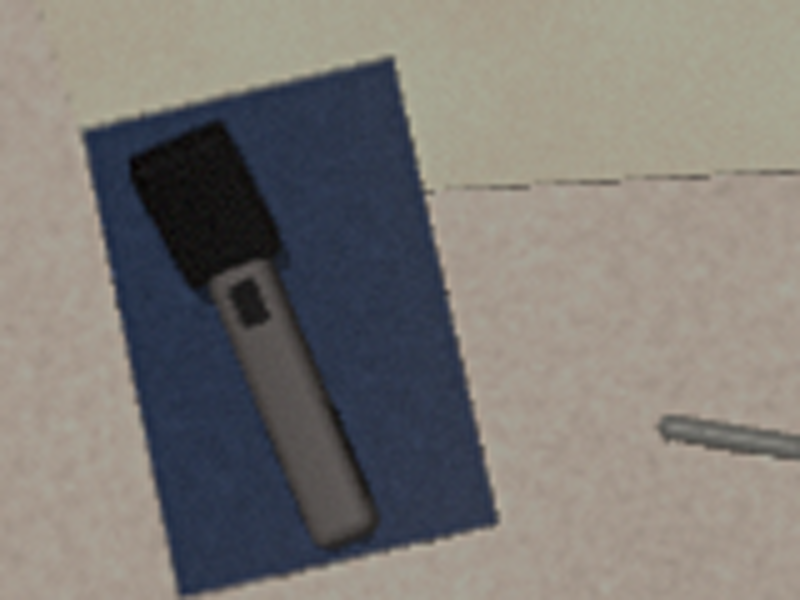

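```bash
python3 - <<'E'
from h import *
c=cam("top")
def p(n,u,z): print(n,onz(c,u,z).round(4))
t=lambda x,y,o:(o[0]+x/5-0.4,o[1]+y/5-0.4)
A=(340,100);B=(340,190);C=(180,90);D=(180,170)
p("keybow top",t(575,418,A),.085)
p("bow end far",t(580,368,A),.085);p("bow end near",t(570,468,A),.085)
p("rotor",t(675,312,B),.077)
p("chk lab",t(122,178,B),.032)
p("tape",t(320,352,B),.022); p("styl r",t(158,370,B),.012);p("styl l",t(660,428,D),.012)
p("h1 lab",t(138,385,A),.032); p("h1 end",t(148,78,A),.02);p("h1 near",t(127,428,A),.02)
p("h2 lab",t(352,290,C),.032); p("h2 end",t(323,160,C),.02);p("h2 near",t(363,338,C),.02)
p("scan tail",t(345,545,D),.02);p("scan grip front",t(240,270,D),.035);p("scan head", t(175,140,D),.07)
for q in [(85,130),(393,58),(497,522),(180,595)]: p("mat",t(*q,D),.003)
print(np.linalg.inv(c["camera_from_world"])[:3,3]); c=cam("scene");print(c["wfc"][:3,3])
E
```

```text
keybow top [ 0.5853 -0.3525  0.085 ]
bow end far [ 0.6094 -0.3563  0.085 ]
bow end near [ 0.5613 -0.3489  0.085 ]
rotor [ 0.4238 -0.3946  0.077 ]
chk lab [ 0.4954 -0.1427  0.032 ]
tape [ 0.4112 -0.238   0.022 ]
styl r [ 0.4041 -0.1604  0.012 ]
styl l [ 0.4259 -0.016   0.012 ]
h1 lab [ 0.6155 -0.1532  0.032 ]
h1 end [ 0.7792 -0.1639  0.02  ]
h1 near [ 0.597  -0.1487  0.02  ]
h2 lab [0.6909 0.1338 0.032 ]
h2 end [0.7636 0.1516 0.02  ]
h2 near [0.6702 0.1298 0.02  ]
scan tail [0.3703 0.1349 0.02  ]
scan grip front [0.5014 0.1843 0.035 ]
scan head [0.5575 0.2087 0.07  ]
mat [0.5781 0.2703 0.003 ]
mat [0.6132 0.1165 0.003 ]
mat [0.3815 0.0637 0.003 ]
mat [0.3472 0.2179 0.003 ]
[ 0.33451731 -0.0321056   1.06830167]
[1.08905888 0.32402366 0.52894791]
```

{"fn": "move_arm", "kwargs": {
  "commands": [
    [[0.44,0.22,0],[0,0,0.92],1],
    [[0.44,0.22,0],[0,0,0.92],1],
    [[0.44,0.22,0],[0,0,0.92],1],
    [[0.44,0.22,0],[0,0,0.92],1],
    [[0.44,0.22,0],[0,0,0.92],1]
  ]
}}

```text
clock: 0.8
tcp_pos: [0.3209, -0.4817, 0.2503]
orientation: [0.0, 0.862, 0.507, 0.0]
wrist_force: [0.1, -0.7, -0.8]
finger_gap: 0.0851
```

{"fn": "move_arm", "kwargs": {
  "commands": [
    [[0.44,0.22,0],[0,0,0.92],1],
    [[0.44,0.22,0],[0,0,0.92],1],
    [[0.44,0.22,0],[0,0,0.92],1],
    [[0.44,0.22,0],[0,0,0.92],1],
    [[0.44,0.22,0],[0,0,0.92],1]
  ]
}}

```text
clock: 1.3
tcp_pos: [0.4089, -0.4376, 0.2502]
orientation: [-0.0, 0.658, 0.753, 0.0]
wrist_force: [0.3, -0.4, -0.1]
finger_gap: 0.0856
```

{"fn": "move_arm", "kwargs": {
  "commands": [
    [[0.44,0.22,0],[0,0,0.92],1],
    [[0.44,0.22,0],[0,0,0.92],1],
    [[0.44,0.22,0],[0,0,0.92],1],
    [[0.44,0.22,0],[0,0,0.92],1],
    [[0.44,0.22,0],[0,0,0.92],1]
  ]
}}

```text
clock: 1.8
tcp_pos: [0.4969, -0.3936, 0.2502]
orientation: [-0.0, 0.386, 0.922, 0.0]
wrist_force: [0.1, -0.5, -0.0]
finger_gap: 0.085
```

{"fn": "move_arm", "kwargs": {
  "commands": [
    [[0.44,0.22,0],[0,0,0.92],1],
    [[0.44,0.22,0],[0,0,0.92],1],
    [[0.44,0.22,0],[0,0,0.92],1],
    [[0.44,0.22,0],[0,0,0.92],1],
    [[0.44,0.22,0],[0,0,0.92],1]
  ]
}}

```text
clock: 2.3
tcp_pos: [0.5849, -0.3496, 0.2501]
orientation: [-0.0, 0.076, 0.997, 0.0]
wrist_force: [0.5, 0.5, 0.6]
finger_gap: 0.0852
```

```bash
python3 - <<'E'
from h import *
say(); c=cam("wrist"); save(c,"w1.png")
E
```

```text
t 2.3 tcp [ 0.5849 -0.3496  0.2501] z [-0.  0. -1.] y [0.151 0.989 0.   ] gap 0.0852 F [0.5 0.5 0.6] j [-0.66  0.53  0.38  1.42  0.   -0.51]
```

View pics/w1.png

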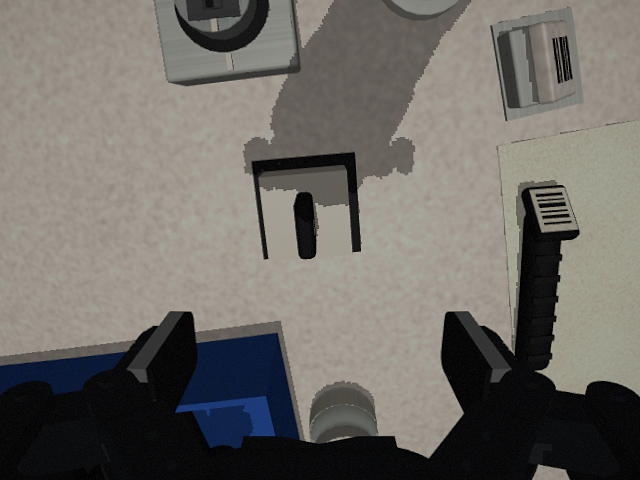

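```bash
python3 - <<'E'
from h import *
c=cam("wrist"); save(c,"w1k.png",(230,140,390,260),5)
c=eyes.read_camera("wrist")
E
```

```text
(no output)
```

View pics/w1k.png

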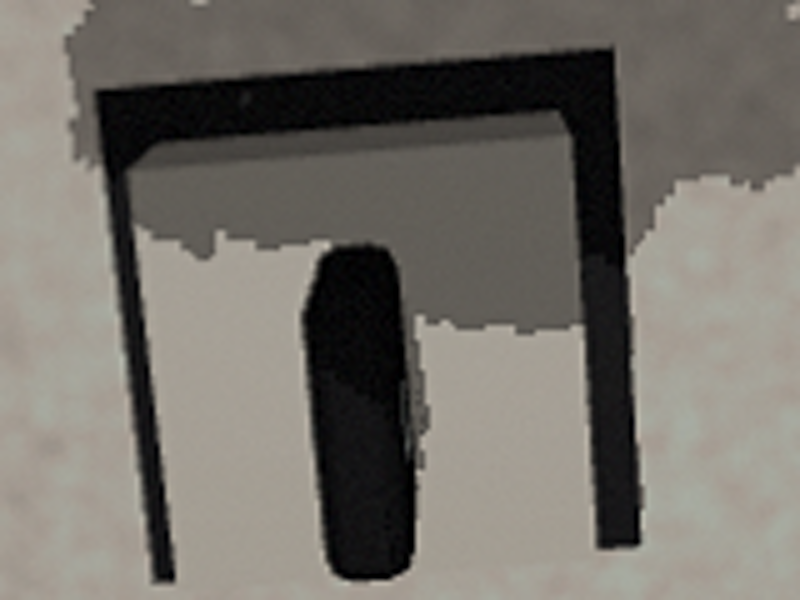

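```bash
python3 - <<'E'
from h import *
c=cam("wrist")
t=lambda x,y:(230+x/5-0.4,140+y/5-0.4)
for q in [(303,312),(400,305),(325,565),(413,565),(368,578)]: print(q,onz(c,t(*q),.085).round(4))
a=onz(c,t(303,312),.085);b=onz(c,t(400,305),.085);d=onz(c,t(328,570),.085);e=onz(c,t(411,570),.085)
print((a+b)/2,(d+e)/2,np.linalg.norm((a+b-d-e)/2),np.degrees(np.arctan2(*((d+e-a-b)/2)[[1,0]])))
# block top corners z=.04
for q in [(130,170),(575,138),(165,580),(598,548)]: print("blk",onz(c,t(*q),.040).round(4))
for q in [(97,92),(612,48),(640,548)]: print("base",onz(c,t(*q),.0).round(4))
for P in [(0.585,-.352,.085),(0.585,-.352,.045),(.6,-.352,0)]: print(proj(c,np.array(P)), (proj(c,np.array(P))-[230,140])*5)
E
```

```text
(303, 312) [ 0.5677 -0.366   0.085 ]
(400, 305) [ 0.5688 -0.3526  0.085 ]
(325, 565) [ 0.6045 -0.3693  0.085 ]
(413, 565) [ 0.6064 -0.3568  0.085 ]
(368, 578) [ 0.6073 -0.3635  0.085 ]
[ 0.56823929 -0.35931565  0.085     ] [ 0.60618491 -0.36311656  0.085     ] 0.0381355035959146 -5.720084526119095
blk [ 0.5494 -0.3934  0.04  ]
blk [ 0.5554 -0.3236  0.04  ]
blk [ 0.6171 -0.4009  0.04  ]
blk [ 0.6227 -0.3291  0.04  ]
base [ 0.5394 -0.4032  0.    ]
base [ 0.5459 -0.3133  0.    ]
base [ 0.637  -0.3204  0.    ]
[314.15392977 222.92840713] [420.76964887 414.64203563]
[314.62174509 210.59518475] [423.10872545 352.97592375]
[317.63947168 215.86139766] [438.19735842 379.3069883 ]
```

{"fn": "move_arm", "kwargs": {
  "commands": [
    [[0.03,-0.3,-0.8],[0,0,0.4],1],
    [[0,0,-1],[0,0,0],1],
    [[0,0,-1],[0,0,0],1],
    [[0,0,-1],[0,0,0],1],
    [[0,0,-0.4],[0,0,0],1]
  ]
}}

```text
clock: 3.0
tcp_pos: [0.5821, -0.361, 0.0776]
orientation: [-0.003, 0.052, 0.999, 0.002]
wrist_force: [-0.7, -0.1, -0.7]
finger_gap: 0.0858
```

{"fn": "move_arm", "kwargs": {
  "commands": [
    [[0,0,-0.38],[0,0,0],0.2],
    [[0,0,0],[0,0,0],0.0]
  ]
}}

```text
clock: 3.2
tcp_pos: [0.5829, -0.3616, 0.0644]
orientation: [-0.002, 0.052, 0.999, 0.001]
wrist_force: [0.5, 0.6, -0.2]
finger_gap: 0.0588
```

```bash
python3 - <<'E'
from h import *
say(); c=cam("wrist"); save(c,"w2.png"); save(cam("scene"),"s2.png",(90,170,250,290),5)
E
```

```text
t 3.2 tcp [ 0.5829 -0.3616  0.0644] z [-0.004  0.003 -1.   ] y [0.103 0.995 0.003] gap 0.0588 F [ 0.5  0.6 -0.2] j [-0.67  0.63  0.08  1.03 -0.   -0.57]
```

View pics/w2.png

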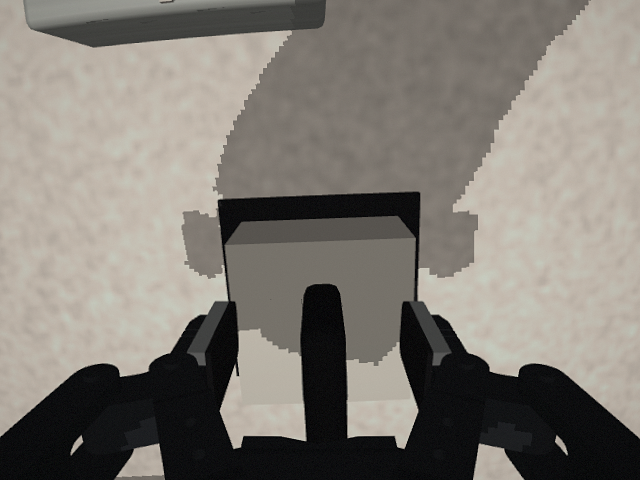

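View pics/s2.png

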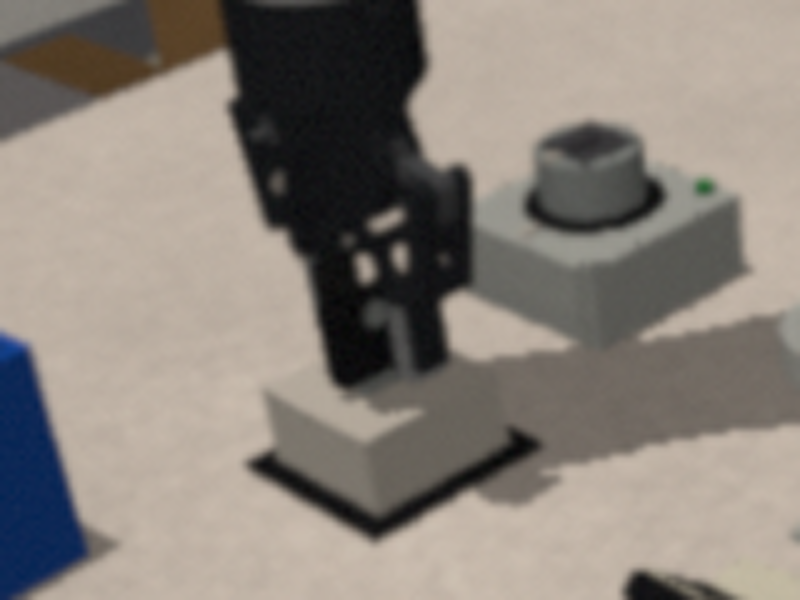

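{"fn": "move_arm", "kwargs": {
  "commands": [
    [[0.05,0,0.03],[0,0,0],-1],
    [[0,0,0],[0,0,0],-1],
    [[0,0,0],[0,0,0],-1],
    [[0,0,0],[0,0,0],-1],
    [[0,0,0],[0,0,0],-1]
  ],
  "newtons": 60
}}

```text
clock: 3.8
tcp_pos: [0.5885, -0.3621, 0.0702]
orientation: [0.001, 0.05, 0.999, -0.0]
wrist_force: [0.2, 1.9, 7.5]
finger_gap: 0.0121
```

```bash
python3 - <<'E'
from h import *
say()
E
```

```text
t 3.8 tcp [ 0.5885 -0.3621  0.0702] z [ 0.003 -0.001 -1.   ] y [ 0.1    0.995 -0.001] gap 0.0121 F [0.2 1.9 7.5] j [-0.67  0.63  0.09  1.03  0.   -0.57]
```

{"fn": "move_arm", "kwargs": {
  "commands": [
    [[0,0,0.3],[0,0,0],-1],
    [[0,0,0.7],[0,0,0],-1],
    [[0,0,0.7],[0,0,0],-1],
    [[0,0,0.7],[0,0,0],-1],
    [[0,0,0.6],[0,0,0],-1]
  ]
}}

```text
clock: 4.3
tcp_pos: [0.5874, -0.3624, 0.1908]
orientation: [0.0, 0.051, 0.999, -0.001]
wrist_force: [0.3, 0.6, 0.1]
finger_gap: 0.0121
```

```bash
python3 - <<'E'
from h import *
say(); c=cam("wrist"); save(c,"w3.png"); say()
for P in [(.555,-.375),(.61,-.375)]: pass
save(cam("scene"),"s3.png",(90,130,250,250),5)
E
```

```text
t 4.3 tcp [ 0.5874 -0.3624  0.1908] z [ 0.001 -0.001 -1.   ] y [ 0.101  0.995 -0.001] gap 0.0121 F [0.3 0.6 0.1] j [-0.67  0.56  0.28  1.29 -0.   -0.57]
t 4.35 tcp [ 0.5888 -0.3634  0.1955] z [ 0.006 -0.005 -1.   ] y [ 0.101  0.995 -0.005] gap 0.0122 F [0.3 0.2 3.1] j [-0.67  0.56  0.29  1.29 -0.   -0.57]
```

View pics/w3.png

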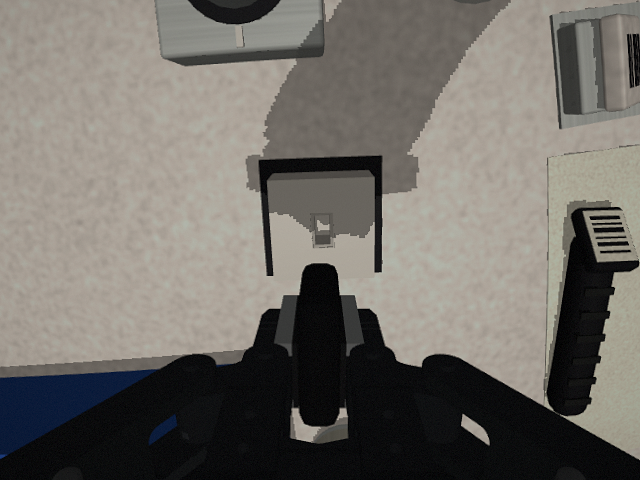

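View pics/s3.png

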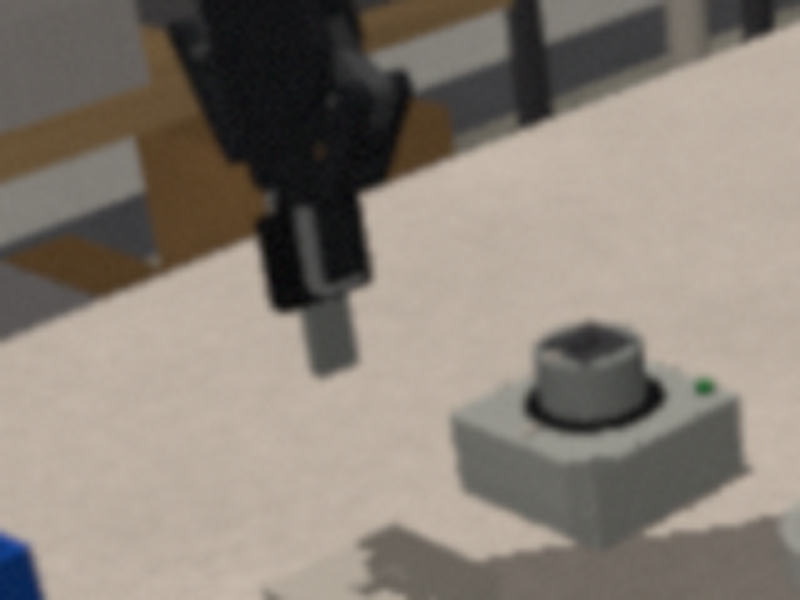

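```bash
python3 - <<'E'
from h import *
say(); c=cam("wrist"); save(c,"w4.png",(240,190,400,310),5); save(c,"w4b.png",(240,330,400,450),5)
np.savez("w4.npz",wfc=c["wfc"],mtx=c["mtx"],k1=c["k1"])
E
```

```text
t 4.4 tcp [ 0.589  -0.3636  0.1937] z [ 0.006 -0.005 -1.   ] y [ 0.101  0.995 -0.005] gap 0.012 F [ 0.4 -0.6 -0.8] j [-0.67  0.56  0.28  1.29 -0.   -0.57]
```

View pics/w4.png

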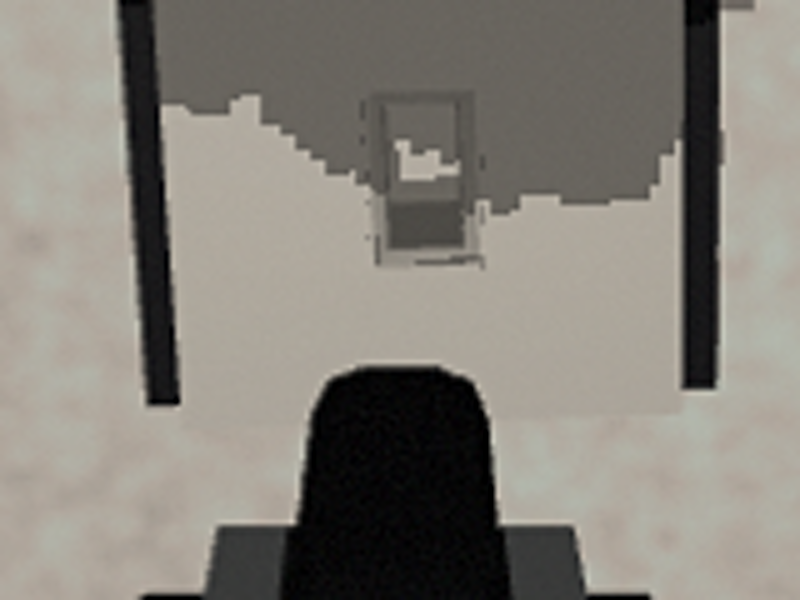

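View pics/w4b.png

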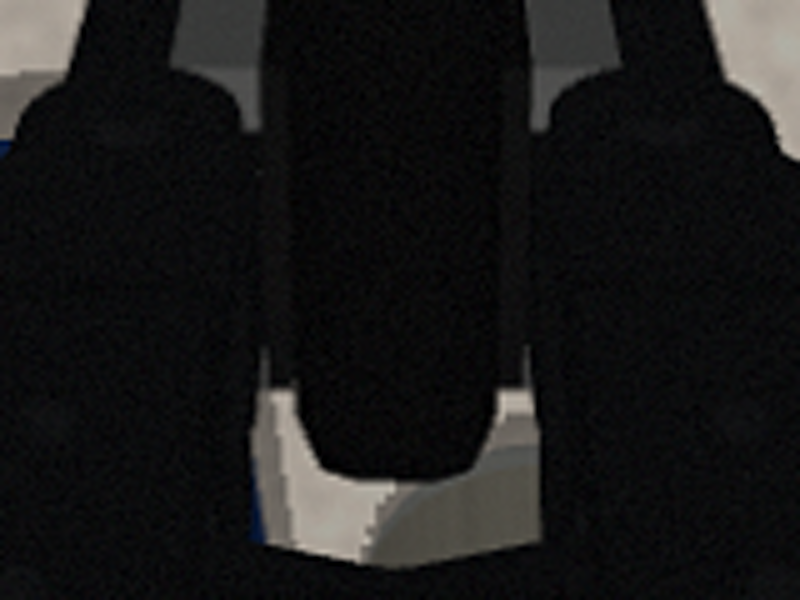

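{"fn": "move_arm", "kwargs": {
  "commands": [
    [[-0.82,-0.16,0.27],[0,0,0],-1],
    [[-0.82,-0.16,0.27],[0,0,0],-1],
    [[-0.82,-0.16,0.27],[0,0,0],-1],
    [[-0.82,-0.16,0.27],[0,0,0],-1],
    [[-0.82,-0.16,0.27],[0,0,0],-1]
  ]
}}

```text
clock: 4.95
tcp_pos: [0.4215, -0.3936, 0.2411]
orientation: [-0.001, 0.05, 0.999, 0.001]
wrist_force: [0.6, 0.2, -0.4]
finger_gap: 0.0126
```

{"fn": "move_arm", "kwargs": {
  "commands": [
    [[0,0,0],[0,0,0],-1],
    [[0,0,0],[0,0,0],-1]
  ]
}}

```text
clock: 5.15
tcp_pos: [0.4227, -0.3941, 0.2417]
orientation: [-0.0, 0.051, 0.999, 0.0]
wrist_force: [-0.1, -0.4, -1.8]
finger_gap: 0.0123
```

```bash
python3 - <<'E'
from h import *
say(); c=cam("wrist"); save(c,"w5.png"); save(c,"w5z.png",(240,190,400,310),5); 
np.savez("w5.npz",wfc=c["wfc"],mtx=c["mtx"],k1=c["k1"])
E
```

```text
t 5.15 tcp [ 0.4227 -0.3941  0.2417] z [-0.     0.001 -1.   ] y [0.102 0.995 0.001] gap 0.0123 F [-0.1 -0.4 -1.8] j [-0.89  0.32  0.04  1.29  0.   -0.79]
```

View pics/w5.png

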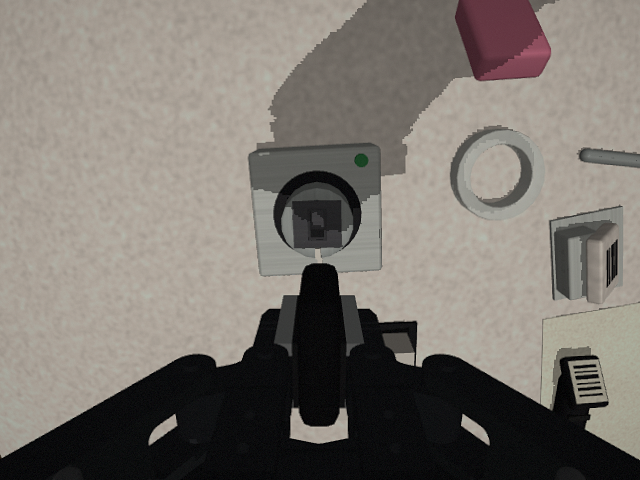

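View pics/w5z.png

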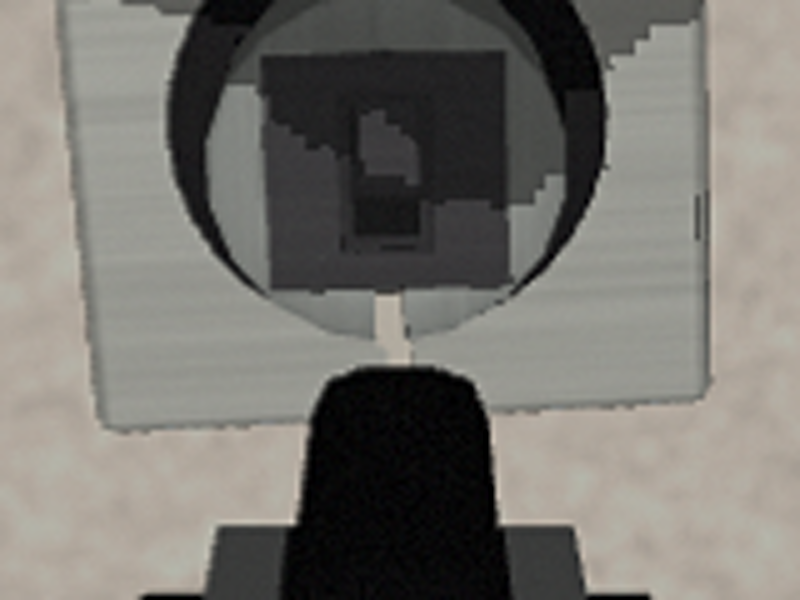

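```bash
python3 - <<'E'
from h import *
import numpy as np
A=dict(np.load("w4.npz"));B=dict(np.load("w5.npz"))
t=lambda x,y,oy=190:(240+x/5-0.4,oy+y/5-0.4)
def quad(c,qs,z):
    P=np.array([onz(c,t(*q),z) for q in qs]); m=P.mean(0)
    d=(P[2]+P[3]-P[0]-P[1])/2; w=(P[1]+P[3]-P[0]-P[2])/2
    print(m.round(4),"L",np.linalg.norm(d).round(4),"W",np.linalg.norm(w).round(4),"ang",np.degrees(np.arctan2(d[1],d[0])).round(1)); return m
print("holder outer");quad(A,[(365,92),(472,92),(377,267),(483,265)],.04)
print("holder block");quad(A,[(125,-95),(683,-95),(180,412),(688,405)],.04)
print("rotor outer");quad(B,[(345,93),(433,93),(342,252),(433,250)],.077)
print("rotor square");quad(B,[(262,55),(505,50),(270,290),(512,285)],.077)
print("box");
for q in [(103,430),(708,400)]: print(onz(B,t(*q),.05).round(4))
# tick
print("tick",onz(B,t(388,295),.077),onz(B,t(398,360),.055))
# key in tool frame
mount=eyes.read_camera("wrist")["mount"]
C=dict(A);C["wfc"]=mount
for n,q in [("nearbottom",t(402,368)),("fartop",t(395,480,330))]:
    o,v=ray(C,q)
    for z in ([.015,.02,.025] if n=="nearbottom" else [-.025,-.02,-.015]): print(n,z,(o+v*(z-o[2])/v[2]).round(4))
for n,q in [("L",t(303,500)),("R",t(496,500))]:
    o,v=ray(C,q); print(n,(o+v*((0.022-o[0])/v[0])).round(4))
E
```

```text
holder outer
[ 0.59 -0.36  0.04] L 0.0244 W 0.0144 ang -1.9
holder block
[ 0.5879 -0.3605  0.04  ] L 0.0703 W 0.072 ang -2.2
rotor outer
[ 0.424  -0.3947  0.077 ] L 0.0229 W 0.0126 ang -6.4
rotor square
[ 0.4239 -0.3948  0.077 ] L 0.0341 W 0.0341 ang -4.1
box
[ 0.4683 -0.445   0.05  ]
[ 0.4731 -0.3487  0.05  ]
tick [ 0.44194463 -0.39655691  0.077     ] [ 0.45957324 -0.3968532   0.055     ]
nearbottom 0.015 [0.0228 0.0008 0.015 ]
nearbottom 0.02 [0.021  0.0008 0.02  ]
nearbottom 0.025 [0.0193 0.0008 0.025 ]
fartop -0.025 [-0.0121  0.0003 -0.025 ]
fartop -0.02 [-0.0164  0.0003 -0.02  ]
fartop -0.015 [-0.0206  0.0003 -0.015 ]
L [ 0.022  -0.0052 -0.0063]
R [ 0.022   0.0064 -0.0063]
```

{"fn": "move_arm", "kwargs": {
  "commands": [
    [[0.018,-0.02,-0.8],[0,0,0],-1],
    [[0,0,-0.9],[0,0,0],-1],
    [[0,0,-0.6],[0,0,0],-1],
    [[0,0,0],[0,0,0],-1],
    [[0,0,0],[0,0,0],-1]
  ]
}}

```text
clock: 5.75
tcp_pos: [0.4247, -0.3942, 0.1497]
orientation: [-0.001, 0.05, 0.999, 0.001]
wrist_force: [1.0, -0.0, -0.1]
finger_gap: 0.0121
```

```bash
python3 - <<'E'
from h import *
say(); c=cam("wrist"); save(c,"w6.png",(240,190,400,310),5); save(cam("scene"),"s6.png",(150,150,270,240),6);save(cam("top"),"t6.png",(420,200,520,280),6)
E
```

```text
t 5.75 tcp [ 0.4247 -0.3942  0.1497] z [-0.001  0.002 -1.   ] y [0.099 0.995 0.001] gap 0.0121 F [ 1.  -0.  -0.1] j [-0.89  0.37 -0.12  1.08  0.   -0.79]
```

View pics/w6.png

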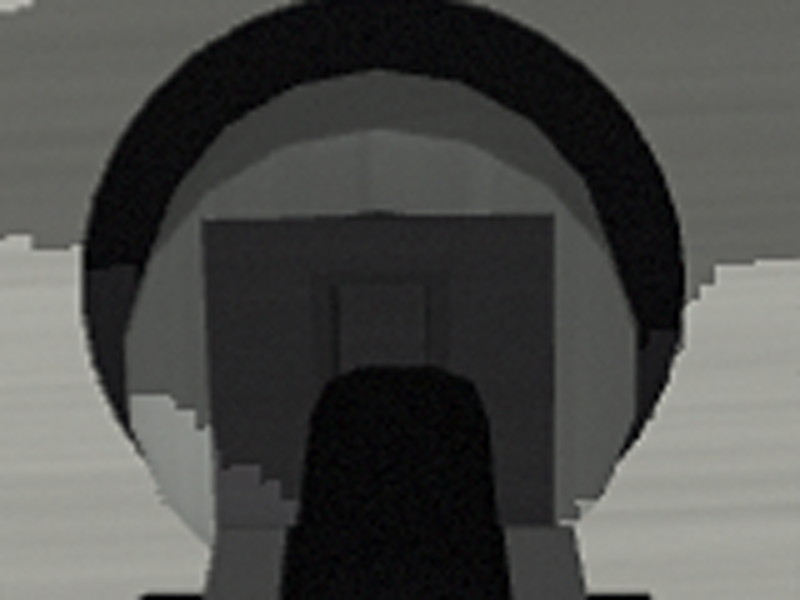

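View pics/s6.png

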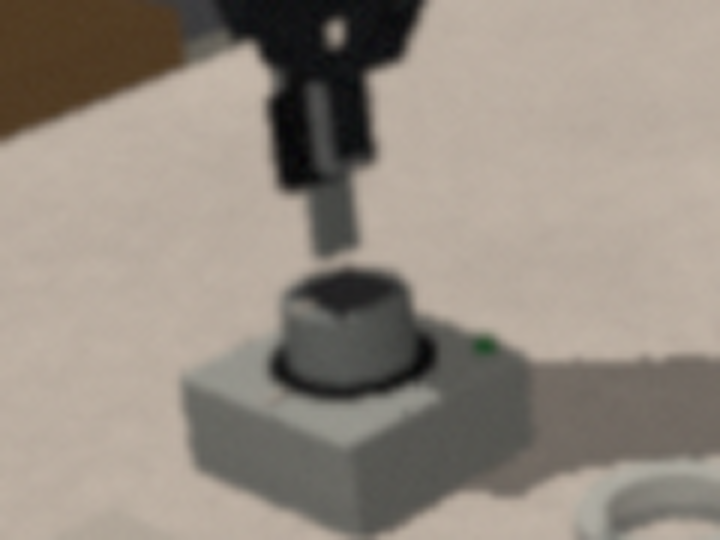

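```bash
python3 - <<'E'
from h import *
say(); c=cam("scene");say()
f=lambda P:((proj(c,np.array(P))-[150,150]+.4)*6).round(1)
print("slot",f((.424,-.3955,.077)),"z+.018",f((.424,-.3955,.095)), "x+5mm",f((.429,-.3955,.095)),"y+5",f((.424,-.3905,.095)))
for z in (.09,.094,.098):
  for a,b in [(-1,-1),(-1,1),(1,-1),(1,1)]: print(z,a,b,f((.424+a*.009+b*.0004,-.3955+b*.004-a*.0009,z)))
s=c["frame"][150:240,150:270,::-1]; cv2.imwrite("pics/s6b.png",cv2.resize(s[15:65,25:85],None,fx=12,fy=12,interpolation=cv2.INTER_CUBIC))
E
```

```text
t 5.9 tcp [ 0.4253 -0.3956  0.1519] z [ 0.002 -0.002 -1.   ] y [ 0.1    0.995 -0.002] gap 0.0123 F [ 1.  -1.4 -1. ] j [-0.89  0.37 -0.12  1.08  0.   -0.79]
t 5.95 tcp [ 0.4252 -0.3957  0.152 ] z [ 0.002 -0.002 -1.   ] y [ 0.1    0.995 -0.002] gap 0.0122 F [ 0.6 -0.1 -0.2] j [-0.89  0.37 -0.12  1.08  0.   -0.79]
slot [344.6 284.5] z+.018 [339.7 243.1] x+5mm [330.6 247.5] y+5 [348.9 246. ]
0.09 -1 -1 [352.2 244.6]
0.09 -1 1 [365.4 250. ]
0.09 1 -1 [316.5 259.4]
0.09 1 1 [329.7 264.9]
0.094 -1 -1 [351.2 235.4]
0.094 -1 1 [364.4 240.7]
0.094 1 -1 [315.3 250.1]
0.094 1 1 [328.6 255.6]
0.098 -1 -1 [350.1 226.1]
0.098 -1 1 [363.3 231.4]
0.098 1 -1 [314.2 240.8]
0.098 1 1 [327.4 246.2]
```

View pics/s6b.png

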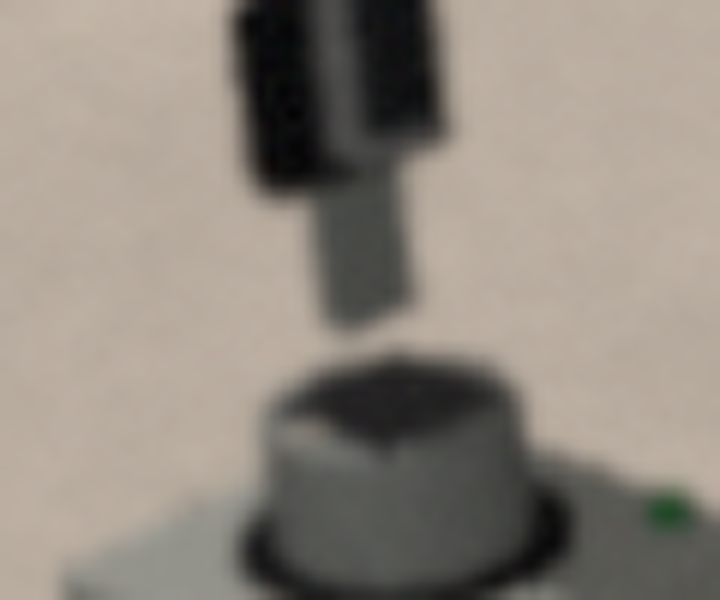

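View pics/t6.png

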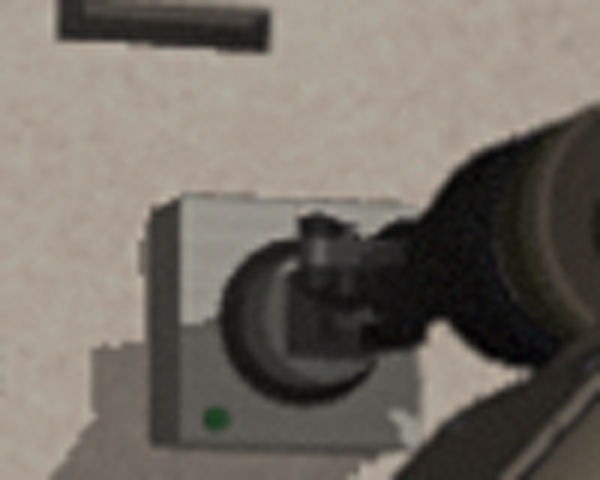

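{"fn": "move_arm", "kwargs": {
  "commands": [
    [[-0.09,0,-0.1],[0,0,0],-1],
    [[0,0,0],[0,0,0],-1],
    [[0,0,0],[0,0,0],-1]
  ]
}}

```text
clock: 6.25
tcp_pos: [0.4204, -0.3949, 0.1465]
orientation: [0.0, 0.051, 0.999, 0.0]
wrist_force: [0.6, -0.1, -0.4]
finger_gap: 0.012
```

```bash
python3 - <<'E'
from h import *
say(); c=cam("wrist"); save(c,"w7.png",(240,190,400,310),5); c=cam("scene"); s=c["frame"][150:240,150:270,::-1]; cv2.imwrite("pics/s7b.png",cv2.resize(s[15:65,25:85],None,fx=12,fy=12,interpolation=cv2.INTER_CUBIC));say()
E
```

```text
t 6.25 tcp [ 0.4204 -0.3949  0.1465] z [ 0. -0. -1.] y [0.101 0.995 0.   ] gap 0.012 F [ 0.6 -0.1 -0.4] j [-0.89  0.37 -0.14  1.07  0.   -0.79]
t 6.35 tcp [ 0.4205 -0.3949  0.1465] z [ 0. -0. -1.] y [ 0.101  0.995 -0.   ] gap 0.0125 F [ 0.2 -0.1 -1. ] j [-0.89  0.37 -0.14  1.07  0.   -0.79]
```

View pics/w7.png

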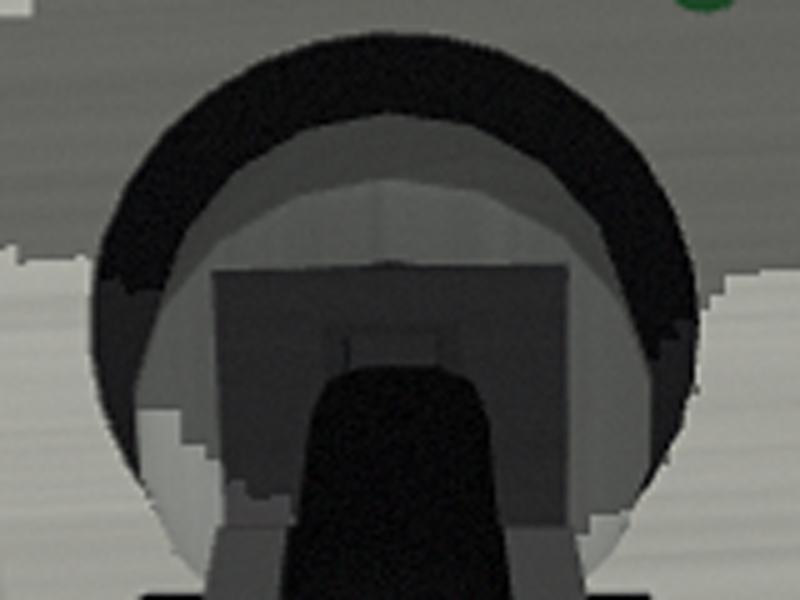

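View pics/s7b.png

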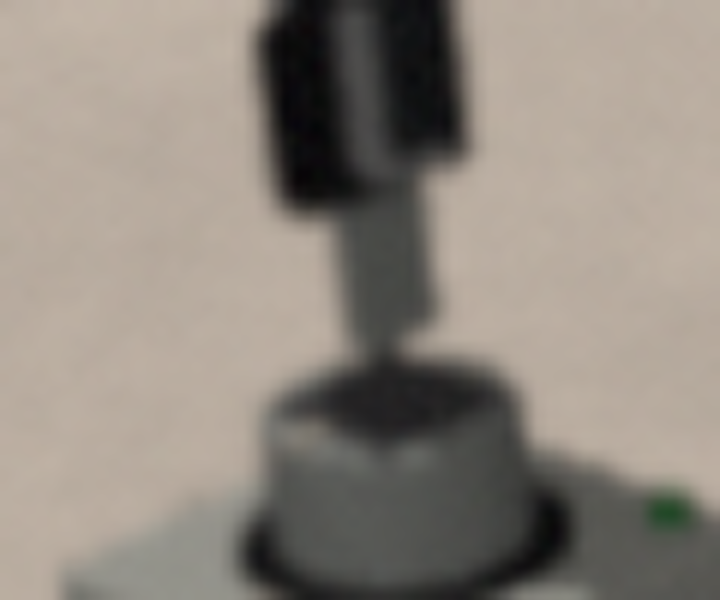

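{"fn": "move_arm", "kwargs": {
  "commands": [
    [[0.035,-0.01,-0.1],[0,0,0],-1],
    [[0,0,-0.1],[0,0,0],-1],
    [[0,0,-0.1],[0,0,0],-1],
    [[0,0,-0.1],[0,0,0],-1],
    [[0,0,0],[0,0,0],-1]
  ]
}}

```text
clock: 6.85
tcp_pos: [0.4219, -0.3952, 0.1295]
orientation: [-0.0, 0.05, 0.999, 0.0]
wrist_force: [0.5, -1.2, -0.7]
finger_gap: 0.0119
```

```bash
python3 - <<'E'
from h import *
say(); c=cam("scene"); s=c["frame"][150:240,150:270,::-1]; cv2.imwrite("pics/s8b.png",cv2.resize(s[15:65,25:85],None,fx=12,fy=12,interpolation=cv2.INTER_CUBIC));say()
E
```

```text
t 6.85 tcp [ 0.4219 -0.3952  0.1295] z [-0.     0.001 -1.   ] y [0.101 0.995 0.001] gap 0.0119 F [ 0.5 -1.2 -0.7] j [-0.89  0.38 -0.16  1.03  0.   -0.79]
t 6.9 tcp [ 0.4219 -0.3952  0.1298] z [-0.  0. -1.] y [0.101 0.995 0.   ] gap 0.012 F [-0.1  0.1 -0.6] j [-0.89  0.38 -0.16  1.03  0.   -0.79]
```

View pics/s8b.png

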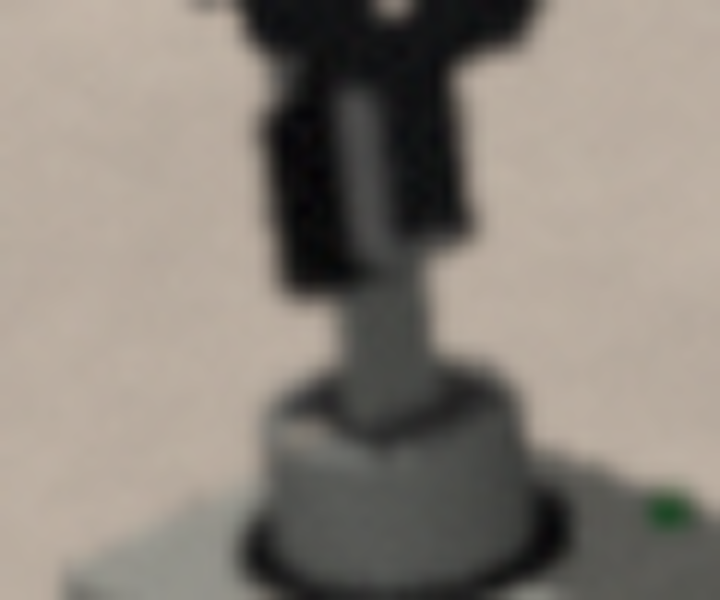

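{"fn": "move_arm", "kwargs": {
  "commands": [
    [[0,0,-0.1],[0,0,0],-1],
    [[0,0,-0.1],[0,0,0],-1],
    [[0,0,0],[0,0,0],-1]
  ]
}}

```text
clock: 7.2
tcp_pos: [0.4219, -0.3952, 0.1218]
orientation: [-0.0, 0.05, 0.999, 0.0]
wrist_force: [0.6, -1.1, -1.6]
finger_gap: 0.0122
```

{"fn": "move_arm", "kwargs": {
  "commands": [
    [[0,0,-0.1],[0,0,0],-1],
    [[0,0,-0.1],[0,0,0],-1],
    [[0,0,0],[0,0,0],-1]
  ]
}}

```text
clock: 7.5
tcp_pos: [0.4219, -0.3952, 0.1137]
orientation: [-0.0, 0.05, 0.999, 0.0]
wrist_force: [1.0, -0.8, -1.1]
finger_gap: 0.0125
```

```bash
python3 - <<'E'
from h import *
say(); c=cam("scene"); s=c["frame"][150:240,150:270,::-1]; cv2.imwrite("pics/s9b.png",cv2.resize(s[15:65,25:85],None,fx=12,fy=12,interpolation=cv2.INTER_CUBIC));say()
E
```

```text
t 7.5 tcp [ 0.4219 -0.3952  0.1137] z [-0.  0. -1.] y [0.101 0.995 0.   ] gap 0.0125 F [ 1.  -0.8 -1.1] j [-0.89  0.39 -0.18  0.99  0.   -0.79]
t 7.55 tcp [ 0.422  -0.3952  0.114 ] z [-0.  0. -1.] y [0.101 0.995 0.   ] gap 0.0123 F [ 0.6 -1.2 -1.3] j [-0.89  0.39 -0.18  1.    0.   -0.79]
```

View pics/s9b.png

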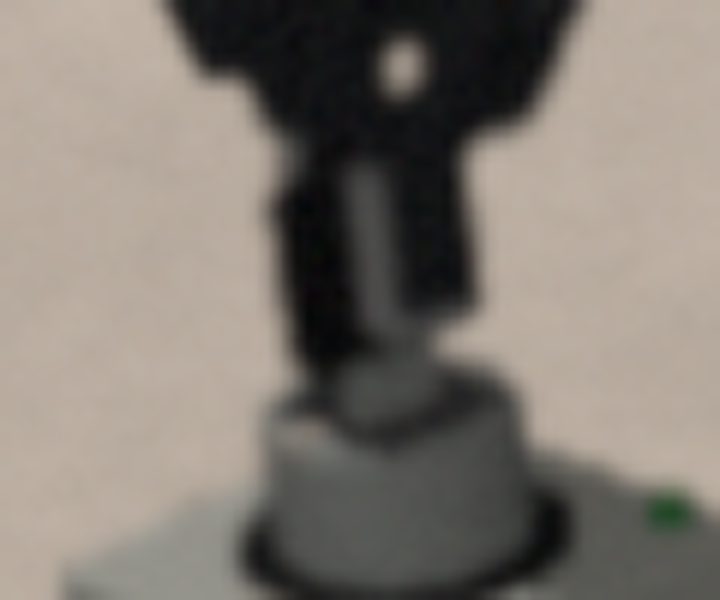

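{"fn": "move_arm", "kwargs": {
  "commands": [
    [[0,0,-0.1],[0,0,0],-1],
    [[0,0,-0.05],[0,0,0],-1],
    [[0,0,0],[0,0,0],-1]
  ]
}}

```text
clock: 7.85
tcp_pos: [0.422, -0.3953, 0.1092]
orientation: [0.0, 0.05, 0.999, -0.0]
wrist_force: [-2.0, 1.8, 7.0]
finger_gap: 0.0123
```

{"fn": "move_arm", "kwargs": {
  "commands": [
    [[0,0,-0.05],[0,0,0],-1],
    [[0,0,0],[0,0,0],-1]
  ]
}}

```text
clock: 8.05
tcp_pos: [0.4221, -0.3953, 0.1091]
orientation: [0.001, 0.05, 0.999, -0.001]
wrist_force: [-4.0, 3.7, 17.8]
finger_gap: 0.0121
```

{"fn": "move_arm", "kwargs": {
  "commands": [
    [[0,0,0.03],[0,0,0],-1],
    [[0.003,0.008,0],[0,0,-0.8],-1],
    [[0.003,0.008,0],[0,0,-0.8],-1],
    [[0.004,0.007,0],[0,0,-0.8],-1],
    [[0.004,0.006,0],[0,0,-0.8],-1]
  ],
  "newtons": 100
}}

```text
clock: 8.55
tcp_pos: [0.4224, -0.395, 0.1093]
orientation: [0.0, 0.273, 0.962, -0.001]
wrist_force: [-3.1, -0.0, 9.1]
finger_gap: 0.012
```

```bash
python3 - <<'E'
from h import *
say(); s=st(); print(s["ft_torque"])
E
```

```text
t 8.55 tcp [ 0.4224 -0.395   0.1093] z [ 0.    -0.003 -1.   ] y [ 0.525  0.851 -0.002] gap 0.012 F [-3.1 -0.   9.1] j [-0.89  0.4  -0.19  0.98 -0.   -0.34]
[0.00868009 0.8238226  0.03962275]
```

{"fn": "move_arm", "kwargs": {
  "commands": [
    [[0.005,0.005,0],[0,0,-0.8],-1],
    [[0.006,0.004,0],[0,0,-0.8],-1],
    [[0.006,0.003,0],[0,0,-0.8],-1],
    [[0.006,0.002,0],[0,0,-0.8],-1],
    [[0.006,0.001,0],[0,0,-0.8],-1]
  ]
}}

```text
clock: 9.05
tcp_pos: [0.4229, -0.3943, 0.1093]
orientation: [0.0, 0.527, 0.85, -0.001]
wrist_force: [-4.7, 0.4, 11.8]
finger_gap: 0.0117
```

{"fn": "move_arm", "kwargs": {
  "commands": [
    [[0,0,0],[0,0,-0.4],-1],
    [[0,0,0],[0,0,-0.2],-1],
    [[0,0,0],[0,0,0],-1]
  ]
}}

```text
clock: 9.35
tcp_pos: [0.423, -0.3942, 0.1093]
orientation: [0.0, 0.561, 0.828, -0.001]
wrist_force: [-4.4, 0.9, 11.4]
finger_gap: 0.0118
```

```bash
python3 - <<'E'
from h import *
M=say(); s=st(); print(s["ft_torque"],np.degrees(np.arctan2(M[1,1],M[0,1])))
E
```

```text
t 9.35 tcp [ 0.423  -0.3942  0.1093] z [-0.001 -0.002 -1.   ] y [ 0.929  0.371 -0.002] gap 0.0118 F [-4.4  0.9 11.4] j [-0.89  0.4  -0.19  0.98 -0.    0.3 ]
[0.12901694 1.1511265  0.01737269] 21.75232660135074
```

{"fn": "move_arm", "kwargs": {
  "commands": [
    [[0.006,0,0],[0,0,-0.7],-1],
    [[0.006,0,0],[0,0,-0.6],-1],
    [[0,0,0],[0,0,-0.3],-1],
    [[0,0,0],[0,0,0],-1]
  ]
}}

```text
clock: 9.75
tcp_pos: [0.4233, -0.3941, 0.1093]
orientation: [0.0, 0.65, 0.76, -0.001]
wrist_force: [-6.1, 1.3, 12.3]
finger_gap: 0.0114
```

```bash
python3 - <<'E'
from h import *
M=say(); s=st(); print(s["ft_torque"],np.degrees(np.arctan2(M[1,1],M[0,1])))
save(cam("scene"),"s10.png",(150,150,270,240),6)
E
```

```text
t 9.75 tcp [ 0.4233 -0.3941  0.1093] z [-0.001 -0.002 -1.   ] y [ 0.988  0.155 -0.002] gap 0.0114 F [-6.1  1.3 12.3] j [-0.89  0.4  -0.19  0.98 -0.    0.53]
[ 0.23488459  1.22726696 -0.00891145] 8.935532761732333
```

View pics/s10.png

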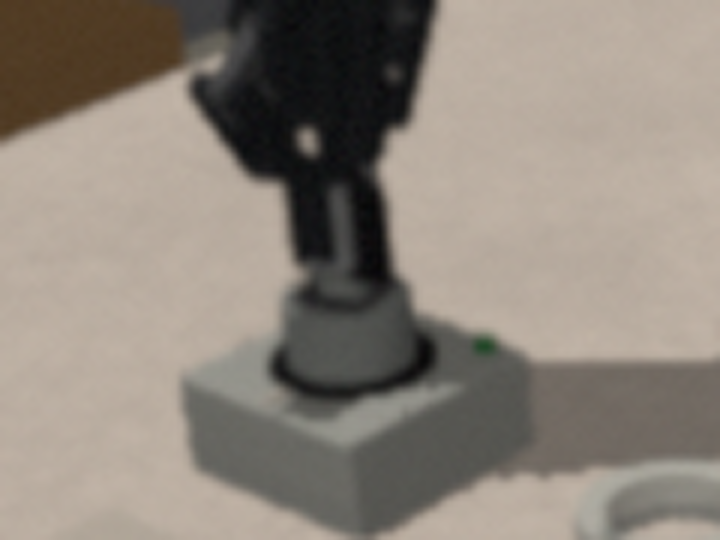

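{"fn": "move_arm", "kwargs": {
  "commands": [
    [[0,0,0],[0,0,-0.5],-1],
    [[0,0,0],[0,0,0],-1]
  ]
}}

```text
clock: 10.0
tcp_pos: [0.4234, -0.394, 0.1093]
orientation: [0.0, 0.676, 0.737, -0.001]
wrist_force: [-4.8, 0.8, 11.9]
finger_gap: 0.0118
```

```bash
python3 - <<'E'
from h import *
M=say(); s=st(); print(s["ft_torque"],np.degrees(np.arctan2(M[1,1],M[0,1])))
E
```

```text
t 10.0 tcp [ 0.4234 -0.394   0.1093] z [-0.001 -0.002 -1.   ] y [ 0.996  0.086 -0.001] gap 0.0118 F [-4.8  0.8 11.9] j [-0.89  0.4  -0.19  0.98 -0.    0.6 ]
[0.21088236 1.33904485 0.33183899] 4.954933781988348
```

{"fn": "move_arm", "kwargs": {
  "commands": [
    [[0,0,0],[0,0,-0.4],-1],
    [[0,0,0],[0,0,0],-1]
  ]
}}

```text
clock: 10.2
tcp_pos: [0.4234, -0.394, 0.1093]
orientation: [0.0, 0.696, 0.718, -0.001]
wrist_force: [-5.5, 0.9, 10.9]
finger_gap: 0.0123
```

```bash
python3 - <<'E'
from h import *
M=say(); s=st(); print(s["ft_torque"],np.degrees(np.arctan2(M[1,1],M[0,1])))
E
```

```text
t 10.2 tcp [ 0.4234 -0.394   0.1093] z [-0.001 -0.002 -1.   ] y [ 0.999  0.032 -0.001] gap 0.0123 F [-5.5  0.9 10.9] j [-0.89  0.4  -0.19  0.98 -0.    0.65]
[0.22940701 1.30140949 1.01811479] 1.8606229027696228
```

{"fn": "move_arm", "kwargs": {
  "commands": [
    [[0,0,0],[0,0,0.35],-1],
    [[0,0,0],[0,0,0],0.0],
    [[0,0,0],[0,0,0],0.0],
    [[0,0,0.3],[0,0,0],0.0],
    [[0,0,0.9],[0,0,0],0.0]
  ]
}}

```text
clock: 10.7
tcp_pos: [0.4225, -0.3914, 0.1528]
orientation: [-0.004, 0.678, 0.735, 0.001]
wrist_force: [-0.4, 0.1, -0.0]
finger_gap: 0.0425
```

{"fn": "move_arm", "kwargs": {
  "commands": [
    [[0,0,1],[0,0,0],1],
    [[0,0,1],[0,0,0],1],
    [[0,0,0.3],[0,0,0],1],
    [[0,0,0],[0,0,0],1]
  ]
}}

```text
clock: 11.1
tcp_pos: [0.4251, -0.3945, 0.2504]
orientation: [0.003, 0.678, 0.735, -0.0]
wrist_force: [-0.0, -0.3, -0.5]
finger_gap: 0.0854
```

```bash
python3 - <<'E'
from h import *
M=say(); c=cam("wrist"); save(c,"w11.png"); np.savez("w11.npz",wfc=c["wfc"],mtx=c["mtx"],k1=c["k1"])
E
```

```text
t 11.1 tcp [ 0.4251 -0.3945  0.2504] z [ 0.004 -0.004 -1.   ] y [0.997 0.08  0.003] gap 0.0854 F [-0.  -0.3 -0.5] j [-0.89  0.32  0.05  1.3   0.    0.6 ]
```

View pics/w11.png

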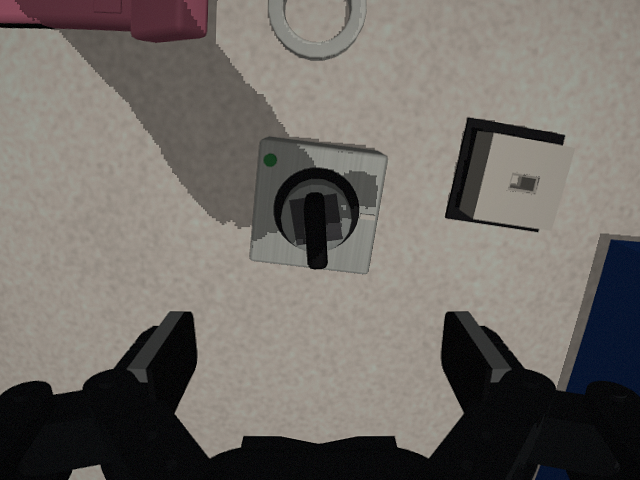

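{"fn": "move_arm", "kwargs": {
  "commands": [
    [[0.05,0.94,0],[0,0,0.88],1],
    [[0.05,0.94,0],[0,0,0.88],1],
    [[0.05,0.94,0],[0,0,0.88],1],
    [[0.05,0.94,0],[0,0,0.88],1],
    [[0.05,0.94,0],[0,0,0.88],1]
  ]
}}

```text
clock: 11.65
tcp_pos: [0.4329, -0.2033, 0.2451]
orientation: [-0.002, 0.422, 0.907, 0.0]
wrist_force: [1.5, 0.5, 0.8]
finger_gap: 0.0858
```

{"fn": "move_arm", "kwargs": {
  "commands": [
    [[0.05,0.94,0],[0,0,0.88],1],
    [[0.05,0.94,0],[0,0,0.88],1],
    [[0.05,0.94,0],[0,0,0.88],1],
    [[0.05,0.94,0],[0,0,0.88],1],
    [[0.05,0.94,0],[0,0,0.88],1]
  ]
}}

```text
clock: 12.15
tcp_pos: [0.4427, -0.0157, 0.2454]
orientation: [-0.002, 0.128, 0.992, 0.0]
wrist_force: [0.7, 0.4, 0.5]
finger_gap: 0.0855
```

{"fn": "move_arm", "kwargs": {
  "commands": [
    [[0.05,0.94,0],[0,0,0.88],1],
    [[0.05,0.94,0],[0,0,0.88],1],
    [[0.05,0.94,0],[0,0,0.88],1],
    [[0.05,0.94,0],[0,0,0.88],1],
    [[0.05,0.94,0],[0,0,0.88],1]
  ]
}}

```text
clock: 12.65
tcp_pos: [0.4528, 0.1719, 0.2452]
orientation: [-0.002, -0.178, 0.984, -0.0]
wrist_force: [0.7, 0.0, 0.1]
finger_gap: 0.0853
```

{"fn": "move_arm", "kwargs": {
  "commands": [
    [[0,0,0],[0,0,0],1],
    [[0,0,0],[0,0,0],1]
  ]
}}

```text
clock: 12.85
tcp_pos: [0.4529, 0.1709, 0.2455]
orientation: [-0.002, -0.176, 0.984, -0.0]
wrist_force: [-0.4, 0.4, 1.1]
finger_gap: 0.0853
```

```bash
python3 - <<'E'
from h import *
M=say(); c=cam("wrist"); save(c,"w12.png"); np.savez("w12.npz",wfc=c["wfc"],mtx=c["mtx"],k1=c["k1"]); save(cam("top"),"t12.png")
E
```

```text
t 12.85 tcp [0.4529 0.1709 0.2455] z [-0.004 -0.001 -1.   ] y [-0.347  0.938  0.   ] gap 0.0853 F [-0.4  0.4  1.1] j [ 0.2   0.14 -0.19  1.25 -0.   -0.16]
```

View pics/w12.png

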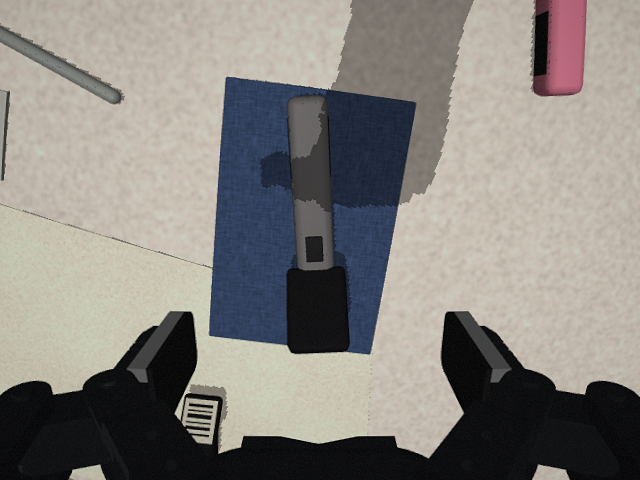

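View pics/t12.png

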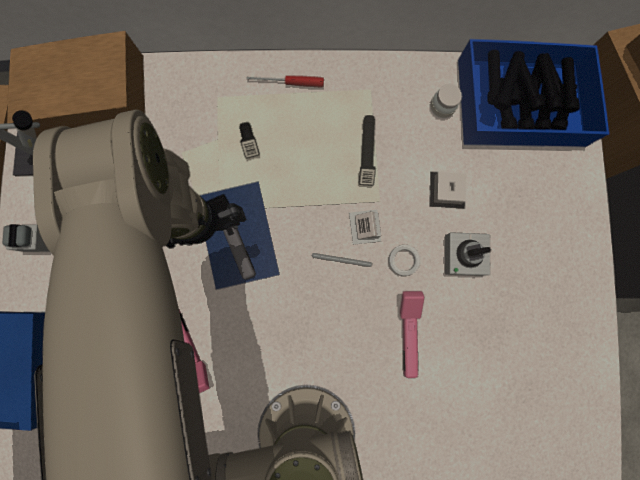

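```bash
python3 - <<'E'
from h import *
A=dict(np.load("w12.npz"))
P=lambda u,z:onz(A,u,z)
for z in (.03,.035):
  nt=(P((289,108),z)+P((327,104),z))/2; fr=(P((299,268),z)+P((333,268),z))/2
  print(z,"tail-side",nt.round(4),"front",fr.round(4),np.degrees(np.arctan2(*(fr-nt)[[1,0]])).round(2), np.linalg.norm(fr-nt), np.linalg.norm(P((289,108),z)-P((327,104),z)),np.linalg.norm(P((299,268),z)-P((333,268),z)))
print("tail end",P((308,96),.03).round(4))
print("head end",P((318,352),.075).round(4),P((288,350),.07),P((348,349),.07))
print("mat",[P(q,.003).round(4).tolist() for q in [(227,77),(415,102),(210,335),(370,354)]])
E
```

```text
0.03 tail-side [0.3804 0.1357 0.03  ] front [0.5024 0.1873 0.03  ] 22.92 0.13249112867065943 0.02943844306265378 0.02895040503430997
0.035 tail-side [0.3805 0.1359 0.035 ] front [0.5007 0.1867 0.035 ] 22.92 0.13053954994802794 0.029004818263130155 0.028523968977470542
tail end [0.3734 0.1332 0.03  ]
head end [0.5527 0.2078 0.075 ] [0.56219279 0.18561381 0.07      ] [0.5446213 0.2304225 0.07     ]
mat [[0.381, 0.0643, 0.003], [0.3455, 0.2172, 0.003], [0.613, 0.1178, 0.003], [0.578, 0.2718, 0.003]]
```

{"fn": "move_arm", "kwargs": {
  "commands": [
    [[0.08,-0.08,-1],[0,0,0.31],1],
    [[0,0,-1],[0,0,0],1],
    [[0,0,-1],[0,0,0],1],
    [[0,0,-1],[0,0,0],1],
    [[0,0,-0.7],[0,0,0],0.4]
  ]
}}

```text
clock: 13.45
tcp_pos: [0.4558, 0.1654, 0.0569]
orientation: [-0.002, -0.195, 0.981, -0.0]
wrist_force: [-0.3, 0.2, 0.2]
finger_gap: 0.0732
```

{"fn": "move_arm", "kwargs": {
  "commands": [
    [[0,0,-0.3],[0,0,0],0.2],
    [[0,0,0],[0,0,0],0.2],
    [[0,0,0],[0,0,0],0.2]
  ]
}}

```text
clock: 13.75
tcp_pos: [0.4582, 0.1668, 0.0485]
orientation: [0.001, -0.196, 0.981, 0.0]
wrist_force: [-0.1, 0.6, 0.5]
finger_gap: 0.0513
```

```bash
python3 - <<'E'
from h import *
M=say(); c=cam("wrist"); save(c,"w13.png");save(cam("scene"),"s13.png",(340,220,500,340),5)
E
```

```text
t 13.75 tcp [0.4582 0.1668 0.0485] z [ 0.001  0.    -1.   ] y [-0.385  0.923 -0.   ] gap 0.0513 F [-0.1  0.6  0.5] j [ 0.18  0.31 -0.5   0.76  0.   -0.21]
```

View pics/w13.png

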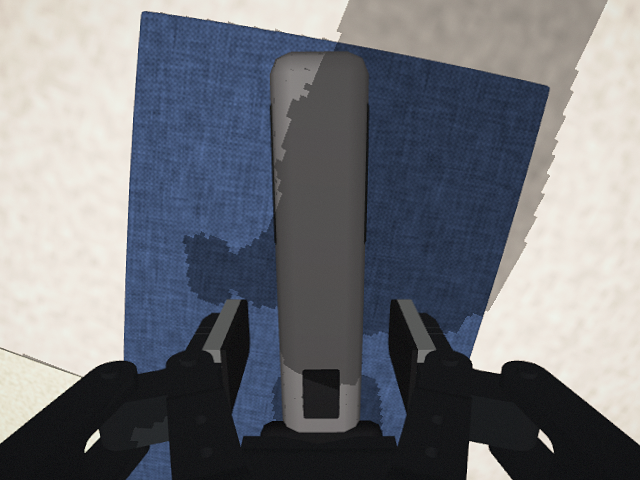

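View pics/s13.png

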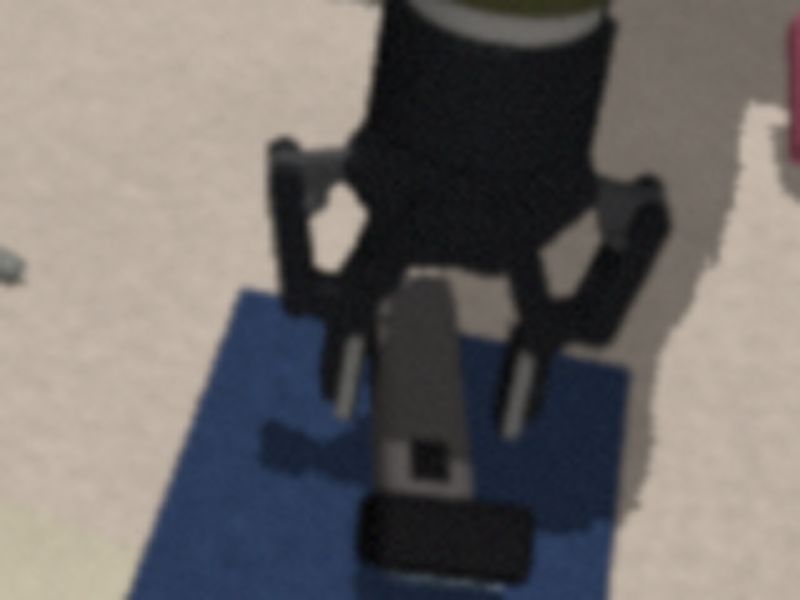

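{"fn": "move_arm", "kwargs": {
  "commands": [
    [[-0.02,0.01,-0.3],[0,0,0],0.2],
    [[0,0,-0.18],[0,0,0],0.0],
    [[0,0,0],[0,0,0],-0.1],
    [[0,0,0],[0,0,0],-1],
    [[0,0,0],[0,0,0],-1]
  ],
  "newtons": 90
}}

```text
clock: 14.35
tcp_pos: [0.4569, 0.1678, 0.029]
orientation: [0.0, -0.197, 0.98, 0.0]
wrist_force: [-1.7, 0.1, 3.4]
finger_gap: 0.0304
```

{"fn": "move_arm", "kwargs": {
  "commands": [
    [[0,0,0],[0,0,0],-1],
    [[0,0,0],[0,0,0],-1],
    [[0,0,0],[0,0,0],-1]
  ]
}}

```text
clock: 14.65
tcp_pos: [0.4568, 0.1678, 0.029]
orientation: [0.0, -0.197, 0.98, 0.0]
wrist_force: [-1.4, -1.1, 4.5]
finger_gap: 0.0302
```

```bash
python3 - <<'E'
from h import *
M=say(); c=cam("wrist"); save(c,"w14.png"); C=dict(c);C["wfc"]=c["mount"]
save(cam("scene"),"s14.png",(340,220,500,340),5)
E
```

```text
t 14.65 tcp [0.4568 0.1678 0.029 ] z [ 0.001  0.    -1.   ] y [-0.386  0.922 -0.   ] gap 0.0302 F [-1.4 -1.1  4.5] j [ 0.19  0.33 -0.52  0.71  0.   -0.21]
```

View pics/w14.png

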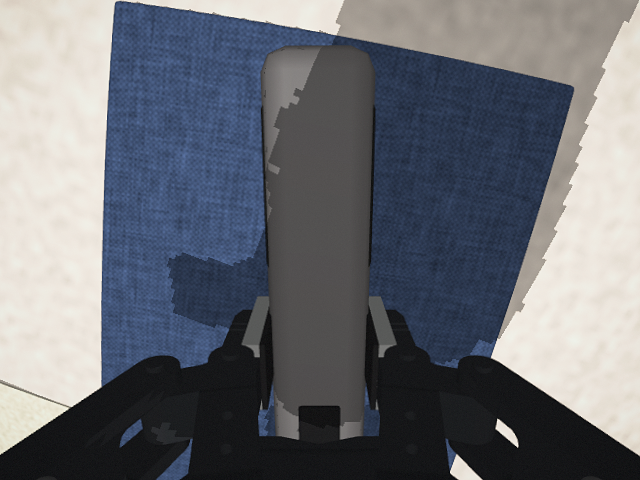

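View pics/s14.png

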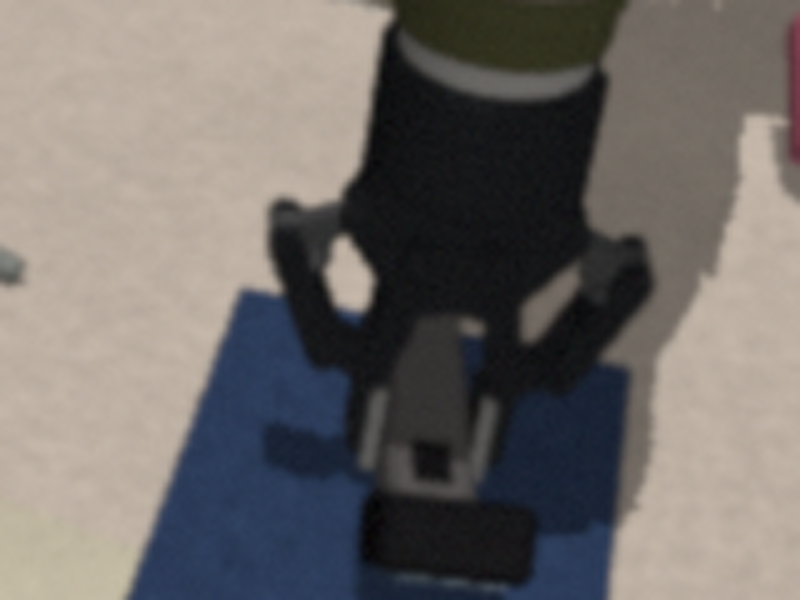

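```bash
python3 - <<'E'
from h import *
c=cam("wrist"); C=dict(c);C["wfc"]=c["mount"]
for z in (-.006,0,.01):
  print(z,onz(C,(318,46),z).round(4),"L/R",onz(C,(264,180),z).round(4),onz(C,(374,180),z).round(4),onz(C,(270,400),z).round(4),onz(C,(367,400),z).round(4))
print("button",onz(C,(301,405),-.006),onz(C,(340,405),-.006))
E
```

```text
-0.006 [ 0.0898 -0.     -0.006 ] L/R [ 0.0548 -0.0151 -0.006 ] [ 0.0548  0.0156 -0.006 ] [-0.018  -0.0159 -0.006 ] [-0.018   0.0163 -0.006 ]
0 [ 0.0907 -0.0001  0.    ] L/R [ 0.0539 -0.0159  0.    ] [0.0539 0.0164 0.    ] [-0.0226 -0.0167  0.    ] [-0.0226  0.0171  0.    ]
0.01 [ 0.0922 -0.0001  0.01  ] L/R [ 0.0524 -0.0171  0.01  ] [0.0524 0.0177 0.01  ] [-0.0303 -0.0181  0.01  ] [-0.0302  0.0185  0.01  ]
button [-0.0199424  -0.00564451 -0.006     ] [-0.01993731  0.00733438 -0.006     ]
```

```bash
python3 - <<'E'
from h import *
c=cam("top"); save(c,"t15.png",(330,180,410,240),10); save(c,"t15h1.png",(345,105,395,195),6); save(c,"t15h2.png",(225,110,275,170),10)
E
```

```text
(no output)
```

View pics/t15.png

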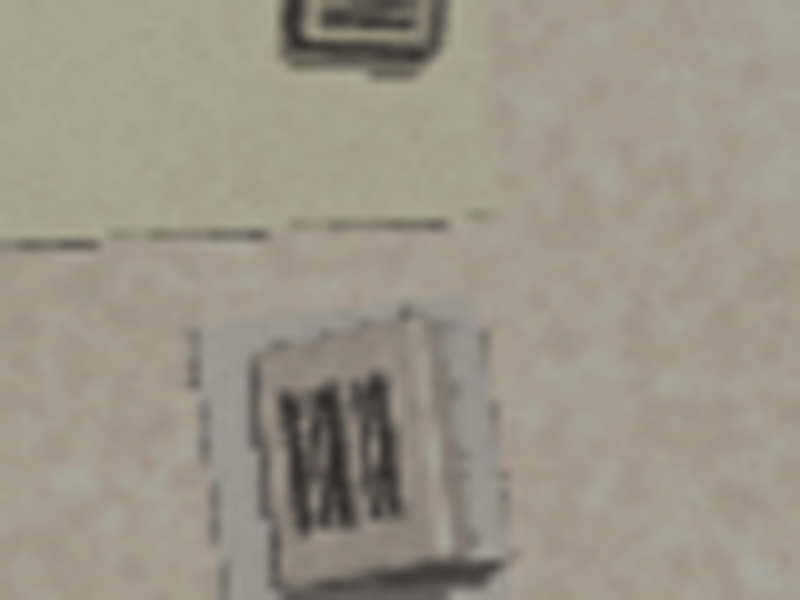

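View pics/t15h1.png

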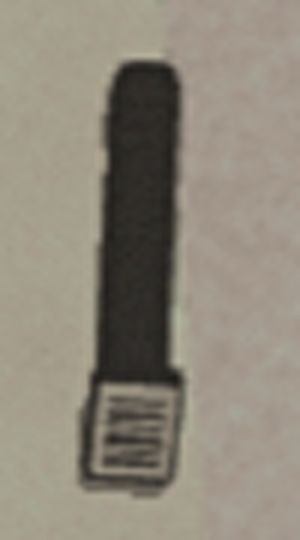

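View pics/t15h2.png

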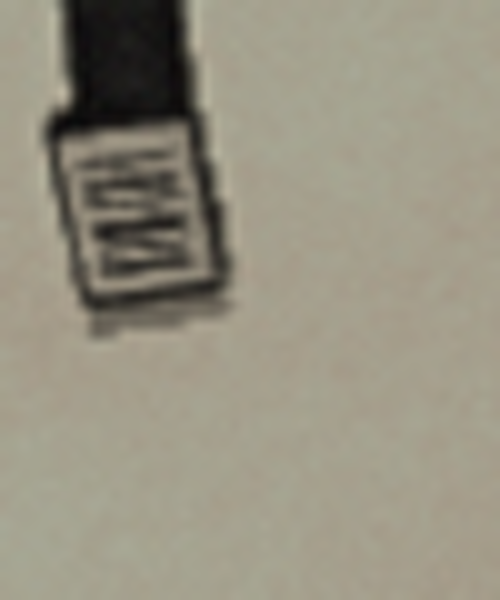

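```bash
python3 - <<'E'
from h import *
c=cam("top")
def f(x0,y0,s): return lambda x,y,z: onz(c,(x0+(x+.5)/s-.5,y0+(y+.5)/s-.5),z)
ang=lambda v:np.degrees(np.arctan2(v[1],v[0])).round(1)
a=f(330,180,10); print("chk",a(343,455,.032).round(4)); 
e=a(225,590,.003)-a(195,330,.003); print("chk side edge",ang(e), "stripe edge",ang(a(303,530,.025)-a(283,390,.025)),ang(a(400,510,.038)-a(383,375,.038)))
b=f(345,105,6); print("h1 lab",b(137,428,.032).round(4),"dir",ang(b(147,70,.03)-b(134,370,.03)), ang(b(147,70,.03)-b(137,428,.032)),"len",np.linalg.norm(b(148,60,.02)-b(125,488,.015)))
d=f(225,110,10); print("h2 lab",d(140,208,.032).round(4)); t3=f(180,90,5)
print(ang(t3(325,165,.03)-d(140,208,.032)),ang(d(60,135,.044)-d(88,298,.02)),ang(d(198,120,.044)-d(225,278,.02)))
E
```

```text
chk [ 0.4957 -0.1423  0.032 ]
chk side edge -174.5 stripe edge -173.1 -174.2
h1 lab [ 0.6172 -0.1538  0.032 ] dir -3.9 -3.1 len 0.18504111804977522
h2 lab [0.7359 0.1631 0.032 ]
-34.3 5.5 6.2
```

{"fn": "move_arm", "kwargs": {
  "commands": [
    [[0,0,0.3],[0,0,0],-1],
    [[0,0,0.7],[0,0,0],-1],
    [[0,0,0.9],[0,0,-0.3],-1],
    [[0.04,-0.28,0.6],[0,0,-0.8],-1],
    [[0.04,-0.28,0],[0,0,-0.95],-1]
  ]
}}

```text
clock: 15.4
tcp_pos: [0.4624, 0.1457, 0.1326]
orientation: [0.004, -0.053, 0.999, 0.0]
wrist_force: [0.4, -0.6, -3.0]
finger_gap: 0.0308
```

```bash
python3 - <<'E'
from h import *
M=say(); c=cam("wrist"); save(c,"w16.png"); save(cam("top"),"t16.png")
E
```

```text
t 15.4 tcp [0.4624 0.1457 0.1326] z [ 0.007  0.001 -1.   ] y [-0.106  0.994  0.   ] gap 0.0308 F [ 0.4 -0.6 -3. ] j [ 0.14  0.21 -0.4   0.96  0.    0.03]
```

View pics/t16.png

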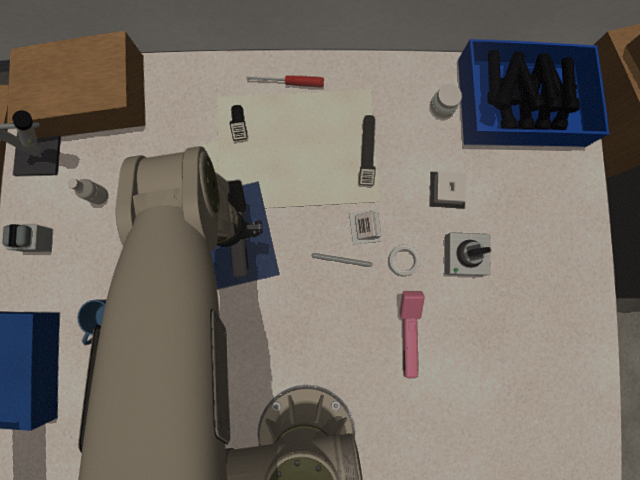

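View pics/w16.png

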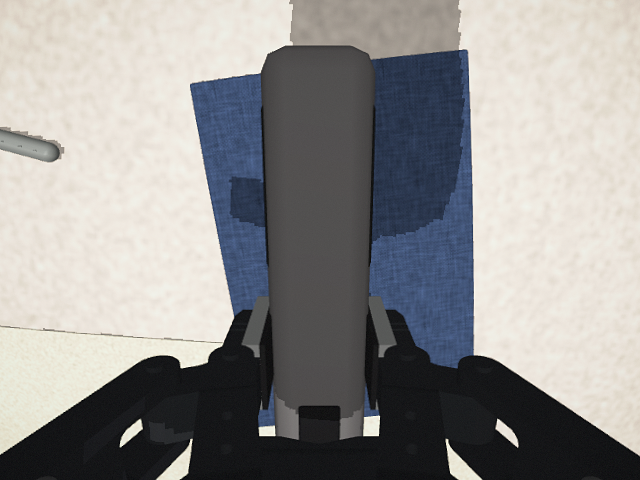

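{"fn": "move_arm", "kwargs": {
  "commands": [
    [[0.04,-0.29,0],[0,0,-0.94],-1],
    [[0.04,-0.29,0],[0,0,-0.94],-1],
    [[0.04,-0.29,0],[0,0,-0.94],-1],
    [[0.04,-0.29,0],[0,0,-0.94],-1],
    [[0.04,-0.29,0],[0,0,-0.94],-1]
  ]
}}

```text
clock: 16.0
tcp_pos: [0.4669, 0.0873, 0.1276]
orientation: [-0.001, 0.271, 0.963, -0.0]
wrist_force: [-0.0, 0.2, -2.0]
finger_gap: 0.0306
```

{"fn": "move_arm", "kwargs": {
  "commands": [
    [[0.04,-0.29,0],[0,0,-0.94],-1],
    [[0.04,-0.29,0],[0,0,-0.94],-1],
    [[0.04,-0.29,0],[0,0,-0.94],-1],
    [[0.04,-0.29,0],[0,0,-0.94],-1],
    [[0.04,-0.29,0],[0,0,-0.94],-1]
  ]
}}

```text
clock: 16.5
tcp_pos: [0.475, 0.0294, 0.1276]
orientation: [-0.001, 0.566, 0.824, -0.0]
wrist_force: [-0.1, -0.2, -2.4]
finger_gap: 0.0303
```

{"fn": "move_arm", "kwargs": {
  "commands": [
    [[0.04,-0.29,0],[0,0,-0.94],-1],
    [[0.04,-0.29,0],[0,0,-0.94],-1],
    [[0,0,0],[0,0,0],-1],
    [[0,0,0],[0,0,0],-1]
  ]
}}

```text
clock: 16.9
tcp_pos: [0.4784, 0.0066, 0.1278]
orientation: [-0.001, 0.667, 0.745, -0.0]
wrist_force: [-0.0, 0.8, -2.3]
finger_gap: 0.0302
```

```bash
cat >> h.py <<'E'
def aim(L,head,dist=.09):
    M=say(); s=st(); tcp=s["tcp_pos"]; up=-M[:,2]; f=-M[:,0]
    W=tcp+.091*f+.006*up; d=np.sin(np.radians(40))*f-np.cos(np.radians(40))*up; xs=np.cos(np.radians(40))*f+np.sin(np.radians(40))*up
    v=np.array(L)-W; h=np.radians(head); n=-np.array([np.sin(np.radians(40))*np.cos(h),np.sin(np.radians(40))*np.sin(h),-np.cos(np.radians(40))])
    print("along",(v@d).round(4),"x",(v@xs).round(4),"y",(v@M[:,1]).round(4),"ang",np.degrees(np.arccos(-d@n)).round(1),"heading",np.degrees(np.arctan2(f[1],f[0])).round(1))
    F=np.array([np.cos(h),np.sin(h),0]); T=np.array(L)-.091*F-(dist*np.sin(np.radians(40)))*F; T[2]=L[2]-.006+dist*np.cos(np.radians(40))
    print("target",T.round(4),"delta units",((T-tcp)/.04).round(3),"rot units",round((head-np.degrees(np.arctan2(f[1],f[0])))/8,3))
E
python3 - <<'E'
from h import *
aim((.4957,-.1423,.032),-84.5)
E
```

```text
t 16.9 tcp [0.4784 0.0066 0.1278] z [-0.001  0.001 -1.   ] y [ 0.994  0.11  -0.001] gap 0.0302 F [-0.   0.8 -2.3] j [-0.15  0.21 -0.41  0.96  0.    1.31]
along 0.1158 x -0.0202 y 0.0009 ang 0.5 heading -83.7
target [0.4814 0.0059 0.0949] delta units [ 0.075 -0.017 -0.823] rot units -0.102
```

{"fn": "move_arm", "kwargs": {
  "commands": [
    [[0.07,-0.02,-0.4],[0,0,-0.1],-1],
    [[0,0,-0.42],[0,0,0],-1],
    [[0,0,0],[0,0,0],-1]
  ]
}}

```text
clock: 17.2
tcp_pos: [0.4797, 0.0064, 0.0935]
orientation: [-0.002, 0.672, 0.74, -0.001]
wrist_force: [-1.3, 0.1, -3.1]
finger_gap: 0.0306
```

```bash
python3 - <<'E'
from h import *
aim((.4957,-.1423,.032),-84.5)
c=cam("scene");save(c,"s17.png",(210,170,410,320),4);
for P in [(.4957,-.1423,.032)]: print(proj(c,np.array(P)))
save(cam("top"),"t17.png")
E
```

```text
t 17.2 tcp [0.4797 0.0064 0.0935] z [-0.005  0.001 -1.   ] y [ 0.995  0.096 -0.004] gap 0.0306 F [-1.3  0.1 -3.1] j [-0.15  0.25 -0.45  0.88  0.    1.32]
along 0.0892 x 0.0017 y 0.002 ang 0.2 heading -84.5
target [0.4814 0.0059 0.0949] delta units [ 0.044 -0.013  0.036] rot units 0.001
[274.55493181 259.24399828]
```

View pics/s17.png

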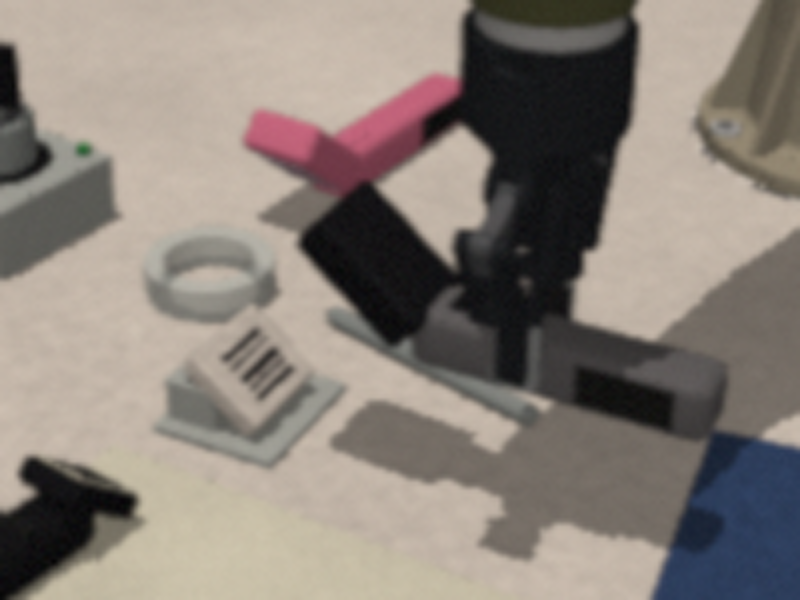

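View pics/t17.png

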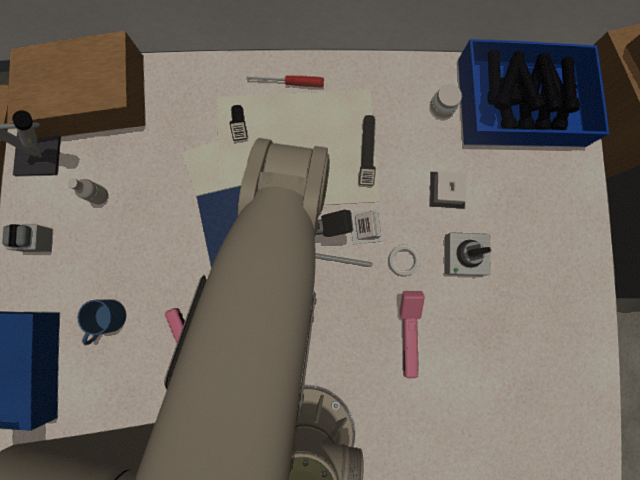

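```bash
python3 - <<'E'
from h import *
M=say(); s=st(); c=cam("scene"); tcp=s["tcp_pos"]; f=-M[:,0];l=np.cross([0,0,1],f)
for n,(x,y,z) in dict(tailR=(-110,16,0),tailL=(-110,-16,0),tailtop=(-110,16,32),frontR=(40,16,0),frontRtop=(40,16,32),headtop=(62,25,75),win=(71,0,32)).items():
    P=tcp+f*(x+20)/1000+l*y/1000+np.array([0,0,(z-26)/1000]); print(n,((proj(c,P)-[210,170])*4).round(0))
E
```

```text
t 17.3 tcp [0.4811 0.006  0.0954] z [-0.001  0.    -1.   ] y [ 0.996  0.094 -0.001] gap 0.0303 F [-0.  -0.1 -1.4] j [-0.15  0.24 -0.45  0.88  0.    1.32]
tailR [698. 444.]
tailL [721. 408.]
tailtop [705. 385.]
frontR [399. 356.]
frontRtop [400. 299.]
headtop [348. 215.]
win [358. 267.]
```

{"fn": "move_arm", "kwargs": {
  "commands": [
    [[0,0,0],[0,0,0],-1],
    [[0,0,0],[0,0,0],-1],
    [[0,0,0],[0,0,0],-1],
    [[0,0,0],[0,0,0],-1],
    [[0,0,0],[0,0,0],-1]
  ]
}}

```text
clock: 17.85
tcp_pos: [0.4818, 0.0053, 0.0957]
orientation: [0.0, 0.674, 0.739, 0.0]
wrist_force: [-0.3, 0.3, -2.2]
finger_gap: 0.0304
```

{"fn": "move_arm", "kwargs": {
  "commands": [
    [[0,0,0],[0,0,0],-1],
    [[0,0,0],[0,0,0],-1],
    [[0,0,0],[0,0,0],-1],
    [[0,0,0],[0,0,0],-1],
    [[0,0,0],[0,0,0],-1]
  ]
}}

```text
clock: 18.35
tcp_pos: [0.4817, 0.0053, 0.0955]
orientation: [-0.0, 0.674, 0.739, 0.0]
wrist_force: [-0.6, 0.7, -1.9]
finger_gap: 0.0302
```

{"fn": "move_arm", "kwargs": {
  "commands": [
    [[0,0,0],[0,0,0],-1],
    [[0,0,0],[0,0,0],-1],
    [[0,0,0],[0,0,0],-1],
    [[0,0,0],[0,0,0],-1],
    [[0,0,0],[0,0,0],-1]
  ]
}}

```text
clock: 18.85
tcp_pos: [0.4818, 0.0053, 0.0955]
orientation: [0.0, 0.674, 0.739, 0.0]
wrist_force: [1.0, -0.3, -3.1]
finger_gap: 0.0306
```

{"fn": "move_arm", "kwargs": {
  "commands": [
    [[0,0,0],[0,0,0],-1],
    [[0,0,0],[0,0,0],-1],
    [[0,0,0],[0,0,0],-1],
    [[0,0,0],[0,0,0],-1],
    [[0,0,0],[0,0,0],-1]
  ]
}}

```text
clock: 19.35
tcp_pos: [0.4818, 0.0053, 0.0955]
orientation: [0.0, 0.674, 0.739, 0.0]
wrist_force: [0.1, -0.3, -2.3]
finger_gap: 0.0303
```

{"fn": "move_arm", "kwargs": {
  "commands": [
    [[0,0,0],[0,0,0],-1],
    [[0,0,0],[0,0,0],-1],
    [[0,0,0],[0,0,0],-1],
    [[0,0,0],[0,0,0],-1],
    [[0,0,0],[0,0,0],-1]
  ]
}}

```text
clock: 19.85
tcp_pos: [0.4818, 0.0053, 0.0955]
orientation: [0.0, 0.674, 0.739, 0.0]
wrist_force: [-0.1, 0.2, -2.7]
finger_gap: 0.0304
```

{"fn": "move_arm", "kwargs": {
  "commands": [
    [[0,0,0],[0,0,0],-1],
    [[0,0,0],[0,0,0],-1],
    [[0,0,0],[0,0,0],-1],
    [[0,0,0],[0,0,0],-1],
    [[0,0,0],[0,0,0],-1]
  ]
}}

```text
clock: 20.35
tcp_pos: [0.4818, 0.0053, 0.0955]
orientation: [0.0, 0.674, 0.739, 0.0]
wrist_force: [-0.2, -0.6, -2.4]
finger_gap: 0.0304
```

```bash
python3 - <<'E'
from h import *
aim((.4957,-.1423,.032),-84.5)
aim((.6172,-.1535,.032),-3.5)
c=cam("top");save(c,"t18.png",(220,90,400,210),4)
E
```

```text
t 20.35 tcp [0.4818 0.0053 0.0955] z [ 0. -0. -1.] y [0.996 0.092 0.   ] gap 0.0304 F [-0.2 -0.6 -2.4] j [-0.16  0.24 -0.45  0.88 -0.    1.32]
along 0.09 x -0.0008 y 0.0003 ang 0.2 heading -84.7
target [0.4814 0.0059 0.0949] delta units [-0.008  0.014 -0.014] rot units 0.03
t 20.35 tcp [0.4818 0.0053 0.0955] z [ 0. -0. -1.] y [0.996 0.092 0.   ] gap 0.0304 F [-0.2 -0.6 -2.4] j [-0.16  0.24 -0.45  0.88 -0.    1.32]
along 0.1044 x 0.0163 y 0.1203 ang 49.5 heading -84.7
target [ 0.4686 -0.1444  0.0949] delta units [-0.328 -3.743 -0.014] rot units 10.155
```

View pics/t18.png

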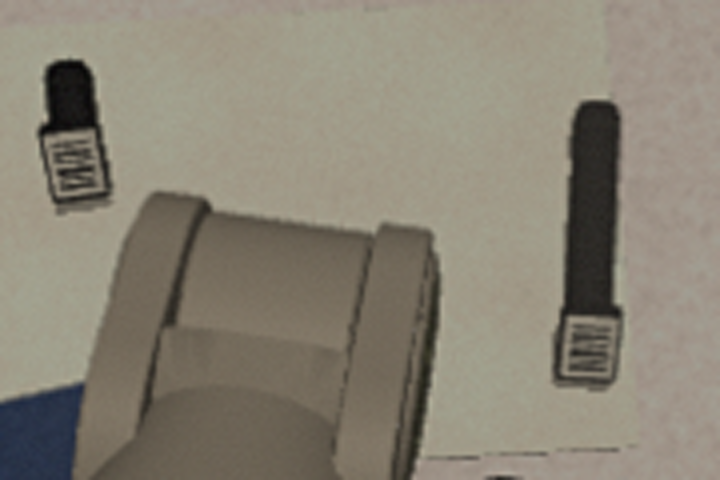

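{"fn": "move_arm", "kwargs": {
  "commands": [
    [[0,0,0.6],[0,0,0],-1],
    [[0,0,0.8],[0,0,0.2],-1],
    [[-0.03,-0.34,0],[0,0,0.95],-1],
    [[-0.03,-0.34,0],[0,0,0.95],-1],
    [[-0.03,-0.34,0],[0,0,0.95],-1]
  ]
}}

```text
clock: 20.9
tcp_pos: [0.4783, -0.0359, 0.1519]
orientation: [0.0, 0.5, 0.866, 0.0]
wrist_force: [-0.4, -0.6, -2.6]
finger_gap: 0.0305
```

{"fn": "move_arm", "kwargs": {
  "commands": [
    [[-0.03,-0.34,0],[0,0,0.95],-1],
    [[-0.03,-0.34,0],[0,0,0.95],-1],
    [[-0.03,-0.34,0],[0,0,0.95],-1],
    [[-0.03,-0.34,0],[0,0,0.95],-1],
    [[-0.03,-0.34,0],[0,0,0.95],-1]
  ]
}}

```text
clock: 21.4
tcp_pos: [0.472, -0.104, 0.1515]
orientation: [-0.0, 0.191, 0.982, 0.0]
wrist_force: [-0.7, -0.3, -2.3]
finger_gap: 0.0303
```

{"fn": "move_arm", "kwargs": {
  "commands": [
    [[-0.03,-0.34,0],[0,0,0.95],-1],
    [[-0.03,-0.34,0],[0,0,0.95],-1],
    [[-0.03,-0.34,0],[0,0,0.5],-1],
    [[0,0,0],[0,0,0],-1],
    [[0,0,0],[0,0,0],-1]
  ]
}}

```text
clock: 21.9
tcp_pos: [0.4684, -0.1443, 0.1514]
orientation: [-0.0, 0.028, 1.0, 0.0]
wrist_force: [-0.3, 0.2, -3.5]
finger_gap: 0.0304
```

```bash
python3 - <<'E'
from h import *
aim((.6172,-.1535,.032),-3.5)
c=cam("top");save(c,"t19.png",(340,100,400,200),6);c=cam("scene");save(c,"s19.png",(130,170,330,320),4);c=cam("wrist");save(c,"w19.png")
E
```

```text
t 21.9 tcp [ 0.4684 -0.1443  0.1514] z [-0.     0.001 -1.   ] y [0.057 0.998 0.   ] gap 0.0304 F [-0.3  0.2 -3.5] j [-0.46  0.21 -0.35  1.02  0.   -0.41]
along 0.1334 x -0.0361 y -0.0008 ang 0.2 heading -3.3
target [ 0.4686 -0.1444  0.0949] delta units [ 0.006 -0.003 -1.412] rot units -0.03
```

View pics/t19.png

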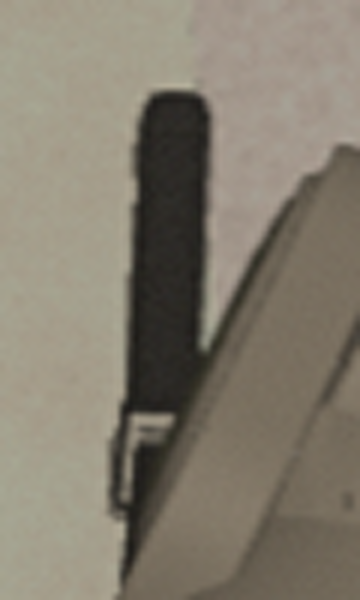

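View pics/s19.png

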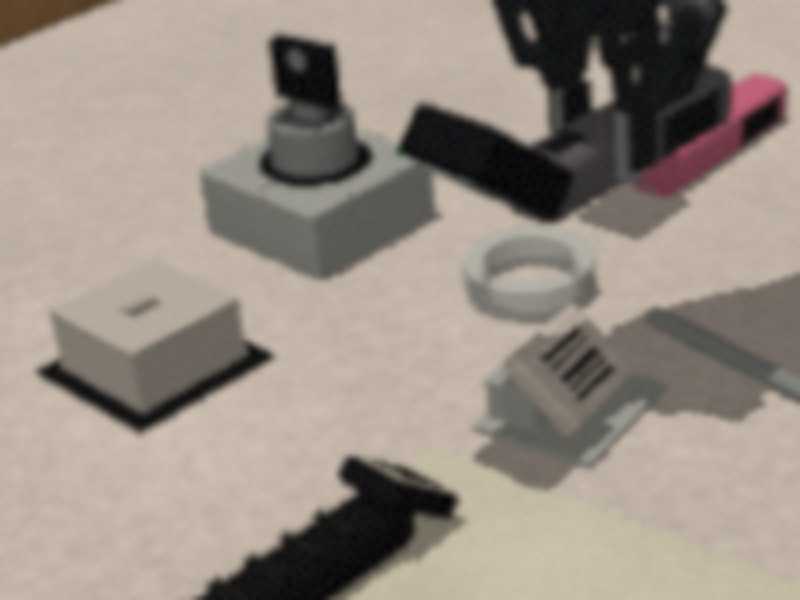

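{"fn": "move_arm", "kwargs": {
  "commands": [
    [[0,0,-0.5],[0,0,0],-1],
    [[0,0,-0.5],[0,0,0],-1],
    [[0,0,-0.4],[0,0,0],-1],
    [[0,0,0],[0,0,0],-1],
    [[0,0,0],[0,0,0],-1]
  ]
}}

```text
clock: 22.55
tcp_pos: [0.4685, -0.1438, 0.0957]
orientation: [-0.0, 0.027, 1.0, 0.0]
wrist_force: [0.4, 0.8, -2.1]
finger_gap: 0.0306
```

```bash
python3 - <<'E'
from h import *
aim((.6172,-.1535,.032),-3.5)
c=cam("scene");save(c,"s20.png",(130,170,330,320),4)
E
```

```text
t 22.55 tcp [ 0.4685 -0.1438  0.0957] z [-0.001  0.    -1.   ] y [0.054 0.999 0.   ] gap 0.0306 F [ 0.4  0.8 -2.1] j [-0.46  0.26 -0.43  0.88  0.   -0.41]
along 0.0906 x -0.0003 y -0.0016 ang 0.3 heading -3.1
target [ 0.4686 -0.1444  0.0949] delta units [ 0.003 -0.015 -0.018] rot units -0.048
```

View pics/s20.png

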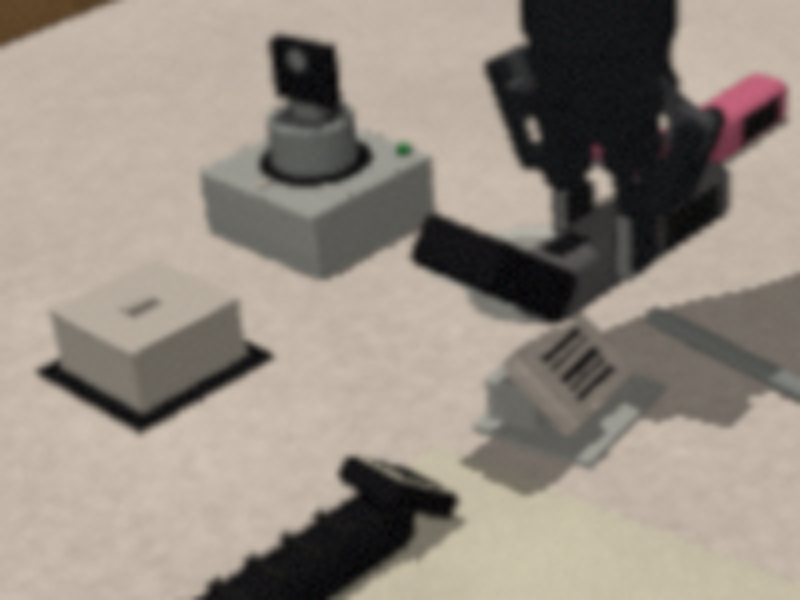

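```bash
python3 - <<'E'
from h import *
c=cam("scene"); print((proj(c,np.array([.6172,-.1535,.032]))-[130,170])*4)
E
```

```text
[402.16744105 468.93510358]
```

{"fn": "move_arm", "kwargs": {
  "commands": [
    [[0,0,0],[0,0,0],-1],
    [[0,0,0],[0,0,0],-1],
    [[0,0,0],[0,0,0],-1],
    [[0,0,0],[0,0,0],-1],
    [[0,0,0],[0,0,0],-1]
  ]
}}

```text
clock: 23.15
tcp_pos: [0.4686, -0.1443, 0.0956]
orientation: [0.0, 0.027, 1.0, 0.0]
wrist_force: [0.4, 0.5, -2.2]
finger_gap: 0.0308
```

{"fn": "move_arm", "kwargs": {
  "commands": [
    [[0,0,0],[0,0,0],-1],
    [[0,0,0],[0,0,0],-1],
    [[0,0,0],[0,0,0],-1],
    [[0,0,0],[0,0,0],-1],
    [[0,0,0],[0,0,0],-1]
  ]
}}

```text
clock: 23.65
tcp_pos: [0.4685, -0.1443, 0.0955]
orientation: [-0.0, 0.027, 1.0, 0.0]
wrist_force: [-0.7, -0.0, -2.1]
finger_gap: 0.0309
```

{"fn": "move_arm", "kwargs": {
  "commands": [
    [[0,0,0],[0,0,0],-1],
    [[0,0,0],[0,0,0],-1],
    [[0,0,0],[0,0,0],-1],
    [[0,0,0],[0,0,0],-1],
    [[0,0,0],[0,0,0],-1]
  ]
}}

```text
clock: 24.15
tcp_pos: [0.4686, -0.1443, 0.0955]
orientation: [0.0, 0.027, 1.0, 0.0]
wrist_force: [-0.5, -0.7, -2.1]
finger_gap: 0.0307
```

{"fn": "move_arm", "kwargs": {
  "commands": [
    [[0,0,0],[0,0,0],-1],
    [[0,0,0],[0,0,0],-1],
    [[0,0,0],[0,0,0],-1],
    [[0,0,0],[0,0,0],-1],
    [[0,0,0],[0,0,0],-1]
  ]
}}

```text
clock: 24.65
tcp_pos: [0.4686, -0.1443, 0.0955]
orientation: [0.0, 0.027, 1.0, 0.0]
wrist_force: [0.4, -0.1, -2.9]
finger_gap: 0.0304
```

{"fn": "move_arm", "kwargs": {
  "commands": [
    [[0,0,0],[0,0,0],-1],
    [[0,0,0],[0,0,0],-1],
    [[0,0,0],[0,0,0],-1],
    [[0,0,0],[0,0,0],-1],
    [[0,0,0],[0,0,0],-1]
  ]
}}

```text
clock: 25.15
tcp_pos: [0.4686, -0.1443, 0.0955]
orientation: [-0.0, 0.027, 1.0, 0.0]
wrist_force: [0.4, 0.5, -1.9]
finger_gap: 0.0302
```

{"fn": "move_arm", "kwargs": {
  "commands": [
    [[0,0,0],[0,0,0],-1],
    [[0,0,0],[0,0,0],-1],
    [[0,0,0],[0,0,0],-1],
    [[0,0,0],[0,0,0],-1],
    [[0,0,0],[0,0,0],-1]
  ]
}}

```text
clock: 25.65
tcp_pos: [0.4686, -0.1443, 0.0955]
orientation: [-0.0, 0.027, 1.0, 0.0]
wrist_force: [-0.3, 0.2, -2.0]
finger_gap: 0.0305
```

```bash
python3 - <<'E'
from h import *
c=cam("top");save(c,"t21.png",(210,80,280,150),8)
c=cam("scene");save(c,"s21.png",(300,340,400,440),6); save(c,"s21f.png")
E
```

```text
(no output)
```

View pics/t21.png

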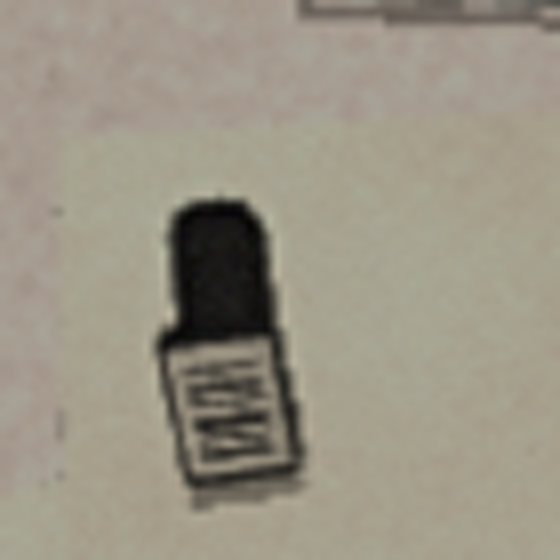

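View pics/s21f.png

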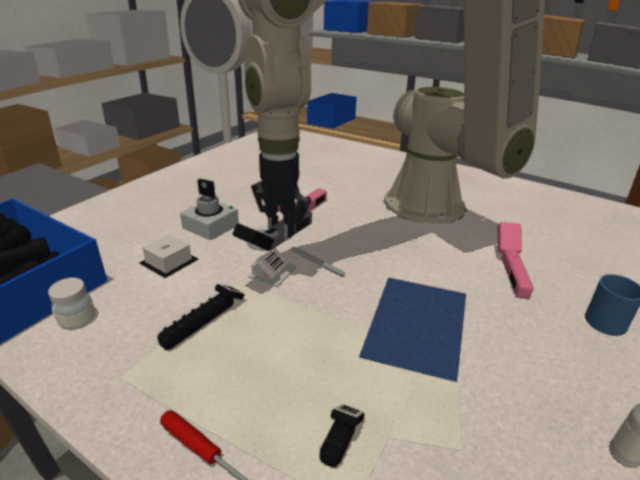

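```bash
python3 - <<'E'
from h import *
c=cam("scene");t=cam("top")
save(c,"s22.png",(205,275,255,310),16)
print(tri(t,(367.35,175.9),c,(229.7,291.0)))
E
```

```text
(array([ 0.61940502, -0.15457012,  0.02412661]), np.float64(2.6150761183553704e-05))
```

View pics/s22.png

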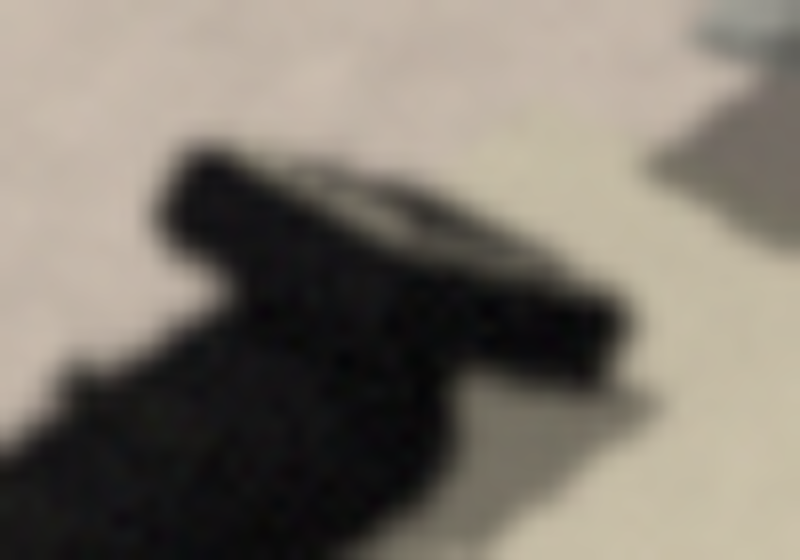

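```bash
python3 - <<'E'
from h import *
c=cam("top")
g=lambda x,y,z: onz(c,(210+(x+.5)/8-.5,80+(y+.5)/8-.5),z)
ang=lambda v:np.degrees(np.arctan2(v[1],v[0])).round(1)
L=g(232,407,.032);print(L.round(4), ang(g(219,207,.028)-g(226,332,.03)), ang(g(219,207,.028)-L),ang(g(168,345,.044)-g(190,478,.02)),ang(g(272,335,.044)-g(298,465,.02)), np.linalg.norm(g(219,200,.02)-g(245,485,.015)))
s=cam("scene"); print(proj(s,L)); save(s,"s23.png",(315,390,375,440),12)
aim(L,8)
E
```

```text
[0.7357 0.1631 0.032 ] 4.9 5.5 5.2 8.3 0.09371863611632317
[348.93111448 408.66627572]
t 25.95 tcp [ 0.4686 -0.1443  0.0955] z [ 0.  0. -1.] y [0.055 0.998 0.   ] gap 0.0303 F [ 0.6  0.4 -2.7] j [-0.46  0.26 -0.43  0.88  0.   -0.41]
along 0.1554 x 0.077 y 0.3215 ang 7.2 heading -3.1
target [0.5883 0.1423 0.0949] delta units [ 2.993  7.166 -0.015] rot units 1.393
```

View pics/s23.png

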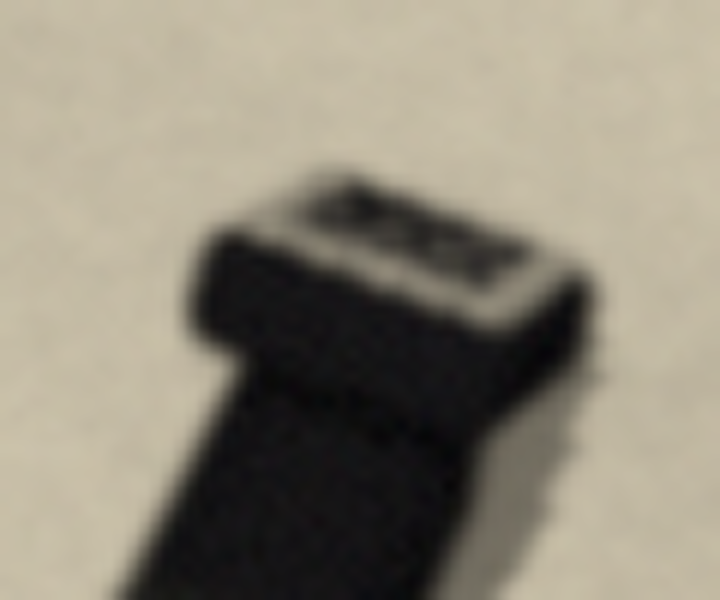

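{"fn": "move_arm", "kwargs": {
  "commands": [
    [[0,0,0.6],[0,0,0],-1],
    [[0,0,0.8],[0,0,0],-1],
    [[0.3,0.73,0],[0,0,0.12],-1],
    [[0.3,0.73,0],[0,0,0.12],-1],
    [[0.3,0.73,0],[0,0,0.12],-1]
  ]
}}

```text
clock: 26.45
tcp_pos: [0.5051, -0.056, 0.152]
orientation: [0.0, 0.002, 1.0, -0.0]
wrist_force: [-0.1, 0.1, -2.9]
finger_gap: 0.031
```

{"fn": "move_arm", "kwargs": {
  "commands": [
    [[0.3,0.73,0],[0,0,0.12],-1],
    [[0.3,0.73,0],[0,0,0.12],-1],
    [[0.3,0.73,0],[0,0,0.12],-1],
    [[0.3,0.73,0],[0,0,0.12],-1],
    [[0.3,0.73,0],[0,0,0.12],-1]
  ]
}}

```text
clock: 26.95
tcp_pos: [0.5649, 0.0906, 0.1514]
orientation: [-0.0, -0.04, 0.999, 0.0]
wrist_force: [1.1, -0.2, -2.1]
finger_gap: 0.0304
```

{"fn": "move_arm", "kwargs": {
  "commands": [
    [[0.3,0.73,0],[0,0,0.12],-1],
    [[0.27,0.73,0],[0,0,0.1],-1],
    [[0,0,0],[0,0,0],-1],
    [[0,0,0],[0,0,0],-1]
  ]
}}

```text
clock: 27.35
tcp_pos: [0.5871, 0.1483, 0.151]
orientation: [-0.0, -0.056, 0.998, -0.0]
wrist_force: [0.3, -0.5, -3.5]
finger_gap: 0.0304
```

```bash
python3 - <<'E'
from h import *
aim((.7357,.1631,.032),6)
c=cam("scene");save(c,"s24.png",(290,230,490,470),3); print(proj(c,np.array([.7357,.1631,.032])))
c=cam("top");save(c,"t24.png",(200,80,300,180),5)
E
```

```text
t 27.35 tcp [0.5871 0.1483 0.151 ] z [-0.001 -0.    -1.   ] y [-0.111  0.994 -0.   ] gap 0.0304 F [ 0.3 -0.5 -3.5] j [ 0.12  0.42 -0.05  1.11 -0.    0.  ]
along 0.1332 x -0.0355 y -0.0018 ang 0.2 heading 6.4
target [0.5877 0.1475 0.0949] delta units [ 0.014 -0.018 -1.402] rot units -0.048
[348.9623753  408.68335832]
```

View pics/s24.png

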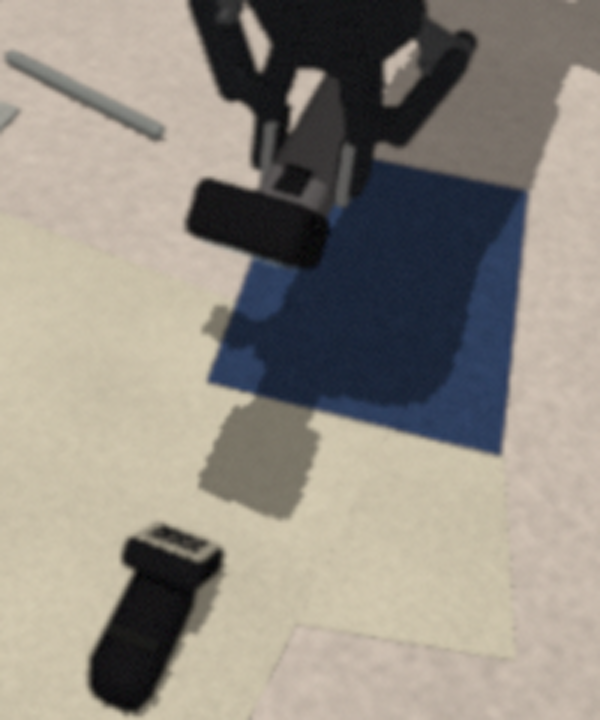

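{"fn": "move_arm", "kwargs": {
  "commands": [
    [[0.01,-0.02,-0.5],[0,0,-0.03],-1],
    [[0,0,-0.5],[0,0,0],-1],
    [[0,0,-0.4],[0,0,0],-1],
    [[0,0,0],[0,0,0],-1],
    [[0,0,0],[0,0,0],-1]
  ]
}}

```text
clock: 27.95
tcp_pos: [0.5875, 0.146, 0.0957]
orientation: [-0.0, -0.052, 0.999, -0.0]
wrist_force: [0.0, 0.3, -2.0]
finger_gap: 0.0305
```

```bash
python3 - <<'E'
from h import *
aim((.7357,.1631,.032),6)
c=cam("scene");save(c,"s25.png",(290,230,490,470),3)
E
```

```text
t 27.95 tcp [0.5875 0.146  0.0957] z [-0.001 -0.    -1.   ] y [-0.104  0.995  0.   ] gap 0.0305 F [ 0.   0.3 -2. ] j [ 0.11  0.46 -0.13  0.98  0.    0.01]
along 0.0908 x -0.0002 y 0.0016 ang 0.0 heading 6.0
target [0.5877 0.1475 0.0949] delta units [ 0.004  0.04  -0.02 ] rot units 0.002
```

View pics/s25.png

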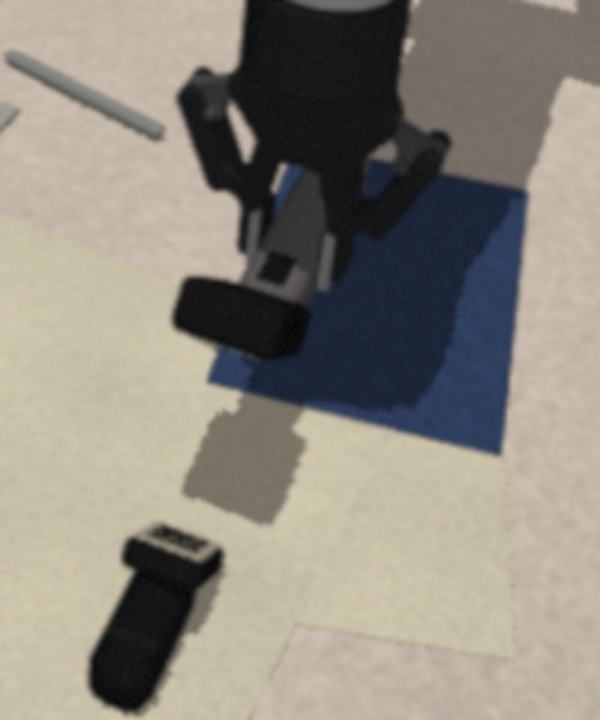

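{"fn": "move_arm", "kwargs": {
  "commands": [
    [[0,0,0],[0,0,0],-1],
    [[0,0,0],[0,0,0],-1],
    [[0,0,0],[0,0,0],-1],
    [[0,0,0],[0,0,0],-1],
    [[0,0,0],[0,0,0],-1]
  ]
}}

```text
clock: 28.5
tcp_pos: [0.5878, 0.147, 0.0957]
orientation: [0.0, -0.053, 0.999, 0.0]
wrist_force: [-0.4, -0.7, -2.4]
finger_gap: 0.0307
```

{"fn": "move_arm", "kwargs": {
  "commands": [
    [[0,0,0],[0,0,0],-1],
    [[0,0,0],[0,0,0],-1],
    [[0,0,0],[0,0,0],-1],
    [[0,0,0],[0,0,0],-1],
    [[0,0,0],[0,0,0],-1]
  ]
}}

```text
clock: 29.0
tcp_pos: [0.5878, 0.1469, 0.0955]
orientation: [-0.0, -0.053, 0.999, 0.0]
wrist_force: [0.2, 0.1, -3.1]
finger_gap: 0.0304
```

{"fn": "move_arm", "kwargs": {
  "commands": [
    [[0,0,0],[0,0,0],-1],
    [[0,0,0],[0,0,0],-1],
    [[0,0,0],[0,0,0],-1],
    [[0,0,0],[0,0,0],-1],
    [[0,0,0],[0,0,0],-1]
  ]
}}

```text
clock: 29.5
tcp_pos: [0.5878, 0.1469, 0.0955]
orientation: [-0.0, -0.053, 0.999, 0.0]
wrist_force: [-0.6, 0.4, -2.3]
finger_gap: 0.0306
```

{"fn": "move_arm", "kwargs": {
  "commands": [
    [[0,0,0],[0,0,0],-1],
    [[0,0,0],[0,0,0],-1],
    [[0,0,0],[0,0,0],-1],
    [[0,0,0],[0,0,0],-1],
    [[0,0,0],[0,0,0],-1]
  ]
}}

```text
clock: 30.0
tcp_pos: [0.5878, 0.1469, 0.0955]
orientation: [-0.0, -0.053, 0.999, 0.0]
wrist_force: [-0.1, -0.1, -2.6]
finger_gap: 0.0298
```

{"fn": "move_arm", "kwargs": {
  "commands": [
    [[0,0,0],[0,0,0],-1],
    [[0,0,0],[0,0,0],-1],
    [[0,0,0],[0,0,0],-1],
    [[0,0,0],[0,0,0],-1],
    [[0,0,0],[0,0,0],-1]
  ]
}}

```text
clock: 30.5
tcp_pos: [0.5877, 0.1469, 0.0955]
orientation: [-0.0, -0.053, 0.999, 0.0]
wrist_force: [1.0, -0.1, -2.3]
finger_gap: 0.0303
```

{"fn": "move_arm", "kwargs": {
  "commands": [
    [[0,0,0],[0,0,0],-1],
    [[0,0,0],[0,0,0],-1],
    [[0,0,0],[0,0,0],-1],
    [[0,0,0],[0,0,0],-1],
    [[0,0,0],[0,0,0],-1]
  ]
}}

```text
clock: 31.0
tcp_pos: [0.5878, 0.1469, 0.0955]
orientation: [0.0, -0.053, 0.999, 0.0]
wrist_force: [0.3, -0.1, -3.3]
finger_gap: 0.0302
```

```bash
python3 - <<'E'
from h import *
aim((.7357,.1631,.032),6)
c=cam("top");save(c,"t26.png");c=cam("scene");save(c,"s26.png",(290,230,490,470),3)
E
```

```text
t 31.0 tcp [0.5878 0.1469 0.0955] z [ 0.  0. -1.] y [-0.106  0.994  0.   ] gap 0.0302 F [ 0.3 -0.1 -3.3] j [ 0.11  0.46 -0.13  0.98  0.    0.01]
along 0.0904 x -0.0004 y 0.0005 ang 0.0 heading 6.1
target [0.5877 0.1475 0.0949] delta units [-0.003  0.016 -0.015] rot units -0.008
```

View pics/t26.png

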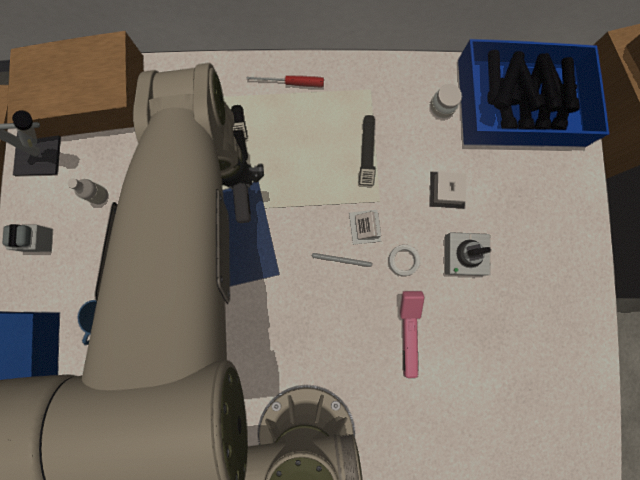

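{"fn": "move_arm", "kwargs": {
  "commands": [
    [[-0.6,0.08,0],[0,0,0.17],-1],
    [[-0.7,0.08,0],[0,0,0.17],-1],
    [[-0.7,0.08,0],[0,0,0.17],-1],
    [[-0.7,0.08,0],[0,0,0.17],-1],
    [[-0.5,0.08,0],[0,0,0.17],-1]
  ]
}}

```text
clock: 31.6
tcp_pos: [0.4577, 0.1629, 0.0954]
orientation: [-0.001, -0.113, 0.994, 0.0]
wrist_force: [0.6, 0.6, -1.8]
finger_gap: 0.0307
```

{"fn": "move_arm", "kwargs": {
  "commands": [
    [[0,0,-0.5],[0,0,0],-1],
    [[0,0,-0.5],[0,0,0],-1],
    [[0,0,-0.4],[0,0,0],-1],
    [[0,0,0],[0,0,0],-1]
  ]
}}

```text
clock: 32.0
tcp_pos: [0.458, 0.1626, 0.0379]
orientation: [-0.002, -0.112, 0.994, -0.0]
wrist_force: [-0.4, -0.5, -2.6]
finger_gap: 0.0306
```

```bash
python3 - <<'E'
from h import *
say(); c=cam("wrist");save(c,"w27.png");c=cam("scene");save(c,"s27.png",(290,200,490,350),4)
E
```

```text
t 32.0 tcp [0.458  0.1626 0.0379] z [-0.004 -0.001 -1.   ] y [-0.223  0.975  0.   ] gap 0.0306 F [-0.4 -0.5 -2.6] j [ 0.18  0.32 -0.51  0.74  0.   -0.05]
```

View pics/s27.png

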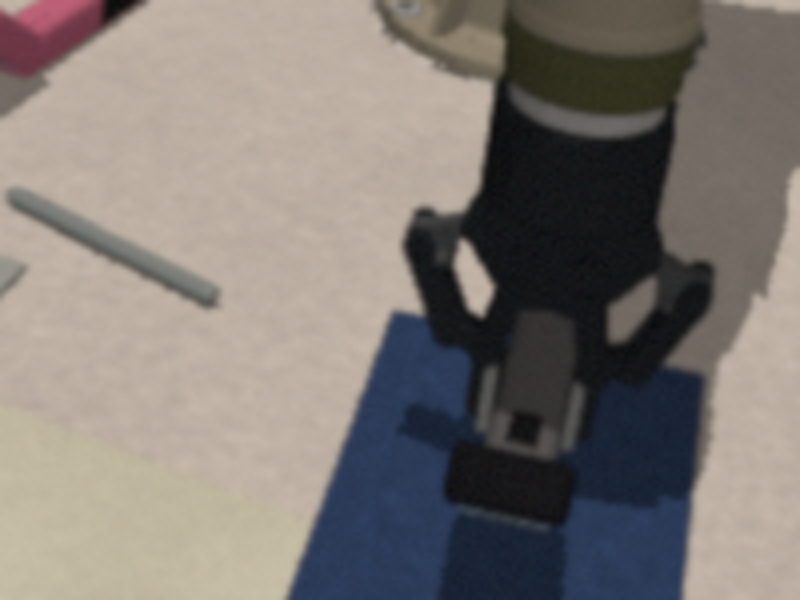

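View pics/w27.png

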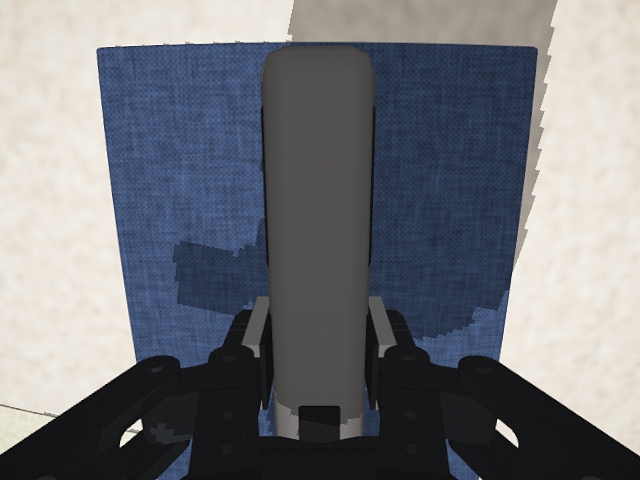

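{"fn": "move_arm", "kwargs": {
  "commands": [
    [[0,0,-0.12],[0,0,0],-1],
    [[0,0,-0.08],[0,0,0],-1],
    [[0,0,0],[0,0,0],-1]
  ]
}}

```text
clock: 32.4
tcp_pos: [0.4598, 0.1629, 0.0315]
orientation: [0.0, -0.112, 0.994, 0.0]
wrist_force: [0.5, 0.1, -2.7]
finger_gap: 0.0305
```

{"fn": "move_arm", "kwargs": {
  "commands": [
    [[0,0,-0.06],[0,0,0],-1],
    [[0,0,0],[0,0,0],-1]
  ]
}}

```text
clock: 32.6
tcp_pos: [0.4599, 0.1629, 0.0291]
orientation: [0.0, -0.112, 0.994, 0.0]
wrist_force: [0.0, -0.2, -2.3]
finger_gap: 0.0305
```

{"fn": "move_arm", "kwargs": {
  "commands": [
    [[0,0,-0.03],[0,0,0],-1],
    [[0,0,0],[0,0,0],-1]
  ]
}}

```text
clock: 32.8
tcp_pos: [0.4599, 0.1629, 0.029]
orientation: [0.0, -0.112, 0.994, -0.0]
wrist_force: [-3.0, -1.3, 8.0]
finger_gap: 0.0305
```

{"fn": "move_arm", "kwargs": {
  "commands": [
    [[0,0,0.02],[0,0,0],-0.1],
    [[0,0,0],[0,0,0],0.1],
    [[0,0,0],[0,0,0],0.3],
    [[0,0,0],[0,0,0],0.5],
    [[0,0,0.3],[0,0,0],0.7]
  ]
}}

```text
clock: 33.3
tcp_pos: [0.4585, 0.1627, 0.0398]
orientation: [-0.002, -0.112, 0.994, -0.0]
wrist_force: [0.1, 0.7, 0.1]
finger_gap: 0.0727
```

{"fn": "move_arm", "kwargs": {
  "commands": [
    [[0,0,0.7],[0,0,0],0.7],
    [[0,0,1],[0,0,0],0.7],
    [[0,0,1],[0,0,0],0.7],
    [[0,0,1],[0,0,0],0.7],
    [[0,0,1],[0,0,0],1]
  ]
}}

```text
clock: 33.8
tcp_pos: [0.4594, 0.1629, 0.2313]
orientation: [0.0, -0.112, 0.994, 0.0]
wrist_force: [1.0, 0.7, 0.3]
finger_gap: 0.0842
```

```bash
python3 - <<'E'
from h import *
say(); c=cam("wrist");save(c,"w28.png");c=cam("top");save(c,"t28.png")
E
```

```text
t 33.8 tcp [0.4594 0.1629 0.2313] z [ 0.001  0.    -1.   ] y [-0.223  0.975  0.   ] gap 0.0842 F [1.  0.7 0.3] j [ 0.18  0.15 -0.21  1.21  0.   -0.05]
```

View pics/w28.png

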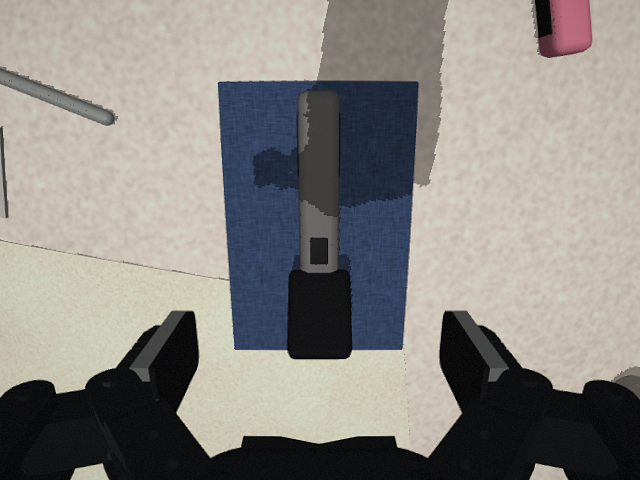

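{"fn": "move_arm", "kwargs": {
  "commands": [
    [[-0.06,-0.93,0.1],[0,0,-0.82],1],
    [[-0.06,-0.93,0.1],[0,0,-0.82],1],
    [[-0.06,-0.93,0.1],[0,0,-0.82],1],
    [[-0.06,-0.93,0.1],[0,0,-0.82],1],
    [[-0.06,-0.93,0.1],[0,0,-0.82],1]
  ]
}}

```text
clock: 34.4
tcp_pos: [0.4472, -0.0243, 0.2491]
orientation: [0.0, 0.175, 0.985, 0.0]
wrist_force: [1.0, 0.1, 0.7]
finger_gap: 0.0854
```

{"fn": "move_arm", "kwargs": {
  "commands": [
    [[-0.06,-0.93,0],[0,0,-0.82],1],
    [[-0.06,-0.93,0],[0,0,-0.82],1],
    [[-0.06,-0.93,0],[0,0,-0.82],1],
    [[-0.06,-0.93,0],[0,0,-0.82],1],
    [[-0.06,-0.93,0],[0,0,-0.82],1]
  ]
}}

```text
clock: 34.9
tcp_pos: [0.4352, -0.2105, 0.2489]
orientation: [0.0, 0.446, 0.895, 0.0]
wrist_force: [1.4, -0.4, -0.4]
finger_gap: 0.0855
```

{"fn": "move_arm", "kwargs": {
  "commands": [
    [[-0.06,-0.93,0],[0,0,-0.82],1],
    [[-0.06,-0.93,0],[0,0,-0.82],1],
    [[-0.06,-0.93,0],[0,0,-0.82],1],
    [[-0.06,-0.93,0],[0,0,-0.82],1],
    [[-0.06,-0.93,0],[0,0,-0.82],1]
  ]
}}

```text
clock: 35.4
tcp_pos: [0.4232, -0.3964, 0.2488]
orientation: [-0.0, 0.681, 0.732, 0.0]
wrist_force: [-0.3, 0.1, 0.5]
finger_gap: 0.0852
```

{"fn": "move_arm", "kwargs": {
  "commands": [
    [[0,0,0],[0,0,0],1],
    [[0,0,0],[0,0,0],1]
  ]
}}

```text
clock: 35.6
tcp_pos: [0.4232, -0.3955, 0.2482]
orientation: [-0.001, 0.679, 0.734, 0.0]
wrist_force: [-0.9, 0.9, 0.1]
finger_gap: 0.0858
```

```bash
python3 - <<'E'
from h import *
M=say(); print(np.degrees(np.arctan2(M[1,1],M[0,1]))); c=cam("wrist");save(c,"w29.png",(200,120,440,300),3.3);np.savez("w29.npz",wfc=c["wfc"],mtx=c["mtx"],k1=c["k1"]);c=cam("top");save(c,"t29.png")
E
```

```text
t 35.6 tcp [ 0.4232 -0.3955  0.2482] z [-0.001  0.001 -1.   ] y [ 0.997  0.077 -0.001] gap 0.0858 F [-0.9  0.9  0.1] j [-0.89  0.32  0.05  1.3   0.    0.6 ]
4.41819103412297
```

View pics/w29.png

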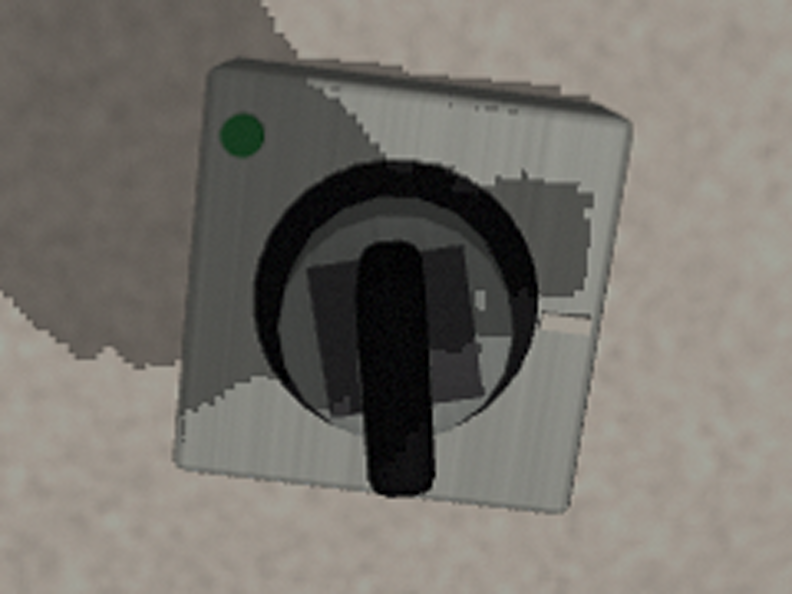

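View pics/t29.png

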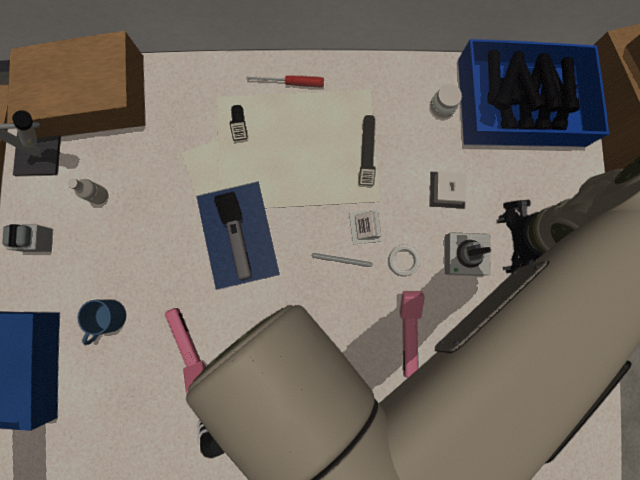

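{"fn": "move_arm", "kwargs": {
  "commands": [
    [[0,0.03,-0.8],[0,0,0],0.6],
    [[0,0,-0.9],[0,0,0],0.4],
    [[0,0,-0.9],[0,0,0],0.2],
    [[0,0,-0.6],[0,0,0],0.1],
    [[0,0,-0.25],[0,0,0],0.0]
  ]
}}

```text
clock: 36.2
tcp_pos: [0.423, -0.391, 0.1084]
orientation: [-0.002, 0.678, 0.735, 0.0]
wrist_force: [-0.3, -0.0, -0.4]
finger_gap: 0.0428
```

{"fn": "move_arm", "kwargs": {
  "commands": [
    [[0,0,0],[0,0,0],0.0],
    [[0,0,0],[0,0,0],0.0]
  ]
}}

```text
clock: 36.4
tcp_pos: [0.4245, -0.3939, 0.1121]
orientation: [0.001, 0.679, 0.734, -0.0]
wrist_force: [-0.0, 0.1, 0.9]
finger_gap: 0.043
```

```bash
python3 - <<'E'
from h import *
M=say(); c=cam("wrist");save(c,"w30.png");c=cam("scene");save(c,"s30.png",(150,150,270,240),6)
E
```

```text
t 36.4 tcp [ 0.4245 -0.3939  0.1121] z [ 0.001 -0.001 -1.   ] y [0.997 0.079 0.001] gap 0.043 F [-0.   0.1  0.9] j [-0.89  0.4  -0.18  0.99  0.    0.61]
```

View pics/w30.png

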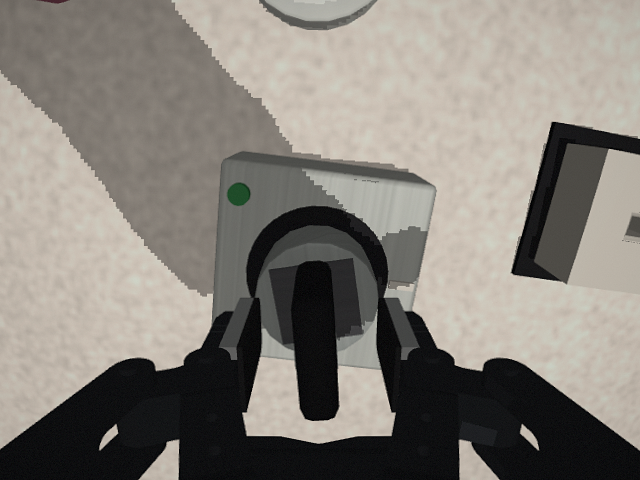

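View pics/s30.png

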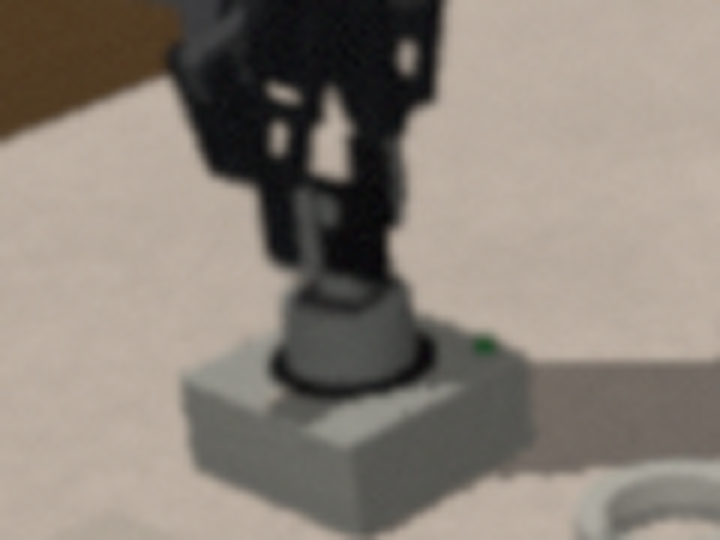

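{"fn": "move_arm", "kwargs": {
  "commands": [
    [[-0.02,0,-0.06],[0,0,-0.2],0.0],
    [[0,0,0],[0,0,0],-1],
    [[0,0,0],[0,0,0],-1],
    [[0,0,0],[0,0,0],-1],
    [[0,0,0],[0,0,0],-1]
  ],
  "newtons": 100
}}

```text
clock: 37.0
tcp_pos: [0.4235, -0.3942, 0.1089]
orientation: [0.001, 0.689, 0.725, 0.0]
wrist_force: [0.6, 0.1, 3.6]
finger_gap: 0.0121
```

```bash
python3 - <<'E'
from h import *
M=say(); print(np.degrees(np.arctan2(M[1,1],M[0,1])),st()["ft_torque"])
E
```

```text
t 37.0 tcp [ 0.4235 -0.3942  0.1089] z [ 0.001 -0.001 -1.   ] y [0.999 0.051 0.001] gap 0.0121 F [0.6 0.1 3.6] j [-0.89  0.4  -0.19  0.98  0.    0.63]
2.904787485396304 [ 0.15227862 -0.29755313  0.35265356]
```

{"fn": "move_arm", "kwargs": {
  "commands": [
    [[-0.005,0,0],[0,0,0.9],-1],
    [[-0.006,-0.001,0],[0,0,0.9],-1],
    [[-0.006,-0.002,0],[0,0,0.9],-1],
    [[-0.005,-0.003,0],[0,0,0.9],-1],
    [[-0.005,-0.004,0],[0,0,0.9],-1]
  ]
}}

```text
clock: 37.5
tcp_pos: [0.4229, -0.3946, 0.1089]
orientation: [0.001, 0.429, 0.903, 0.0]
wrist_force: [3.3, 1.1, 2.3]
finger_gap: 0.0119
```

```bash
python3 - <<'E'
from h import *
M=say(); print(np.degrees(np.arctan2(M[1,1],M[0,1])),st()["ft_torque"])
E
```

```text
t 37.5 tcp [ 0.4229 -0.3946  0.1089] z [ 0.002 -0.001 -1.   ] y [0.776 0.631 0.001] gap 0.0119 F [3.3 1.1 2.3] j [-0.89  0.4  -0.19  0.98  0.   -0.  ]
39.14571391690476 [ 0.19759495 -0.6772264  -0.07702086]
```

{"fn": "move_arm", "kwargs": {
  "commands": [
    [[-0.004,-0.005,0],[0,0,0.9],-1],
    [[-0.004,-0.006,0],[0,0,0.9],-1],
    [[-0.003,-0.007,0],[0,0,0.9],-1],
    [[-0.003,-0.008,0],[0,0,0.9],-1],
    [[-0.003,-0.008,0],[0,0,0.9],-1]
  ]
}}

```text
clock: 38.0
tcp_pos: [0.4225, -0.3953, 0.1089]
orientation: [0.001, 0.129, 0.992, 0.001]
wrist_force: [3.7, 3.2, 3.4]
finger_gap: 0.0118
```

{"fn": "move_arm", "kwargs": {
  "commands": [
    [[-0.001,-0.005,0],[0,0,0.9],-1],
    [[0,0,0],[0,0,0.4],-1],
    [[0,0,0],[0,0,0],-1]
  ]
}}

```text
clock: 38.3
tcp_pos: [0.4224, -0.3955, 0.1089]
orientation: [0.001, 0.041, 0.999, 0.0]
wrist_force: [4.0, 3.1, 3.7]
finger_gap: 0.0117
```

```bash
python3 - <<'E'
from h import *
M=say(); print(np.degrees(np.arctan2(M[1,1],M[0,1])),st()["ft_torque"])
E
```

```text
t 38.3 tcp [ 0.4224 -0.3955  0.1089] z [ 0.003  0.001 -1.   ] y [0.082 0.997 0.001] gap 0.0117 F [4.  3.1 3.7] j [-0.89  0.4  -0.19  0.98  0.   -0.81]
85.29309867176161 [ 0.70578628 -1.04377906 -0.00141812]
```

Keep turning until the torque shows the off stop.

{"fn": "move_arm", "kwargs": {
  "commands": [
    [[0,0,0],[0,0,0.4],-1],
    [[0,0,0],[0,0,0.2],-1],
    [[0,0,0],[0,0,0],-1]
  ]
}}

```text
clock: 38.6
tcp_pos: [0.4224, -0.3956, 0.1089]
orientation: [0.001, -0.0, 1.0, 0.0]
wrist_force: [4.6, 3.4, 4.0]
finger_gap: 0.0117
```

```bash
python3 - <<'E'
from h import *
M=say(); print(np.degrees(np.arctan2(M[1,1],M[0,1])),st()["ft_torque"])
E
```

```text
t 38.6 tcp [ 0.4224 -0.3956  0.1089] z [ 0.003  0.    -1.   ] y [-0.001  1.     0.   ] gap 0.0117 F [4.6 3.4 4. ] j [-0.89  0.4  -0.19  0.98  0.   -0.89]
90.03043793650957 [ 0.69253764 -0.99635782 -0.03772661]
```

{"fn": "move_arm", "kwargs": {
  "commands": [
    [[0,0,0],[0,0,0.4],-1],
    [[0,0,0],[0,0,0],-1]
  ]
}}

```text
clock: 38.8
tcp_pos: [0.4224, -0.3956, 0.1089]
orientation: [0.001, -0.028, 1.0, 0.0]
wrist_force: [4.0, 3.3, 3.7]
finger_gap: 0.0115
```

```bash
python3 - <<'E'
from h import *
M=say(); print(np.degrees(np.arctan2(M[1,1],M[0,1])),st()["ft_torque"])
E
```

```text
t 38.8 tcp [ 0.4224 -0.3956  0.1089] z [ 0.003  0.    -1.   ] y [-0.057  0.998  0.   ] gap 0.0115 F [4.  3.3 3.7] j [-0.89  0.4  -0.19  0.98  0.   -0.95]
93.24664181632714 [ 0.63605955 -1.03198228 -0.11838543]
```

{"fn": "move_arm", "kwargs": {
  "commands": [
    [[0,0,0],[0,0,0.4],-1],
    [[0,0,0],[0,0,0],-1]
  ]
}}

```text
clock: 39.0
tcp_pos: [0.4225, -0.3956, 0.1089]
orientation: [0.002, -0.056, 0.998, 0.0]
wrist_force: [5.8, 2.6, 3.8]
finger_gap: 0.0117
```

```bash
python3 - <<'E'
from h import *
M=say(); print(np.degrees(np.arctan2(M[1,1],M[0,1])),st()["ft_torque"])
c=cam("wrist");save(c,"w31.png",(200,130,440,310),3.3)
E
```

```text
t 39.0 tcp [ 0.4225 -0.3956  0.1089] z [ 0.003  0.001 -1.   ] y [-0.111  0.994  0.   ] gap 0.0117 F [5.8 2.6 3.8] j [-0.89  0.4  -0.19  0.98  0.   -1.  ]
96.38142399958947 [ 0.74295884 -1.14873821 -0.57432351]
```

View pics/w31.png

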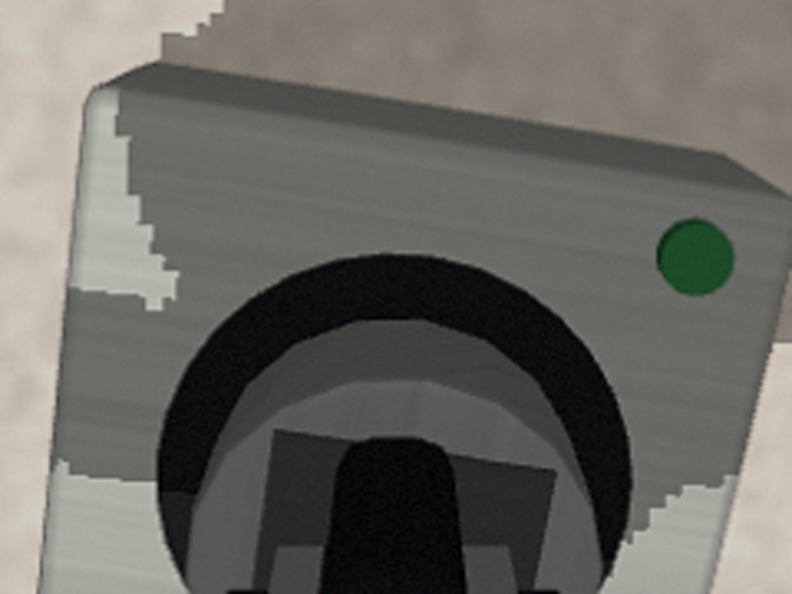

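{"fn": "move_arm", "kwargs": {
  "commands": [
    [[0,0,0],[0,0,0.2],-1],
    [[0,0,0],[0,0,0],-1],
    [[0,0,0],[0,0,-0.5],-1],
    [[0,0,0],[0,0,-0.3],-1],
    [[0,0,0],[0,0,0],-1]
  ]
}}

```text
clock: 39.55
tcp_pos: [0.4223, -0.3958, 0.1089]
orientation: [0.001, -0.014, 1.0, 0.0]
wrist_force: [4.8, 2.3, 4.2]
finger_gap: 0.0118
```

```bash
python3 - <<'E'
from h import *
M=say(); print(np.degrees(np.arctan2(M[1,1],M[0,1])),st()["ft_torque"])
E
```

```text
t 39.55 tcp [ 0.4223 -0.3958  0.1089] z [ 0.003  0.    -1.   ] y [-0.028  1.     0.   ] gap 0.0118 F [4.8 2.3 4.2] j [-0.89  0.4  -0.19  0.98  0.   -0.92]
91.57786031880336 [ 0.66347796 -1.00551886 -0.01125132]
```

{"fn": "move_arm", "kwargs": {
  "commands": [
    [[0,0,0.2],[0,0,0],-1],
    [[0,0,0.3],[0,0,0],-1],
    [[0,0,0.4],[0,0,0],-1],
    [[0,0,0.6],[0,0,0],-1],
    [[0,0,0.6],[0,0,0],-1]
  ]
}}

```text
clock: 40.05
tcp_pos: [0.4201, -0.3956, 0.192]
orientation: [-0.001, -0.014, 1.0, 0.001]
wrist_force: [0.3, 0.7, -0.5]
finger_gap: 0.0119
```

{"fn": "move_arm", "kwargs": {
  "commands": [
    [[0,0,0.9],[0,0,0],-1],
    [[0,0,0.5],[0,0,-0.4],-1],
    [[0,0,0],[0,0,-0.5],-1],
    [[0,0,0],[0,0,0],-1],
    [[0,0,0],[0,0,0],-1]
  ]
}}

```text
clock: 40.55
tcp_pos: [0.4205, -0.3956, 0.2473]
orientation: [-0.001, 0.048, 0.999, 0.001]
wrist_force: [-0.2, -0.1, -1.7]
finger_gap: 0.0113
```

```bash
python3 - <<'E'
from h import *
M=say(); print(np.degrees(np.arctan2(M[1,1],M[0,1])),st()["ft_torque"])
c=cam("wrist");save(c,"w32.png");c=cam("scene");save(c,"s32.png",(150,130,270,220),6)
E
```

```text
t 40.55 tcp [ 0.4205 -0.3956  0.2473] z [-0.002  0.001 -1.   ] y [0.096 0.995 0.001] gap 0.0113 F [-0.2 -0.1 -1.7] j [-0.89  0.32  0.05  1.3  -0.   -0.8 ]
84.50353069292535 [-0.04221335  0.01101724  0.00982097]
```

View pics/w32.png

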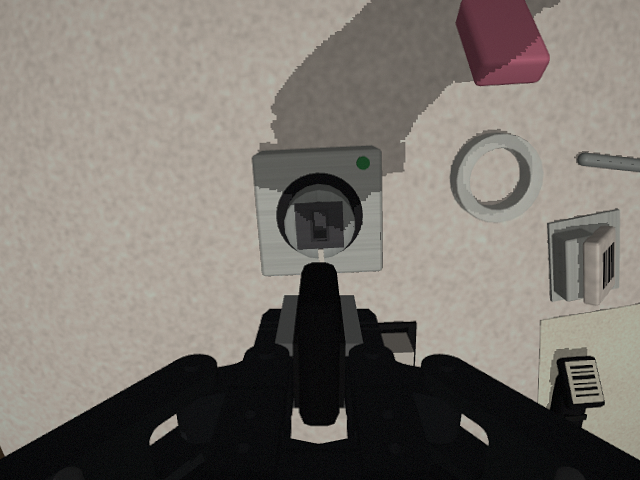

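View pics/s32.png

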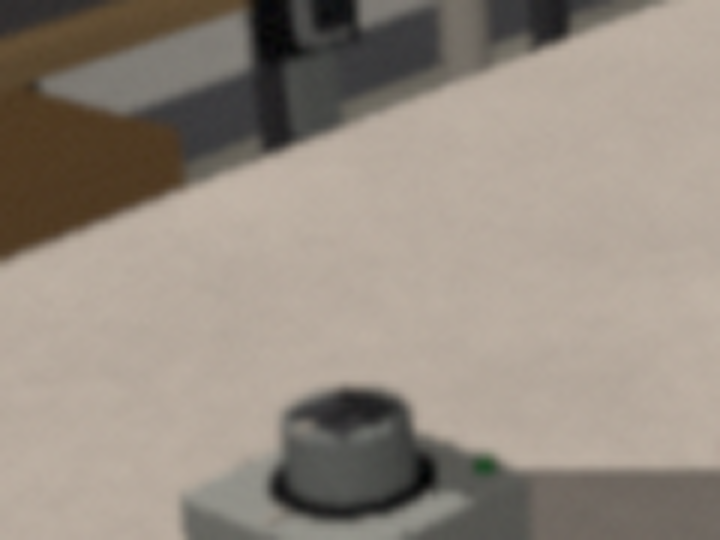

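{"fn": "move_arm", "kwargs": {
  "commands": [
    [[0.84,0.17,0],[0,0,0],-1],
    [[0.84,0.17,0],[0,0,0],-1],
    [[0.84,0.17,-0.4],[0,0,0],-1],
    [[0.84,0.17,-0.5],[0,0,0],-1],
    [[0.84,0.17,-0.5],[0,0,0],-1]
  ]
}}

```text
clock: 41.15
tcp_pos: [0.5902, -0.3615, 0.191]
orientation: [-0.0, 0.048, 0.999, 0.0]
wrist_force: [0.6, -0.5, -0.1]
finger_gap: 0.0119
```

{"fn": "move_arm", "kwargs": {
  "commands": [
    [[0,0,0],[0,0,0],-1],
    [[0,0,0],[0,0,0],-1]
  ]
}}

```text
clock: 41.35
tcp_pos: [0.5888, -0.3609, 0.1901]
orientation: [-0.002, 0.047, 0.999, 0.001]
wrist_force: [0.2, 0.5, 0.1]
finger_gap: 0.0116
```

```bash
python3 - <<'E'
from h import *
M=say(); print(np.degrees(np.arctan2(M[1,1],M[0,1])))
c=cam("wrist");save(c,"w33.png",(240,190,400,310),5);np.savez("w33.npz",wfc=c["wfc"],mtx=c["mtx"],k1=c["k1"])
E
```

```text
t 41.35 tcp [ 0.5888 -0.3609  0.1901] z [-0.003  0.002 -1.   ] y [0.095 0.995 0.002] gap 0.0116 F [0.2 0.5 0.1] j [-0.67  0.57  0.29  1.3  -0.   -0.57]
84.56209314694408
```

View pics/w33.png

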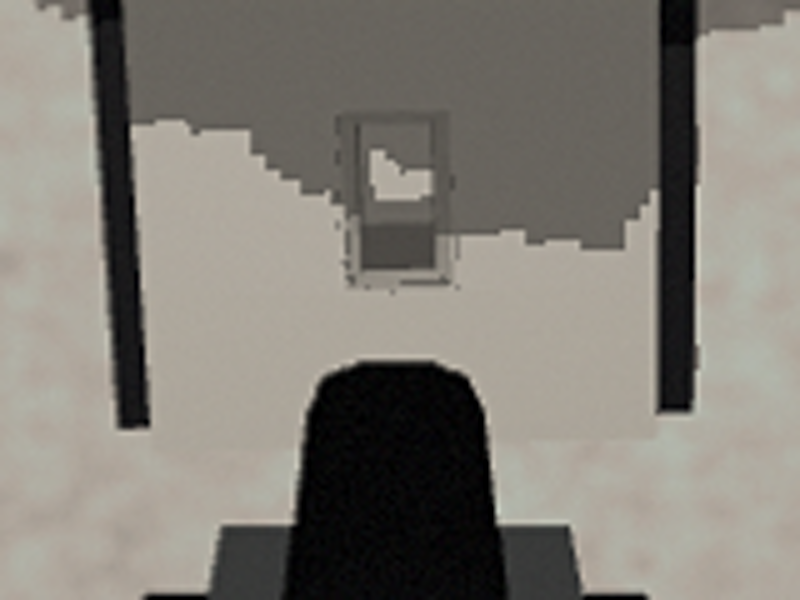

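```bash
python3 - <<'E'
from h import *
A=dict(np.load("w33.npz"))
t=lambda x,y,oy=190:(240+x/5-0.4,oy+y/5-0.4)
P=np.array([onz(A,t(*q),.04) for q in [(338,112),(450,112),(347,288),(455,286)]]);print(P.mean(0)); d=(P[2]+P[3]-P[0]-P[1])/2;print(np.linalg.norm(d),np.degrees(np.arctan2(d[1],d[0])))
say()
E
```

```text
[ 0.58994683 -0.36000128  0.04      ]
0.02424568524850338 -3.1526317696549513
t 41.4 tcp [ 0.5886 -0.3616  0.1916] z [-0.002  0.001 -1.   ] y [0.096 0.995 0.001] gap 0.0117 F [-0.3 -0.  -1. ] j [-0.67  0.57  0.29  1.3  -0.   -0.57]
```

{"fn": "move_arm", "kwargs": {
  "commands": [
    [[-0.005,0.01,-0.6],[0,0,0.1],-1],
    [[0,0,-0.8],[0,0,0],-1],
    [[0,0,-0.6],[0,0,0],-1],
    [[0,0,-0.1],[0,0,0],-1],
    [[0,0,0],[0,0,0],-1]
  ]
}}

```text
clock: 41.9
tcp_pos: [0.5879, -0.3619, 0.1089]
orientation: [-0.0, 0.042, 0.999, 0.0]
wrist_force: [0.3, 0.4, -0.5]
finger_gap: 0.0119
```

```bash
python3 - <<'E'
from h import *
M=say(); c=cam("scene");save(c,"s34.png",(125,190,225,265),8)
c=cam("wrist");save(c,"w34.png",(240,190,400,310),5)
E
```

```text
t 41.9 tcp [ 0.5879 -0.3619  0.1089] z [-0.001  0.    -1.   ] y [0.084 0.996 0.   ] gap 0.0119 F [ 0.3  0.4 -0.5] j [-0.67  0.6   0.15  1.12 -0.   -0.58]
```

View pics/s34.png

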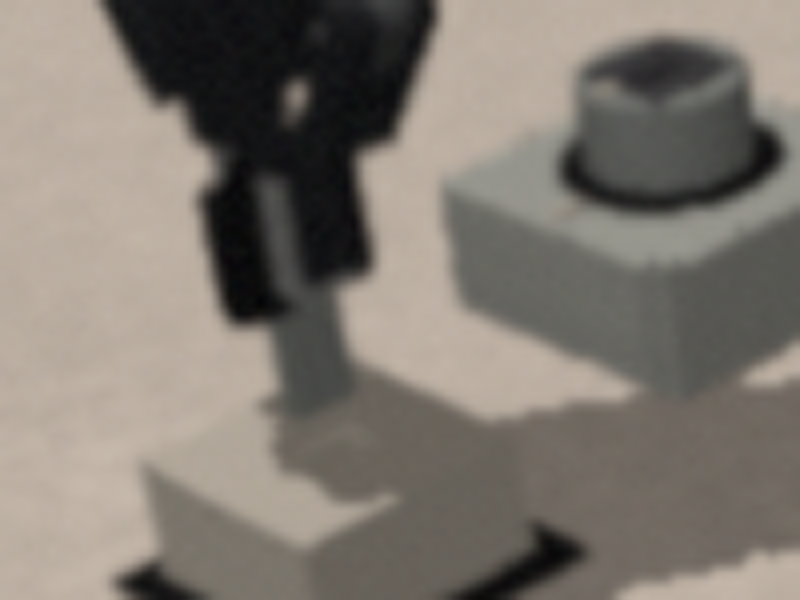

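View pics/w34.png

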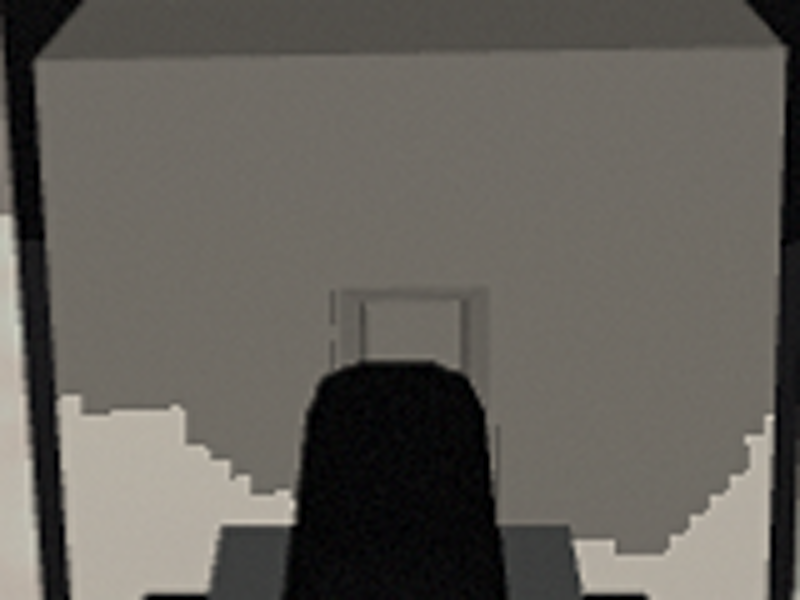

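{"fn": "move_arm", "kwargs": {
  "commands": [
    [[0,0.042,0],[0,0,0],-1],
    [[0,0,0],[0,0,0],-1],
    [[0,0,0],[0,0,0],-1]
  ]
}}

```text
clock: 42.3
tcp_pos: [0.5894, -0.3599, 0.1093]
orientation: [0.001, 0.041, 0.999, -0.0]
wrist_force: [-0.2, 0.3, -0.7]
finger_gap: 0.0118
```

```bash
python3 - <<'E'
from h import *
M=say(); c=cam("scene");save(c,"s35.png",(135,210,195,260),12)
c2=cam("wrist");save(c2,"w35.png",(240,190,400,310),5)
f=lambda P:((proj(c,np.array(P))-[135,210]+.5)*12).round(0)
th=np.radians(-4);X=np.array([np.cos(th),np.sin(th),0]);Y=np.array([-np.sin(th),np.cos(th),0])
H=np.array([.590,-.360,.04])
print("mouth",f(H)); 
for a,b in [(-1,-1),(-1,1),(1,-1),(1,1)]: print("blk",a,b,f(H+a*.035*X+b*.035*Y),"tip",f(H+a*.009*X+b*.004*Y+[0,0,.013]))
E
```

```text
t 42.3 tcp [ 0.5894 -0.3599  0.1093] z [ 0.001 -0.001 -1.   ] y [ 0.082  0.997 -0.001] gap 0.0118 F [-0.2  0.3 -0.7] j [-0.66  0.6   0.15  1.11  0.   -0.58]
mouth [375. 425.]
blk -1 -1 [412. 286.] tip [390. 334.]
blk -1 1 [658. 407.] tip [419. 348.]
blk 1 -1 [ 91. 443.] tip [307. 375.]
blk 1 1 [335. 577.] tip [335. 390.]
```

View pics/s35.png

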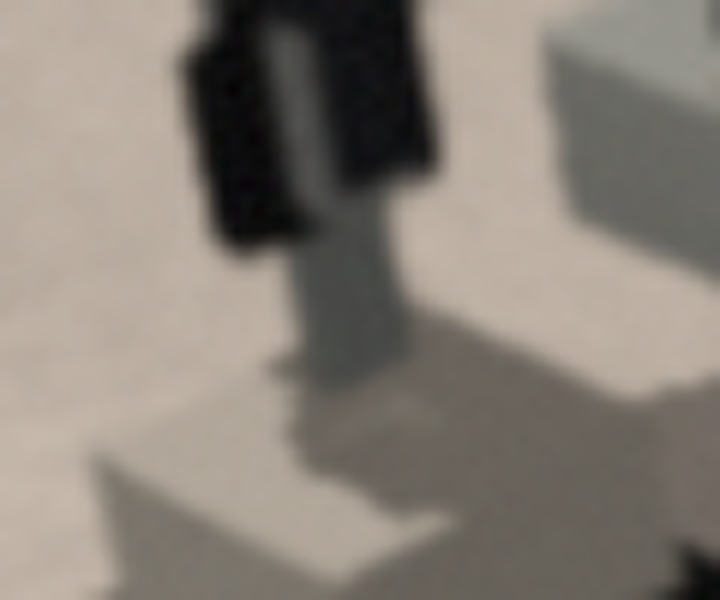

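View pics/w35.png

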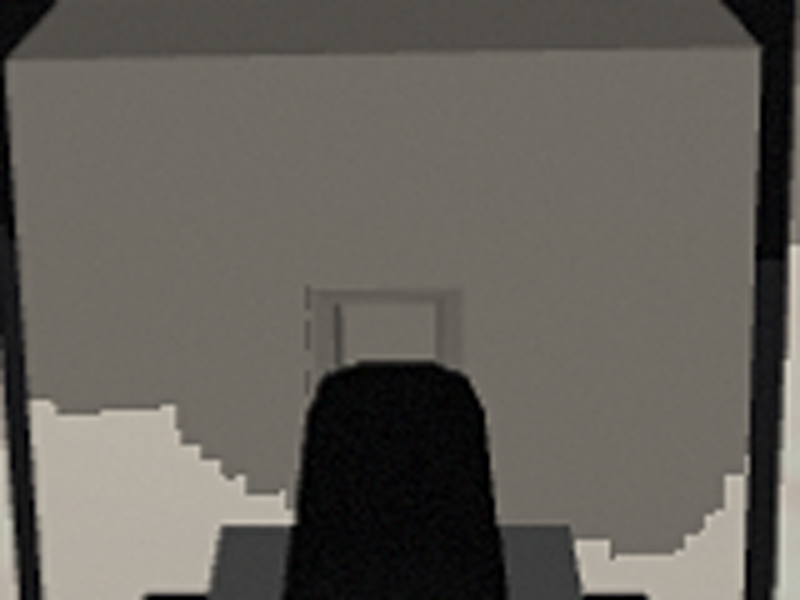

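{"fn": "move_arm", "kwargs": {
  "commands": [
    [[-0.035,0,-0.1],[0,0,0],-1],
    [[0,0,-0.15],[0,0,0],-1],
    [[0,0,-0.15],[0,0,0],-1],
    [[0,0,0],[0,0,0],-1]
  ]
}}

```text
clock: 42.8
tcp_pos: [0.5878, -0.3596, 0.091]
orientation: [0.0, 0.041, 0.999, 0.0]
wrist_force: [2.2, 0.1, -1.5]
finger_gap: 0.0116
```

```bash
python3 - <<'E'
from h import *
M=say(); c=cam("scene");save(c,"s36.png",(135,210,195,260),12)
E
```

```text
t 42.8 tcp [ 0.5878 -0.3596  0.091 ] z [ 0.     0.001 -1.   ] y [0.082 0.997 0.001] gap 0.0116 F [ 2.2  0.1 -1.5] j [-0.67  0.61  0.12  1.08  0.   -0.58]
```

View pics/s36.png

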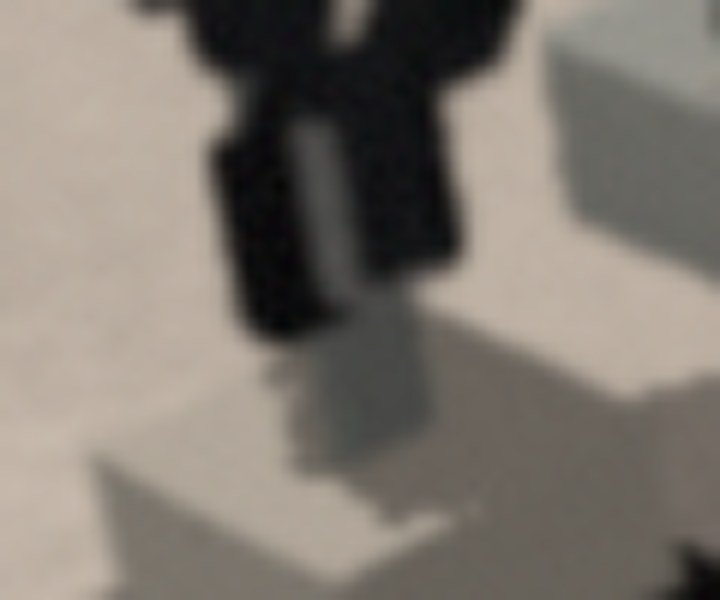

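{"fn": "move_arm", "kwargs": {
  "commands": [
    [[0,0,-0.12],[0,0,0],-1],
    [[0,0,-0.12],[0,0,0],-1],
    [[0,0,0],[0,0,0],-1]
  ]
}}

```text
clock: 43.15
tcp_pos: [0.5878, -0.3597, 0.082]
orientation: [0.0, 0.041, 0.999, 0.0]
wrist_force: [2.3, -0.3, -2.6]
finger_gap: 0.0118
```

{"fn": "move_arm", "kwargs": {
  "commands": [
    [[0,0,-0.12],[0,0,0],-1],
    [[0,0,0],[0,0,0],-1]
  ]
}}

```text
clock: 43.35
tcp_pos: [0.5878, -0.3598, 0.0774]
orientation: [0.0, 0.041, 0.999, 0.0]
wrist_force: [2.9, -0.5, -1.8]
finger_gap: 0.0115
```

{"fn": "move_arm", "kwargs": {
  "commands": [
    [[0,0,-0.12],[0,0,0],-1],
    [[0,0,0],[0,0,0],-1]
  ]
}}

```text
clock: 43.55
tcp_pos: [0.5878, -0.3598, 0.0726]
orientation: [0.0, 0.041, 0.999, 0.0]
wrist_force: [3.0, -0.9, -2.0]
finger_gap: 0.0115
```

{"fn": "move_arm", "kwargs": {
  "commands": [
    [[0,0,-0.06],[0,0,0],-1],
    [[0,0,0],[0,0,0],-1]
  ]
}}

```text
clock: 43.75
tcp_pos: [0.5878, -0.3598, 0.0706]
orientation: [0.0, 0.041, 0.999, 0.0]
wrist_force: [3.9, -0.9, -1.6]
finger_gap: 0.0117
```

{"fn": "move_arm", "kwargs": {
  "commands": [
    [[0,0,-0.04],[0,0,0],-1],
    [[0,0,0],[0,0,0],-1]
  ]
}}

```text
clock: 43.95
tcp_pos: [0.5878, -0.3599, 0.07]
orientation: [0.0, 0.041, 0.999, -0.0]
wrist_force: [1.6, 1.1, 4.3]
finger_gap: 0.0117
```

Bottomed at the same height as at the pick (0.070). Release and rise.

{"fn": "move_arm", "kwargs": {
  "commands": [
    [[0,0,0],[0,0,0],-0.5],
    [[0,0,0],[0,0,0],0.0],
    [[0,0,0],[0,0,0],0.2],
    [[0,0,0],[0,0,0],0.2],
    [[0,0,0.3],[0,0,0],0.2]
  ]
}}

```text
clock: 44.45
tcp_pos: [0.5862, -0.3588, 0.0793]
orientation: [-0.002, 0.041, 0.999, 0.001]
wrist_force: [0.7, 0.2, 0.3]
finger_gap: 0.0511
```

{"fn": "move_arm", "kwargs": {
  "commands": [
    [[0,0,0.8],[0,0,0],0.2],
    [[0,0,1],[0,0,0],0.2],
    [[0,0,1],[0,0,0],0.6],
    [[0,0,1],[0,0,0],1],
    [[0,0,0.5],[0,0,0],1]
  ]
}}

```text
clock: 44.95
tcp_pos: [0.5884, -0.3604, 0.2589]
orientation: [0.003, 0.041, 0.999, -0.002]
wrist_force: [0.0, -0.3, 0.1]
finger_gap: 0.0855
```

{"fn": "move_arm", "kwargs": {
  "commands": [
    [[0,0,0],[0,0,0],1],
    [[0,0,0],[0,0,0],1]
  ]
}}

```text
clock: 45.15
tcp_pos: [0.5877, -0.3599, 0.2538]
orientation: [0.001, 0.041, 0.999, -0.0]
wrist_force: [-0.2, -0.4, -1.1]
finger_gap: 0.0852
```

```bash
python3 - <<'E'
from h import *
M=say(); c=cam("wrist");save(c,"w40.png");c=cam("top");save(c,"t40.png");c=cam("scene");save(c,"s40.png")
E
```

```text
t 45.15 tcp [ 0.5877 -0.3599  0.2538] z [ 0.001 -0.001 -1.   ] y [ 0.083  0.997 -0.001] gap 0.0852 F [-0.2 -0.4 -1.1] j [-0.67  0.55  0.41  1.43  0.   -0.58]
```

View pics/w40.png

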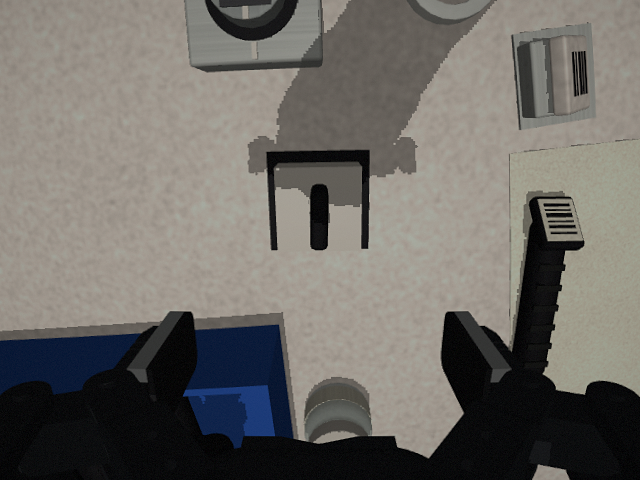

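View pics/s40.png

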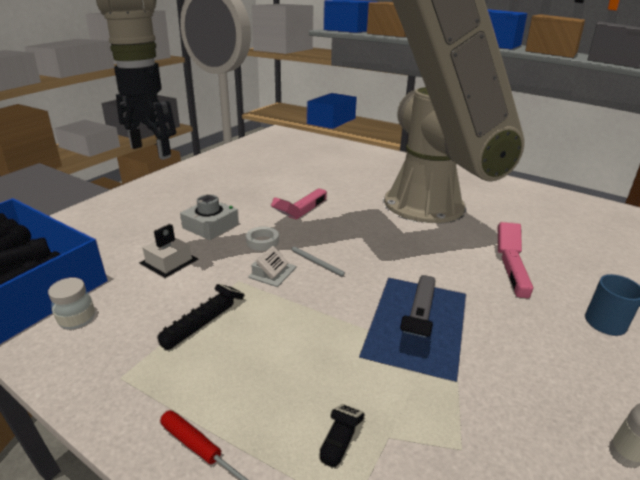

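View pics/t40.png

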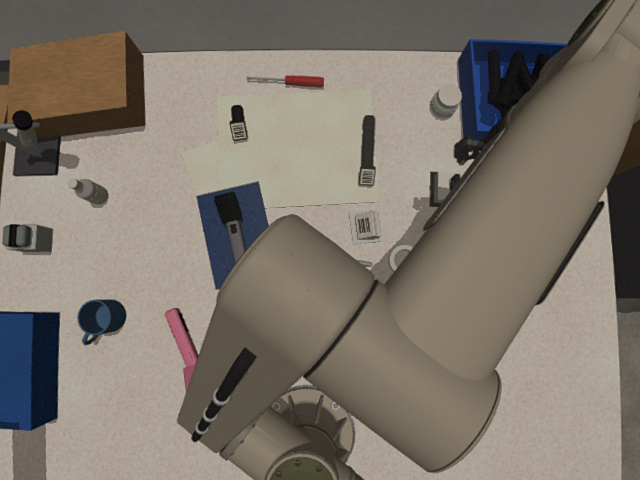

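The key stands upright in its holder, at (165,235) in the scene view. The scanner lies on its mat, the tape and rod are where they were, and the switch mark is at off. Handing in.

```bash
python3 - <<'E'
from h import *
print(job.hand_in()); say()
E
```

```text
the job is handed in; nothing more can be done
None
the job is handed in; nothing more can be done
```

The whole sequence was carried out and the job was handed in at about 45 s of the 208 s; it reports no verdict.

- **Switch on:** I took the key from its holder and pushed it about 24 mm down, to the bottom of the slot. I then turned it clockwise until the stop pushed back with 1 N m.
- **Readings:** I read the check block, then the 180 mm handle, then the 90 mm handle; those were the only two handles on the bench. Each was held still for about 3 s at 90 mm. By my calculation each was within 2 mm of the label centre and within 1 degree of square. The 90 mm handle had been knocked aside during the run, so I measured it again before reading it. The scanner and robot showed no contact with the handles.
- **Putting back:** The scanner was laid belly down, centred on its mat and lined up with it. The key was turned back to the off stop, where the rotor lined up with the box again. It then went back into its holder to the same depth it was picked from.

**Last checks:** The closing pictures show the key upright in its holder, the scanner flat on the mat and both handles lying upright. The tape and rod had not visibly moved, and the open gripper was clear above the holder.

One check disagreed at first. My first scene-camera estimate put the 180 mm label several millimetres from the top-camera position. A closer crop, after that label had been read, brought them to within about 2–3 mm, well inside the 15 mm allowed.

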